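Put the weighted mincer pushers away, heavy end down

TASK

Raise the clear cover of the sloping rack all the way up to its stop, then put every pusher on the counter into the rack, one to a lane, lying flat along its lane with its weighted head at the low end; the two heads look alike, so lift each pusher at mid-length to feel which is heavy. When all are in, lower the cover gently, without slamming it, until it is fully down, and leave the mug, the jar and the mincer plate where they stand.

Things in the scene. Friction and masses are not known exactly. Their poses are not given: they have to be found in the camera images.
- bed: sloping bed of the fixed sheet-metal storage rack, 190 mm long in x, four lanes side by side in y. Origin: centre of its upper surface, about 52 mm above the counter. x axis points up the slope (25 degrees, rising away from the robot), z square to the bed, y across. The low end has a lip 27 mm high (inner face at x = -94 mm), the high end one 47 mm high (x = 94 mm)
- lane1 (a point): centre of a lane of the rack, on the bed's upper surface; axes as the bed's. Lane centres lie at bed y = -105, -35, 35, 105 mm. Ribs 6 mm thick and 25 mm high part the lanes, only near the ends (|x| from 55 to 94 mm): 64 mm clear per lane, the middle of the bed is bare. A pusher lying in a lane has its centre 21 mm above the bed and does not slide by itself
- lane2 (a point): centre of a lane of the rack, on the bed's upper surface; axes as the bed's. 
- lane3 (a point): centre of a lane of the rack, on the bed's upper surface; axes as the bed's. 
- lane4 (a point): centre of a lane of the rack, on the bed's upper surface; axes as the bed's. 
- cover (a joint): hinged clear cover of the rack (310 mm wide), rad: 0 = fully down on its stop, parallel to the bed and 70 mm above it; grows as its front end is raised; 1.5 = fully up on its other stop. It starts between 0 and 0.3. Its hinge is stiff (0.6 N m friction, cover 0.35 kg): it stays wherever it is left and takes about 5 N at the bar to raise
- cover_bar (a point): middle of the cover's round grip bar, diameter 14 mm, along the bed's y axis, 130 mm clear between its two arms. It is the cover's front edge, 200 mm from the hinge, with a 55 mm gap between it and the cover's plate so that it can be pinched from above; being round it may turn between the fingers as the cover swings
- cover_hinge (a point): middle of the cover's hinge line, which runs along the bed's y axis at bed x = 105 mm, z = 70 mm
- pusher1_mid (a point): red plastic mincer pusher, alike at both ends: square shaft 26 x 26 mm, 110 mm long, with a square head 42 x 42 x 20 mm on each end, 150 mm over all, 0.30 to 0.48 kg. Starts lying flat on the counter, roughly crosswise (length within 0.3 rad of the y direction), or is absent. This point is its centre: mid-length, 21 mm above the counter when lying; its x axis runs along the length
- pusher2_mid (a point): another such pusher, same look and axes. In each pusher one head hides a steel load; which one differs from pusher to pusher, cannot be seen, and the sense of the x axis does not tell. The balance point lies about 43 mm from mid-length towards the loaded head: held at mid-length it pulls on the wrist with 0.13 to 0.20 N m
- pusher3_mid (a point): another such pusher, same look, size and axes; this is its centre
- pusher4_mid (a point): another such pusher, same look, size and axes; this is its centre
- jug_mid (a point): bystander: steel mug, 90 mm wide, 110 mm high; its centre, half-way up
- jar_mid (a point): bystander: closed glass jar, 70 mm wide, 120 mm high; its centre, half-way up
- disc_mid (a point): bystander: round mincer plate lying flat, 90 mm wide, 16 mm high; its centre
There are look-alikes about, which are no part of the job. What is shaped like the part that bears pusher4_mid but turquoise is not meant. What is shaped like the part that bears pusher1_mid but purple is not meant.

How it is judged:
On the way, in this order (a step that is already met when the one before it is completed fails the run):
1. the cover is raised to its upper stop (value of joint cover above 1.42 rad), for 0.2 s.
2. with the cover up, every pusher lies in a lane of the rack, weighted head at the low end, released (value of joint cover above 1.2 rad and x of pusher1_mid in the frame of bed between -0.035 and 0.035 m and y of pusher1_mid in the frame of bed between -0.125 and 0.125 m and z of pusher1_mid in the frame of bed between 0.01 and 0.027 m and angle between the x axis of each of pusher1_mid, pusher2_mid, pusher3_mid, pusher4_mid and the x axis of bed, either way round below 0.2 rad and x of each of pusher1_load, pusher2_load, pusher3_load, pusher4_load in the frame of bed below -0.01 m and x of pusher2_mid in the frame of bed between -0.035 and 0.035 m and y of pusher2_mid in the frame of bed between -0.125 and 0.125 m and z of pusher2_mid in the frame of bed between 0.01 and 0.027 m and x of pusher3_mid in the frame of bed between -0.035 and 0.035 m and y of pusher3_mid in the frame of bed between -0.125 and 0.125 m and z of pusher3_mid in the frame of bed between 0.01 and 0.027 m and x of pusher4_mid in the frame of bed between -0.035 and 0.035 m and y of pusher4_mid in the frame of bed between -0.125 and 0.125 m and z of pusher4_mid in the frame of bed between 0.01 and 0.027 m and contact force between the fingers and pusher1 below 0.2 N and contact force between the fingers and pusher2 below 0.2 N and contact force between the fingers and pusher3 below 0.2 N and contact force between the fingers and pusher4 below 0.2 N), for 0.2 s.
At the end, for the whole second after the job is handed in: Every pusher present lies flat in a lane of the rack (centre within 35 mm of the bed's middle along the slope, 10 to 27 mm above the bed, within 0.2 rad of the lane's direction), its weighted head at the low end, released and at rest; the cover is down (below 0.05 rad) (x of pusher1_mid in the frame of bed between -0.035 and 0.035 m and y of pusher1_mid in the frame of bed between -0.125 and 0.125 m and z of pusher1_mid in the frame of bed between 0.01 and 0.027 m and angle between the x axis of each of pusher1_mid, pusher2_mid, pusher3_mid, pusher4_mid and the x axis of bed, either way round below 0.2 rad and x of each of pusher1_load, pusher2_load, pusher3_load, pusher4_load in the frame of bed below -0.01 m and x of pusher2_mid in the frame of bed between -0.035 and 0.035 m and y of pusher2_mid in the frame of bed between -0.125 and 0.125 m and z of pusher2_mid in the frame of bed between 0.01 and 0.027 m and x of pusher3_mid in the frame of bed between -0.035 and 0.035 m and y of pusher3_mid in the frame of bed between -0.125 and 0.125 m and z of pusher3_mid in the frame of bed between 0.01 and 0.027 m and x of pusher4_mid in the frame of bed between -0.035 and 0.035 m and y of pusher4_mid in the frame of bed between -0.125 and 0.125 m and z of pusher4_mid in the frame of bed between 0.01 and 0.027 m and linear speed of each of pusher1, pusher2, pusher3, pusher4 below 0.03 m/s and contact force between the fingers and pusher1 below 0.2 N and contact force between the fingers and pusher2 below 0.2 N and contact force between the fingers and pusher3 below 0.2 N and contact force between the fingers and pusher4 below 0.2 N and value of joint cover below 0.05 rad); the robot touches nothing.
It fails at once if the cover is slammed (swings faster than 1.5 rad/s) (velocity of joint cover above 1.5 rad/s or velocity of joint cover below -1.5 rad/s).
It fails at once if the mug, the jar or the mincer plate is moved more than 30 mm or tipped (distance of any of jug_mid, jar_mid, disc_mid from where it was at the start of the episode above 0.03 m or angle between any of jug_mid, jar_mid, disc_mid's own z axis and vertical above 0.5 rad).
Of pusher1, pusher2, pusher3, pusher4 only 3 to 4 are there at a start; the rules pass over those that are not, and their reading is None.
At some moment in a run one of pusher1, pusher2, pusher3, pusher4 may be knocked a few centimetres aside while the robot is not near it.
Once in a run the grip may slacken for a moment while it holds something.
It also fails if it takes over 210 s, if anything falls off the work surface, if the arm or the gripper's body presses on something with over 40 N, if the wrist force passes 120 N, or if a joint passes its speed limit or range.

ROBOT

A 7-joint arm with a two-finger parallel gripper is mounted at the origin on the work surface. World frame = base frame: x ahead of the robot, y to its left, z up, the work surface at z = 0. Lengths are in m, angles in rad, forces in N, time in s.
With the tool pointing down it reaches from about 0.35 to 0.775 m from the base axis. Payload 3.1 kg.
Tool frame: the origin (TCP) lies on the centre line of the jaws, within the pads' length; the fingertips stand 8 mm ahead of it and the grasp point (between the pads) lies 11 mm behind it; z points along the fingers, y is the direction in which the jaws open and shut (so a half turn about z gives the same grasp; the last joint's range is limited). The gripper opens to 85 mm and grips with 20 to 120 N. Pads are 22 mm wide; open, the fingers measure 114 mm over their backs; the gripper's body (76 mm by 85 mm) begins 54 mm behind the grasp point. The pads swing forward as they close: fully open they stand 13 mm farther back than shut.
Start: joints at [1.122, 0.311, 0.014, 1.512, -0.004, 1.319, -0.027], TCP at [0.218, -0.505, 0.219] pointing down, gripper open.
Joint ranges: [-2.7, 2.7], [-0.3, 1.91], [-1.27, 1.3], [0.12, 2.57], [-1.44, 4.58], [0.2, 2.03], [-3.05, 3.05]. Speed limits (rad/s): [2.79, 2.79, 3.14, 3.14, 3.14, 3.14, 3.14].

INTERFACE

Orientations are given as a unit quaternion [w, x, y, z].
In Python, from cell import arm, snapshot, job gives the robot as it stands.
- The arm moves only by the tool jog_arm, never from a script. Its argument "commands" is a list of rows, each an object of numbers: "rx", "ry", "rz": the turn, a rotation vector about the tool's x, y, z in degrees; "x", "y", "z": the shift along the tool's x, y, z in m; "jaw": the finger opening in m, from 0 to 0.0854. In form: [{"rx": .., "ry": .., "rz": .., "x": .., "y": .., "z": .., "jaw": ..}, ...]. A call has 1 to 8 rows; each row is the pose to reach, as a shift and turn from the pose commanded when the call began, along the tool's axes at that moment; what a row does not reach only later rows make up. A row lasts 1/8 s, in which the tool goes at most 62.5 mm and 10.7 degrees, less where a joint would pass 70% of its speed; a pose out of reach is approached as far as the arm can. A call with a gripper value outside its range is refused whole. The fingers move at their own pace and stop on an object; "newtons" is the grip in N (left out, the last holds). Time passes only in rows, so rows that repeat a pose let the fingers close. It gives the time, the measured TCP pose, the force and the opening at its end, in the units of the state.
- arm.observe(): the state, without advancing time (a new reading comes with each control period).
- snapshot(name): name is "scene" or "side" or "wrist"; returns a dict with "color" (420x560x3 uint8, red, green, blue), "range_z" (420x560 float32, m along the optical axis (not along the pixel's ray), 0 where there is no reading), "mtx" (3x3 intrinsics, pixels), "camera_from_world" (4x4, takes a point from world to camera coordinates). Camera axes: x right, y down, z forward; pixel columns grow to the right and rows downward; lengths in m; the calibration is good to about 2 mm. The wrist camera is an equidistant fisheye: a pixel r from the principal point sees the ray r / f radians off the axis. A picture is of the moment at which its call begins.
- job.finish_job(): hands the job in, once; it reports no verdict.
The state is a dict: "t": time; "joint_positions": joint angles; "qvel": joint speeds; "effort": joint torques, N m; "eef_pos": TCP position; "orientation": TCP orientation; "contact_force": force on the tool from outside, world axes, zero at the start; "wrist_torque": the same for the moment, N m; "width": finger opening in m.
Only numpy, scipy, OpenCV 4.12 (cv2) and the standard library are available. Lean on these libraries where they do the work, as an engineer would, in place of code of your own. Each camera call takes 0.05 s, during which the arm holds its last target.

## Working session

There is one attempt and no reset: what is moved stays moved. The work goes in short steps, Python scripts to look and compute and a tool call to move; the robot and the scene stay as the last step left them, time stands still between calls to the robot, and variables do not carry over. Pictures are saved under pics/ and viewed, and the job is handed in when it is done.

Besides the shell and the picture viewer there is one more tool, called by a JSON object that holds its "fn" and its "kwargs". jog_arm: Moves the arm, as the interface text tells. Its arguments: {"type":"object","properties":{"commands":{"type":"array"},"newtons":{"type":"number"}},"required":["commands"]}

```bash
ls; mkdir -p pics
cat > h.py <<'E'
import numpy as np, cv2
from cell import arm, snapshot, job
from scipy.spatial.transform import Rotation as R
def st():
    s=arm.observe(); return s
def rot(s): 
    q=s["orientation"]; return R.from_quat([q[1],q[2],q[3],q[0]])
def world(sn,u,v,z=None):
    """point from depth at pixel (pinhole); """
    K=sn["mtx"];T=np.linalg.inv(sn["camera_from_world"])
    d=z if z is not None else sn["range_z"][int(v),int(u)]
    p=np.array([(u-K[0,2])/K[0,0]*d,(v-K[1,2])/K[1,1]*d,d,1])
    return (T@p)[:3]
def cloud(sn):
    K=sn["mtx"];T=np.linalg.inv(sn["camera_from_world"]);d=sn["range_z"]
    v,u=np.mgrid[0:d.shape[0],0:d.shape[1]]
    P=np.stack([(u-K[0,2])/K[0,0]*d,(v-K[1,2])/K[1,1]*d,d,np.ones_like(d)],-1)@T.T
    return P[...,:3]
def save(n,sn): cv2.imwrite("pics/"+n+".png",cv2.cvtColor(sn["color"],cv2.COLOR_RGB2BGR))
def tomove(target):
    """target world TCP pos -> shift in tool axes"""
    s=st(); return rot(s).inv().apply(np.array(target)-np.array(s["eef_pos"]))
E
python3 - <<'E'
from h import *
for n in("scene","side","wrist"):
    s=snapshot(n);save(n+"0",s);print(n,s["mtx"],np.linalg.inv(s["camera_from_world"]).round(3).tolist())
    np.savez("pics/"+n+"0.npz",**s)
print(st())
E
```

```text
pics
scene [[448.82083068   0.         280.09209697]
 [  0.         448.82083068 211.27072213]
 [  0.           0.           1.        ]] [[-0.812, 0.437, -0.386, 1.163], [0.583, 0.621, -0.523, 0.794], [0.011, -0.65, -0.76, 1.332], [0.0, 0.0, 0.0, 1.0]]
side [[453.08275763   0.         275.01505159]
 [  0.         453.08275763 206.9794311 ]
 [  0.           0.           1.        ]] [[0.83, -0.322, 0.455, -0.202], [-0.557, -0.5, 0.663, -1.114], [0.014, -0.804, -0.594, 1.084], [0.0, 0.0, 0.0, 1.0]]
wrist [[325.1922621    0.         278.52373016]
 [  0.         325.1922621  210.31473819]
 [  0.           0.           1.        ]] [[0.395, -0.873, -0.287, 0.292], [-0.919, -0.376, -0.122, -0.474], [-0.002, 0.312, -0.95, 0.372], [0.0, 0.0, 0.0, 1.0]]
{'t': 0.15, 'joint_positions': array([ 1.12227404,  0.31154791,  0.0139739 ,  1.51268542, -0.0044122 ,
        1.31917617, -0.02719937]), 'qvel': array([ 5.65412270e-04, -2.21506543e-03, -4.68257470e-04, -3.90553375e-03,
       -8.80139471e-06,  2.23998916e-04,  1.38848327e-03]), 'effort': array([ 1.00698028e-04, -3.80270469e+01,  1.45794544e-01, -2.30847663e+01,
        1.21124124e-02,  9.74051625e-03,  8.69827517e-06]), 'eef_pos': array([ 0.21743569, -0.50457897,  0.21836865]), 'orientation': array([-8.67966840e-04,  9.79373385e-01,  2.02056863e-01, -2.10011017e-04]), 'contact_force': array([ 0.90632924, -0.02306709,  0.28480281]), 'wrist_torque': array([ 0.00804297,  0.03010531, -0.00624099]), 'width': 0.08567674319667984}
```

View pics/scene0.png

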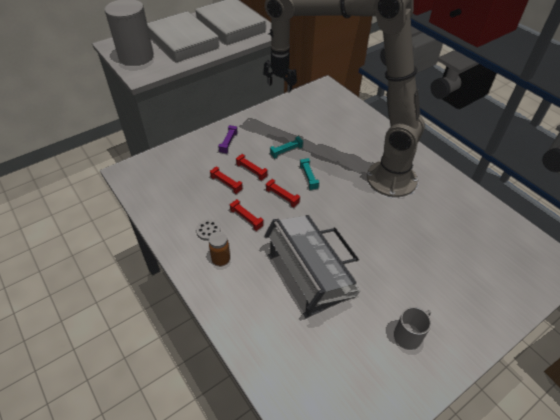

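View pics/side0.png

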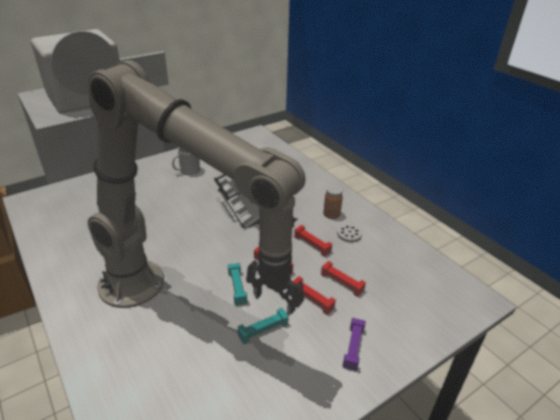

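View pics/wrist0.png

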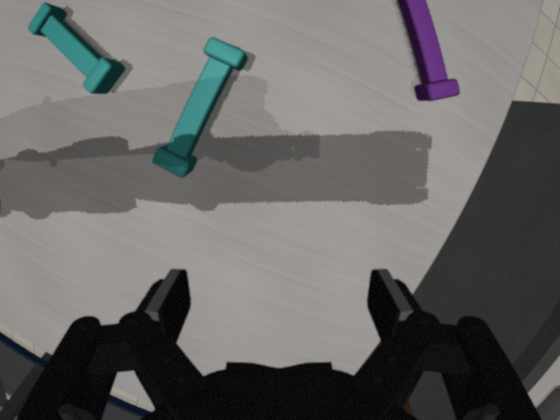

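The scene view shows four red pushers at about (226,180), (251,167), (282,192) and (246,215). The rack is at (310,262) with its bar near (345,245), the jar at (220,250), the plate at (208,230) and the mug at (412,330). Next I measure them.

```bash
cat >> h.py <<'E'
def pushers(sn,minh=0.005):
    P=cloud(sn);hsv=cv2.cvtColor(sn["color"],cv2.COLOR_RGB2HSV)
    m=(((hsv[...,0]<6)|(hsv[...,0]>174))&(hsv[...,1]>150)&(hsv[...,2]>70)&(P[...,2]>minh)&(P[...,2]<0.35)&(P[...,0]<0.9)&(sn["range_z"]>0)).astype(np.uint8)
    n,l,stt,c=cv2.connectedComponentsWithStats(m)
    out=[]
    for i in range(1,n):
        if stt[i,4]<60: continue
        pts=P[l==i]
        (cx,cy),(w,h),a=cv2.minAreaRect((pts[:,:2]*1000).astype(np.float32))
        out.append((c[i].round(),stt[i,4],(cx/1000,cy/1000),(w,h),a,np.percentile(pts[:,2],[5,50,95]).round(3)))
    return out
E
python3 - <<'E'
from h import *
for n in("scene","side"):
    sn=dict(np.load(f"pics/{n}0.npz"));print(n)
    for o in pushers(sn):print(o)
sn=dict(np.load("pics/scene0.npz"));P=cloud(sn)
im=cv2.cvtColor(sn["color"],cv2.COLOR_RGB2BGR)
cv2.imwrite("pics/rack0.png",cv2.resize(im[190:330,230:400],None,fx=4.5,fy=4.2,interpolation=cv2.INTER_CUBIC))
cv2.imwrite("pics/mugjar.png",cv2.resize(im[200:360,180:450],None,fx=2.9,fy=2.9))
E
```

```text
scene
(array([252., 166.]), np.int32(200), (0.45548880004882814, -0.37171627807617186), (37.4626350402832, 153.40435791015625), 12.932416915893555, array([0.025, 0.036, 0.045]))
(array([226., 179.]), np.int32(218), (0.5800664672851562, -0.3671562194824219), (38.56590270996094, 153.4066162109375), 14.09341812133789, array([0.026, 0.036, 0.046]))
(array([283., 192.]), np.int32(224), (0.43478076171875, -0.17815185546875), (41.60948181152344, 153.6236572265625), 11.47314739227295, array([0.027, 0.036, 0.045]))
(array([247., 214.]), np.int32(257), (0.6134324951171874, -0.16592098999023439), (41.52153396606445, 154.50465393066406), 9.829739570617676, array([0.026, 0.036, 0.045]))
side
(array([312., 238.]), np.int32(209), (0.609778076171875, -0.17287911987304688), (33.93185806274414, 144.06521606445312), 10.134156227111816, array([0.028, 0.037, 0.045]))
(array([343., 276.]), np.int32(255), (0.5756934814453125, -0.37750347900390624), (35.53684616088867, 143.7906951904297), 12.748886108398438, array([0.03 , 0.037, 0.046]))
(array([318., 296.]), np.int32(212), (0.38629730224609377, -0.480617431640625), (298.21527099609375, 91.45938873291016), 49.64405822753906, array([0.031, 0.036, 0.046]))
```

View pics/rack0.png

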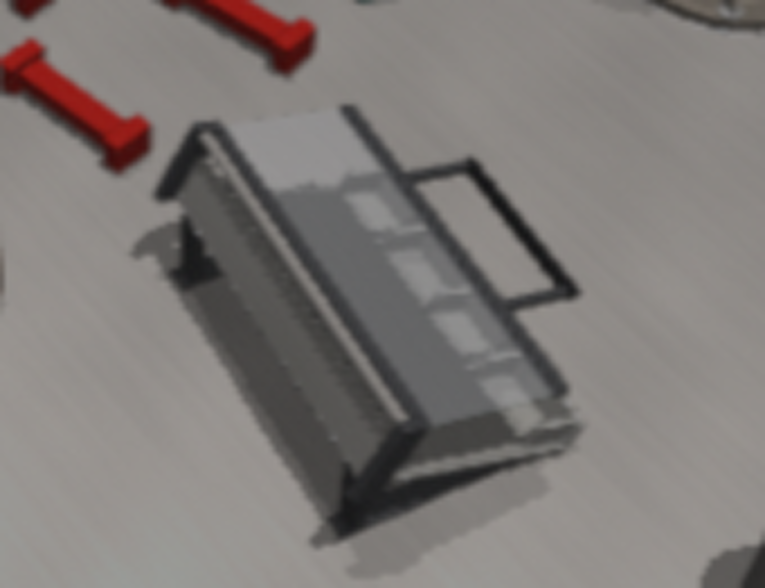

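Run:
```python
from h import *
sn=dict(np.load("pics/scene0.npz"));P=cloud(sn)
# cloud of rack region
for n in("scene","side"):
    sn=dict(np.load(f"pics/{n}0.npz"));P=cloud(sn)
    m=(P[...,0]>0.35)&(P[...,0]<0.85)&(P[...,1]>-0.12)&(P[...,1]<0.35)&(P[...,2]>0.012)&(P[...,2]<0.4)&(sn["range_z"]>0)
    q=P[m];print(n,len(q),q.min(0),q.max(0))
    # plane RANSAC
    rng=np.random.default_rng(0);Q=q.copy()
    for it in range(3):
        best=None
        for k in range(1500):
            a,b,c=Q[rng.choice(len(Q),3,replace=False)];nn=np.cross(b-a,c-a);L=np.linalg.norm(nn)
            if L<1e-4: continue
            nn/=L; r=abs((Q-a)@nn)<0.004
            if best is None or r.sum()>best.sum(): best=r
        c=Q[best].mean(0);nn=np.linalg.svd(Q[best]-c)[2][2];nn*=np.sign(nn[2])
        print(best.sum(),c.round(3),nn.round(3),"slope",np.degrees(np.arccos(nn[2])),"az",np.degrees(np.arctan2(-nn[1],-nn[0])))
        Q=Q[~best]
sn=dict(np.load("pics/scene0.npz"));P=cloud(sn)
for u0,v0,u1,v1 in((334.4,228.8,357.8,259.8),(275.6,221,322,291)):
    for t in np.linspace(0,1,6):
        u=u0+t*(u1-u0);v=v0+t*(v1-v0)
        blk=P[int(v)-1:int(v)+2,int(u)-1:int(u)+2].reshape(-1,3)
        print(round(u),round(v),blk[blk[:,2].argmax()].round(3))
# stacked height map
```

```text
scene 5789 [ 0.39583188 -0.1199194   0.01218057] [0.82425705 0.33818309 0.17653052]
2899 [0.564 0.185 0.142] [-0.286  0.045  0.957] slope 16.84839844433503 az -8.88268439002907
918 [0.645 0.168 0.119] [ 0.906 -0.143  0.399] slope 66.5050210996194 az 171.03792067193083
423 [0.615 0.199 0.06 ] [-0.387 -0.039  0.921] slope 22.903522884297793 az 5.7842328835980705
side 1609 [ 0.39768801 -0.11990771  0.01201538] [0.82287851 0.33136513 0.17386804]
449 [0.548 0.129 0.043] [-0.296  0.043  0.954] slope 17.392415359693917 az -8.181537761162737
237 [0.55 0.06 0.04] [0.003 0.008 1.   ] slope 0.4700238282046822 az -111.4585840004268
187 [ 0.711 -0.046  0.066] [0.569 0.821 0.037] slope 87.88287818442214 az -124.71419776979478
334 229 [0.434 0.124 0.112]
339 235 [0.439 0.157 0.112]
344 241 [0.443 0.182 0.114]
348 247 [0.443 0.213 0.114]
353 254 [1.163 0.794 1.332]
358 260 [0.45  0.266 0.112]
276 221 [0.614 0.017 0.176]
285 235 [0.619 0.081 0.165]
294 249 [0.628 0.143 0.165]
303 263 [0.638 0.209 0.168]
313 277 [0.646 0.258 0.169]
322 291 [0.657 0.319 0.172]
```

```bash
cat >> h.py <<'E'
AZ=np.radians(-8.9); S=np.radians(25)
d=np.array([np.cos(AZ),np.sin(AZ),0]); by=np.array([-np.sin(AZ),np.cos(AZ),0])
bx=d*np.cos(S)+np.array([0,0,np.sin(S)]); bz=np.cross(bx,by)
B0=np.array([0.567,0.175,0.052])
def bed(p): return B0+p[0]*bx+p[1]*by+p[2]*bz
def tobed(w): w=np.asarray(w)-B0; return np.stack([w@bx,w@by,w@bz],-1)
def barpos(th):
    a=th # angle up from bed plane
    return bed([.105,0,.07])+0.2*(-np.cos(a)*bx+np.sin(a)*bz)
def Rt(xdir,zdir=(0,0,-1)):
    z=np.array(zdir,float);z/=np.linalg.norm(z);x=np.array(xdir,float);x-=x@z*z;x/=np.linalg.norm(x)
    return R.from_matrix(np.stack([x,np.cross(z,x),z],1))
def azd(a): return np.array([np.cos(np.radians(a)),np.sin(np.radians(a)),0])
def plan(p,Rg=None):
    s=st();r=rot(s);sh=r.inv().apply(np.asarray(p)-s["eef_pos"])
    rv=np.zeros(3) if Rg is None else np.degrees((r.inv()*Rg).as_rotvec())
    print("shift",sh.round(4),"rot",rv.round(1)); return sh,rv
def show():
    s=st();print("t",round(s["t"],2),"p",np.round(s["eef_pos"],4),"x",rot(s).apply([1,0,0]).round(3),"z",rot(s).apply([0,0,1]).round(3),"F",np.round(s["contact_force"],2),"T",np.round(s["wrist_torque"],3),"w",round(s["width"],4),"j",np.round(s["joint_positions"],2))
E
python3 - <<'E'
from h import *
print(barpos(.142),barpos(1.5))
plan([.42,-.15,.26],Rt(by));
E
```

```text
[0.44269472 0.19446569 0.10179627] [0.53582511 0.17988186 0.33464499]
shift [ 0.3264 -0.2455 -0.0412] rot [ -0.1  -0.  -57.8]
```

{"fn": "jog_arm", "kwargs": {"commands": [{"x":0.05,"y":-0.036,"z":-0.01,"rz":-8},{"x":0.1,"y":-0.075,"z":-0.02,"rz":-16},{"x":0.15,"y":-0.112,"z":-0.03,"rz":-24},{"x":0.2,"y":-0.15,"z":-0.04,"rz":-32},{"x":0.25,"y":-0.19,"z":-0.04,"rz":-40},{"x":0.29,"y":-0.22,"z":-0.04,"rz":-49},{"x":0.326,"y":-0.245,"z":-0.04,"rz":-57.8},{"x":0.326,"y":-0.245,"z":-0.04,"rz":-57.8,"jaw":0.042}], "newtons": 40}}

```text
schema error: expected keys rx, ry, rz, x, y, z, jaw
```

Run:
```python
from h import *
show()
plan([.443,.1945,.20],Rt(by))
plan([.443,.1945,.098],Rt(by))
for n in("scene","wrist"):
    s=snapshot(n);save(n+"1",s); np.savez("pics/%s1.npz"%n,**s)
for o in pushers(dict(np.load("pics/scene1.npz"))):print(o)
```

```text
t 0.15 p [ 0.2174 -0.5046  0.2184] x [ 0.918  0.396 -0.   ] z [-0.001  0.002 -1.   ] F [ 0.91 -0.02  0.28] T [ 0.008  0.03  -0.006] w 0.0857 j [ 1.12  0.31  0.01  1.51 -0.    1.32 -0.03]
shift [ 0.4838 -0.5527  0.0193] rot [ -0.1  -0.  -57.8]
shift [ 0.4838 -0.5525  0.1213] rot [ -0.1  -0.  -57.8]
(array([252., 166.]), np.int32(202), (0.4520862121582031, -0.37167041015625), (42.16655731201172, 150.28138732910156), 12.38663101196289, array([0.025, 0.036, 0.045]))
(array([226., 179.]), np.int32(218), (0.5816006469726562, -0.3682434692382813), (38.932464599609375, 150.32765197753906), 15.47916316986084, array([0.025, 0.036, 0.046]))
(array([283., 192.]), np.int32(228), (0.43441683959960936, -0.17664877319335937), (41.243202209472656, 153.0203857421875), 11.795245170593262, array([0.027, 0.036, 0.046]))
(array([247., 214.]), np.int32(258), (0.6148029174804688, -0.16566558837890624), (40.1327018737793, 154.0347137451172), 11.576455116271973, array([0.027, 0.036, 0.045]))
```

View pics/wrist1.png

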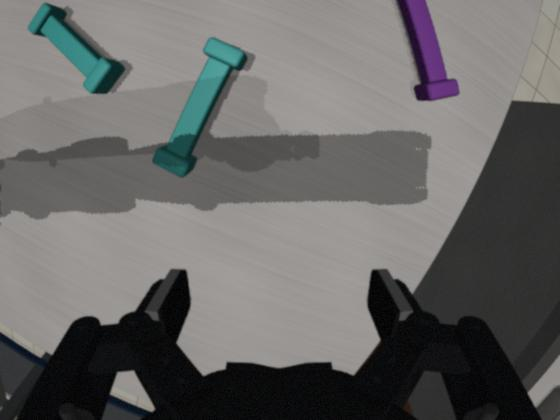

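The rows need all seven keys, so the arm hasn't moved yet.

{"fn": "jog_arm", "kwargs": {"commands": [{"x":0.05,"y":-0.036,"z":-0.01,"rx":0,"ry":0,"rz":-8,"jaw":0.042},{"x":0.1,"y":-0.075,"z":-0.02,"rx":0,"ry":0,"rz":-16,"jaw":0.042},{"x":0.15,"y":-0.112,"z":-0.03,"rx":0,"ry":0,"rz":-24,"jaw":0.042},{"x":0.2,"y":-0.15,"z":-0.04,"rx":0,"ry":0,"rz":-32,"jaw":0.042},{"x":0.25,"y":-0.19,"z":-0.04,"rx":0,"ry":0,"rz":-40,"jaw":0.042},{"x":0.29,"y":-0.22,"z":-0.04,"rx":0,"ry":0,"rz":-49,"jaw":0.042},{"x":0.326,"y":-0.245,"z":-0.04,"rx":0,"ry":0,"rz":-57.8,"jaw":0.042},{"x":0.326,"y":-0.245,"z":-0.04,"rx":0,"ry":0,"rz":-57.8,"jaw":0.042}], "newtons": 40}}

```text
t: 1.25
eef_pos: [0.4218, -0.1466, 0.2594]
orientation: [-0.0, 0.757, 0.654, 0.001]
contact_force: [-0.6, 0.2, 0.2]
width: 0.0417
```

Run:
```python
from h import *
show()
plan([.443,.1945,.20],Rt(by))
plan([.443,.1945,.098],Rt(by))
for n in("scene","wrist"):
    s=snapshot(n);save(n+"1",s); np.savez("pics/%s1.npz"%n,**s)
```

```text
t 1.25 p [ 0.4218 -0.1466  0.2594] x [0.145 0.989 0.002] z [ 0.001  0.002 -1.   ] F [-0.61  0.25  0.18] T [-0.043  0.004  0.042] w 0.0417 j [ 0.67  0.1  -0.41  1.69  0.04  1.37  0.11]
shift [ 0.3404 -0.0286  0.06  ] rot [ 0.1 -0.1  0.5]
shift [ 0.3403 -0.0287  0.162 ] rot [ 0.1 -0.1  0.5]
```

View pics/wrist1.png

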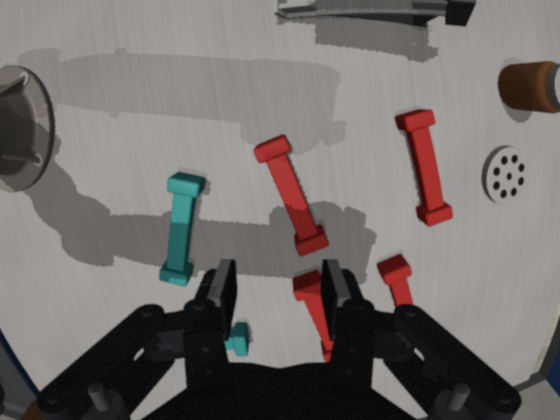

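The wrist view shows all four reds, the rack at the top edge and the jaw at 42 mm. Next I go above the bar.

{"fn": "jog_arm", "kwargs": {"commands": [{"x":0.06,"y":-0.005,"z":0.01,"rx":0,"ry":0,"rz":0.5,"jaw":0.042},{"x":0.12,"y":-0.01,"z":0.02,"rx":0,"ry":0,"rz":0.5,"jaw":0.042},{"x":0.18,"y":-0.015,"z":0.03,"rx":0,"ry":0,"rz":0.5,"jaw":0.042},{"x":0.24,"y":-0.02,"z":0.04,"rx":0,"ry":0,"rz":0.5,"jaw":0.042},{"x":0.3,"y":-0.025,"z":0.05,"rx":0,"ry":0,"rz":0.5,"jaw":0.042},{"x":0.34,"y":-0.029,"z":0.06,"rx":0,"ry":0,"rz":0.5,"jaw":0.042},{"x":0.34,"y":-0.029,"z":0.06,"rx":0,"ry":0,"rz":0.5,"jaw":0.042}]}}

```text
t: 2.22
eef_pos: [0.4431, 0.1913, 0.1983]
orientation: [-0.001, 0.761, 0.648, -0.0]
contact_force: [-0.4, -0.2, -0.2]
width: 0.042
```

Run:
```python
from h import *
show()
plan([.443,.1945,.098],Rt(by))
for n in("wrist",):
    s=snapshot(n);save(n+"2",s); np.savez("pics/%s2.npz"%n,**s)
```

```text
t 2.23 p [0.4431 0.1913 0.1983] x [0.159 0.987 0.001] z [-0.002  0.001 -1.   ] F [-0.38 -0.18 -0.19] T [ 0.001  0.006 -0.056] w 0.042 j [ 0.15  0.26 -0.71  1.7   0.17  1.25 -0.76]
shift [ 0.0031 -0.0003  0.1003] rot [-0.1 -0.  -0.3]
```

View pics/wrist2.png

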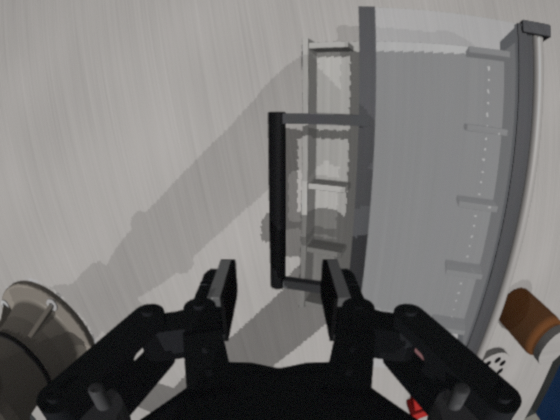

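```bash
cat >> h.py <<'E'
def wray(sn,u,v):
    K=sn["mtx"];T=np.linalg.inv(sn["camera_from_world"]);dx=u-K[0,2];dy=v-K[1,2];r=np.hypot(dx,dy);th=r/K[0,0]
    c=np.array([np.sin(th)*dx/r,np.sin(th)*dy/r,np.cos(th)]);return T[:3,3],T[:3,:3]@c
def wz(sn,u,v,z):
    o,dd=wray(sn,u,v);return o+dd*(z-o[2])/dd[2]
def wdist(sn,u,v):
    K=sn["mtx"];T=np.linalg.inv(sn["camera_from_world"]);dx=u-K[0,2];dy=v-K[1,2];r=np.hypot(dx,dy);th=r/K[0,0]
    z=sn["range_z"][int(round(v)),int(round(u))];c=np.array([np.tan(th)*dx/r*z,np.tan(th)*dy/r*z,z,1]);return (T@c)[:3]
E
python3 - <<'E'
from h import *
s=dict(np.load("pics/wrist2.npz"))
for u,v in((276,115),(278,286),(277,150),(277,200),(277,250),(283,120),(283,284)):print(u,v,wz(s,u,v,.105).round(4),wdist(s,u,v).round(4))
for u,v in((366,10),(372,290),(535,30)):print(u,v,wdist(s,u,v).round(4))
E
```

```text
276 115 [0.4535 0.2639 0.105 ] [0.4536 0.264  0.1081]
278 286 [0.4317 0.12   0.105 ] [0.4319 0.1211 0.1069]
277 150 [0.45   0.2373 0.105 ] [0.4501 0.2377 0.1081]
277 200 [0.4436 0.198  0.105 ] [0.4438 0.199  0.1083]
277 250 [0.4365 0.155  0.105 ] [0.4367 0.156  0.107 ]
283 120 [0.4581 0.2593 0.105 ] [0.4581 0.2593 0.1057]
283 284 [0.4364 0.1214 0.105 ] [0.4365 0.1224 0.1068]
366 10 [0.529  0.3324 0.1243]
372 290 [0.5105 0.1149 0.127 ]
535 30 [0.6497 0.3132 0.1635]
```

{"fn": "jog_arm", "kwargs": {"commands": [{"x":0,"y":0,"z":0.04,"rx":0,"ry":0,"rz":0,"jaw":0.042},{"x":0,"y":0,"z":0.08,"rx":0,"ry":0,"rz":0,"jaw":0.042},{"x":0,"y":0,"z":0.105,"rx":0,"ry":0,"rz":0,"jaw":0.042},{"x":0,"y":0,"z":0.105,"rx":0,"ry":0,"rz":0,"jaw":0.042},{"x":0,"y":0,"z":0.105,"rx":0,"ry":0,"rz":0,"jaw":0},{"x":0,"y":0,"z":0.105,"rx":0,"ry":0,"rz":0,"jaw":0},{"x":0,"y":0,"z":0.105,"rx":0,"ry":0,"rz":0,"jaw":0},{"x":0,"y":0,"z":0.105,"rx":0,"ry":0,"rz":0,"jaw":0}], "newtons": 40}}

```text
t: 3.28
eef_pos: [0.4448, 0.1895, 0.0949]
orientation: [0.001, 0.763, 0.647, 0.001]
contact_force: [0.8, -0.4, 0.4]
width: 0.0
```

Run:
```python
from h import *
show()
p0=barpos(.142);r=rot(st())
for th in np.arange(.2,1.52,.1):
    print(round(th,2),r.inv().apply(barpos(th)-p0).round(4))
```

```text
t 3.27 p [0.4448 0.1895 0.0949] x [0.163 0.987 0.001] z [ 0.002  0.    -1.   ] F [ 0.82 -0.44  0.41] T [-0.007 -0.037 -0.011] w 0.0 j [ 0.1   0.36 -0.67  1.85  0.27  1.02 -0.84]
0.2 [-0.     -0.003  -0.0112]
0.3 [-0.     -0.0067 -0.0309]
0.4 [-0.     -0.0084 -0.0508]
0.5 [-0.     -0.0081 -0.0708]
0.6 [ 0.     -0.0058 -0.0906]
0.7 [ 1.000e-04 -1.500e-03 -1.101e-01]
0.8 [ 1.000e-04  4.700e-03 -1.292e-01]
0.9 [ 0.0002  0.0128 -0.1474]
1.0 [ 0.0003  0.0227 -0.1648]
1.1 [ 0.0004  0.0342 -0.1812]
1.2 [ 0.0005  0.0473 -0.1962]
1.3 [ 0.0006  0.0619 -0.2099]
1.4 [ 0.0008  0.0777 -0.2221]
1.5 [ 0.0009  0.0947 -0.2327]
```

The jaws closed to 0, so the bar isn't between them. I'll look.

Run:
```python
from h import *
for n in("scene","wrist"):
    s=snapshot(n);save(n+"3",s); np.savez("pics/%s3.npz"%n,**s)
im=cv2.imread("pics/scene3.png");cv2.imwrite("pics/s3c.png",cv2.resize(im[150:330,230:430],None,fx=3.5,fy=3.3))
```

```text
(no output)
```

View pics/wrist3.png

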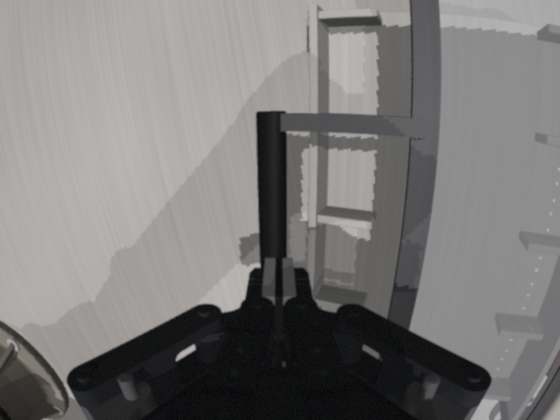

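View pics/s3c.png

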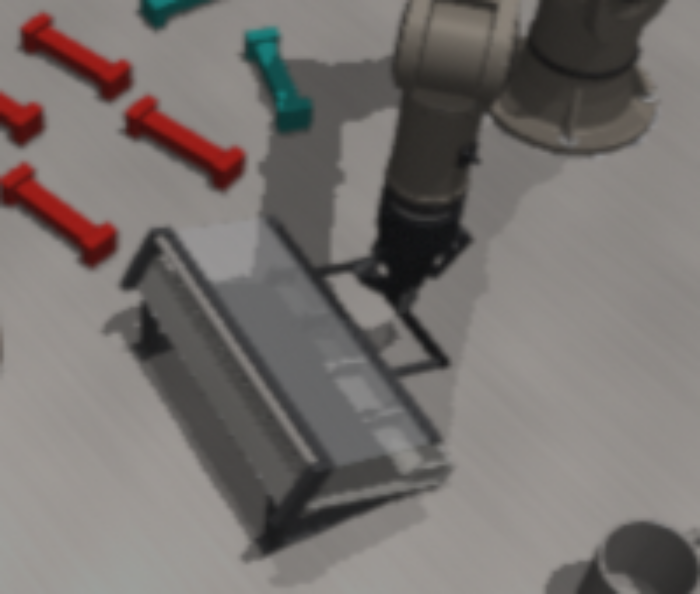

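Run:
```python
from h import *
s=dict(np.load("pics/wrist3.npz"))
for u,v in((271,120),(271,150),(271,200),(271,240),(280,280)):print(u,v,wdist(s,u,v).round(4))
s=dict(np.load("pics/wrist2.npz"))
for u,v in((280,270),(225,290),(335,290)):print(u,v,wdist(s,u,v).round(4))
show()
```

```text
271 120 [0.4544 0.2625 0.1062]
271 150 [0.4522 0.2494 0.1063]
271 200 [0.4484 0.227  0.107 ]
271 240 [0.4449 0.2073 0.1063]
280 280 [0.4478 0.1992 0.1311]
280 270 [0.4361 0.1365 0.1064]
225 290 [0.4249 0.205  0.244 ]
335 290 [0.4677 0.1979 0.2437]
t 3.38 p [0.4448 0.1895 0.0947] x [0.163 0.987 0.001] z [ 0.002  0.    -1.   ] F [ 0.55 -0.6   2.49] T [-0.088 -0.153 -0.023] w -0.0001 j [ 0.1   0.36 -0.67  1.85  0.27  1.02 -0.84]
```

Run:
```python
from h import *
s=dict(np.load("pics/wrist3.npz"));im=cv2.imread("pics/wrist3.png")
cv2.imwrite("pics/w3c.png",cv2.resize(im[190:350,190:370],None,fx=4.2,fy=3.7,interpolation=cv2.INTER_CUBIC))
for v in range(240,320,6):print(v,[wdist(s,u,v).round(3).tolist() for u in (256,268,275,290)])
a=snapshot("side");save("side3",a);im=cv2.imread("pics/side3.png");cv2.imwrite("pics/side3c.png",cv2.resize(im[120:300,150:350],None,fx=4,fy=3.3,interpolation=cv2.INTER_CUBIC))
```

```text
240 [[0.422, 0.164, -0.001], [0.444, 0.207, 0.106], [0.447, 0.207, 0.106], [0.451, 0.16, -0.0]]
246 [[0.421, 0.158, -0.001], [0.443, 0.204, 0.106], [0.446, 0.204, 0.106], [0.45, 0.154, -0.001]]
252 [[0.421, 0.154, 0.0], [0.442, 0.201, 0.106], [0.446, 0.2, 0.105], [0.449, 0.148, -0.001]]
258 [[0.419, 0.148, -0.0], [0.442, 0.201, 0.112], [0.446, 0.2, 0.112], [0.453, 0.199, 0.112]]
264 [[0.418, 0.142, -0.001], [0.443, 0.2, 0.117], [0.446, 0.199, 0.116], [0.452, 0.199, 0.118]]
270 [[0.436, 0.197, 0.115], [0.443, 0.2, 0.123], [0.446, 0.2, 0.123], [0.452, 0.199, 0.123]]
276 [[0.437, 0.197, 0.122], [0.443, 0.201, 0.129], [0.446, 0.2, 0.128], [0.452, 0.198, 0.127]]
282 [[0.437, 0.197, 0.126], [0.443, 0.2, 0.133], [0.446, 0.2, 0.133], [0.452, 0.198, 0.132]]
288 [[0.437, 0.197, 0.131], [0.443, 0.201, 0.139], [0.446, 0.2, 0.139], [0.452, 0.199, 0.138]]
294 [[0.437, 0.197, 0.136], [0.443, 0.2, 0.142], [0.446, 0.2, 0.142], [0.452, 0.199, 0.143]]
300 [[0.44, 0.204, 0.151], [0.443, 0.201, 0.147], [0.446, 0.198, 0.143], [0.452, 0.2, 0.148]]
306 [[0.44, 0.204, 0.155], [0.444, 0.201, 0.152], [0.445, 0.195, 0.143], [0.451, 0.2, 0.152]]
312 [[0.44, 0.202, 0.156], [0.444, 0.2, 0.155], [0.445, 0.193, 0.144], [0.451, 0.199, 0.155]]
318 [[0.44, 0.202, 0.159], [0.444, 0.201, 0.16], [0.444, 0.189, 0.143], [0.451, 0.199, 0.159]]
```

View pics/w3c.png

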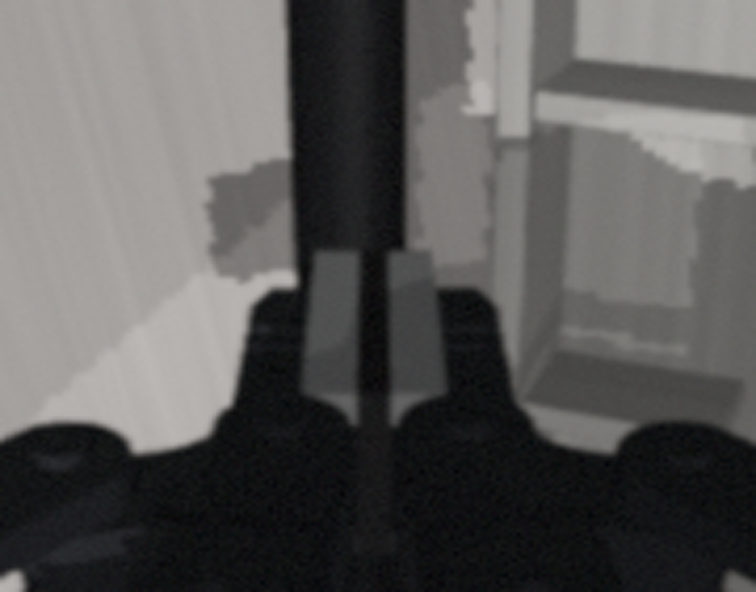

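View pics/side3c.png

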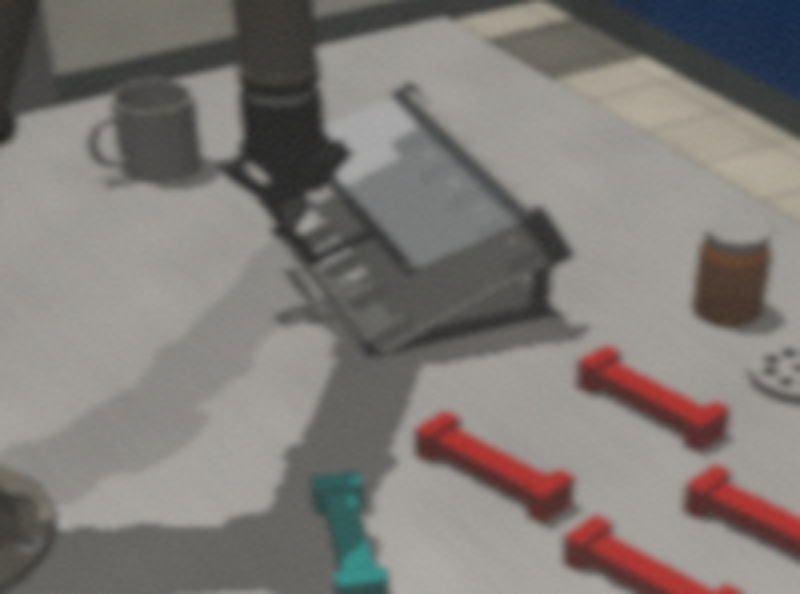

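{"fn": "jog_arm", "kwargs": {"commands": [{"x":0,"y":0,"z":0,"rx":0,"ry":0,"rz":0,"jaw":0.042},{"x":0,"y":0,"z":0,"rx":0,"ry":0,"rz":0,"jaw":0.042},{"x":0,"y":0,"z":0,"rx":0,"ry":0,"rz":0,"jaw":0.042}]}}

```text
t: 3.8
eef_pos: [0.4435, 0.1892, 0.0938]
orientation: [-0.0, 0.763, 0.647, -0.0]
contact_force: [0.1, -0.3, 0.8]
width: 0.042
```

Run:
```python
from h import *
show()
s=snapshot("wrist");save("wrist4",s);im=cv2.imread("pics/wrist4.png")
cv2.imwrite("pics/w4c.png",cv2.resize(im[190:350,170:390],None,fx=3.5,fy=3.7,interpolation=cv2.INTER_CUBIC))
for v in range(240,320,6):print(v,[wdist(s,u,v).round(3).tolist() for u in (230,242,271,325)])
```

```text
t 3.8 p [0.4435 0.1892 0.0938] x [ 0.163  0.987 -0.   ] z [-0.001 -0.    -1.   ] F [ 0.09 -0.33  0.76] T [-0.011  0.02  -0.008] w 0.042 j [ 0.1   0.37 -0.67  1.85  0.27  1.02 -0.84]
240 [[0.399, 0.167, -0.002], [0.41, 0.166, 0.001], [0.444, 0.207, 0.105], [0.476, 0.163, 0.018]]
246 [[0.398, 0.162, -0.001], [0.408, 0.16, -0.001], [0.443, 0.204, 0.106], [0.476, 0.158, 0.018]]
252 [[0.397, 0.157, -0.001], [0.407, 0.155, -0.0], [0.443, 0.201, 0.105], [0.476, 0.151, 0.014]]
258 [[0.395, 0.15, -0.002], [0.406, 0.15, -0.001], [0.442, 0.197, 0.105], [0.475, 0.146, 0.014]]
264 [[0.424, 0.203, 0.117], [0.405, 0.144, -0.001], [0.441, 0.194, 0.105], [0.467, 0.195, 0.116]]
270 [[0.425, 0.202, 0.121], [0.404, 0.138, -0.001], [0.441, 0.191, 0.106], [0.466, 0.195, 0.12]]
276 [[0.425, 0.202, 0.126], [0.402, 0.132, -0.0], [0.44, 0.187, 0.105], [0.466, 0.192, 0.121]]
282 [[0.425, 0.199, 0.126], [0.401, 0.126, -0.001], [0.44, 0.184, 0.106], [0.466, 0.189, 0.121]]
288 [[0.424, 0.197, 0.128], [0.4, 0.12, -0.001], [0.439, 0.18, 0.105], [0.465, 0.186, 0.122]]
294 [[0.424, 0.195, 0.13], [0.398, 0.114, -0.0], [0.438, 0.176, 0.105], [0.465, 0.184, 0.123]]
300 [[0.424, 0.193, 0.132], [0.397, 0.107, -0.001], [0.438, 0.173, 0.106], [0.464, 0.183, 0.127]]
306 [[0.424, 0.191, 0.133], [0.395, 0.101, -0.001], [0.437, 0.169, 0.105], [0.464, 0.18, 0.127]]
312 [[0.423, 0.188, 0.133], [0.394, 0.093, -0.001], [0.436, 0.166, 0.106], [0.464, 0.178, 0.128]]
318 [[0.422, 0.185, 0.134], [0.392, 0.086, -0.002], [0.435, 0.161, 0.104], [0.463, 0.175, 0.129]]
```

View pics/w4c.png

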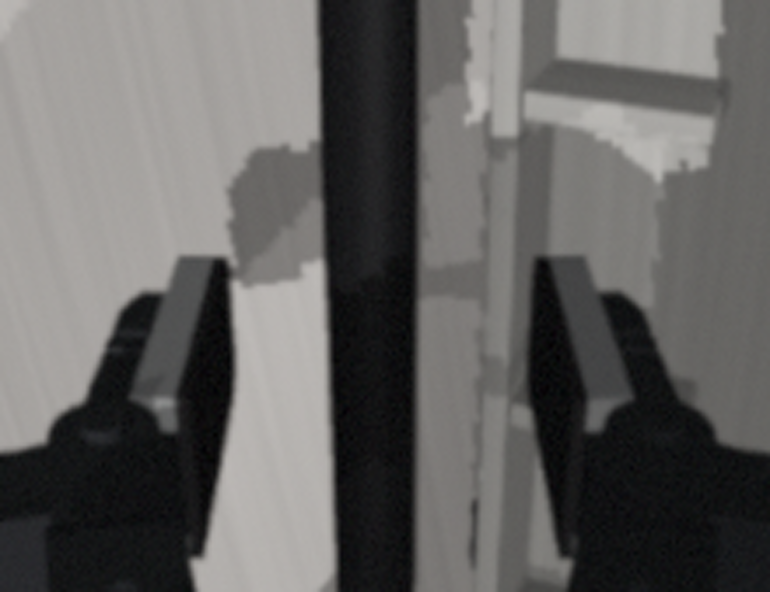

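The measured fingertips stand about 20 mm higher than the TCP reading implies: at 42 mm opening the tips are at z ≈ 0.115 with the TCP at 0.094. So the jaws closed just above the bar. I go 20 mm lower and pinch again.

{"fn": "jog_arm", "kwargs": {"commands": [{"x":0,"y":0,"z":0.01,"rx":0,"ry":0,"rz":0,"jaw":0.042},{"x":0,"y":0,"z":0.02,"rx":0,"ry":0,"rz":0,"jaw":0.042},{"x":0,"y":0,"z":0.022,"rx":0,"ry":0,"rz":0,"jaw":0.042},{"x":0,"y":0,"z":0.022,"rx":0,"ry":0,"rz":0,"jaw":0},{"x":0,"y":0,"z":0.022,"rx":0,"ry":0,"rz":0,"jaw":0},{"x":0,"y":0,"z":0.022,"rx":0,"ry":0,"rz":0,"jaw":0},{"x":0,"y":0,"z":0.022,"rx":0,"ry":0,"rz":0,"jaw":0}]}}

```text
t: 4.72
eef_pos: [0.4423, 0.1896, 0.0718]
orientation: [-0.001, 0.762, 0.647, -0.001]
contact_force: [-5.0, 0.9, -0.5]
width: 0.0125
```

Run:
```python
from h import *
show()
s=snapshot("wrist");save("wrist5",s)
for u,v in((271,120),(271,150),(271,200),(271,240)):print(u,v,wdist(s,u,v).round(4))
```

```text
t 4.72 p [0.4423 0.1896 0.0718] x [ 0.162  0.987 -0.001] z [-0.003 -0.    -1.   ] F [-5.03  0.91 -0.5 ] T [0.238 1.067 0.077] w 0.0125 j [ 0.09  0.39 -0.66  1.88  0.29  0.97 -0.87]
271 120 [0.4526 0.2634 0.1048]
271 150 [0.4508 0.2523 0.1047]
271 200 [0.4474 0.2328 0.1038]
271 240 [0.4446 0.2164 0.1046]
```

View pics/wrist5.png

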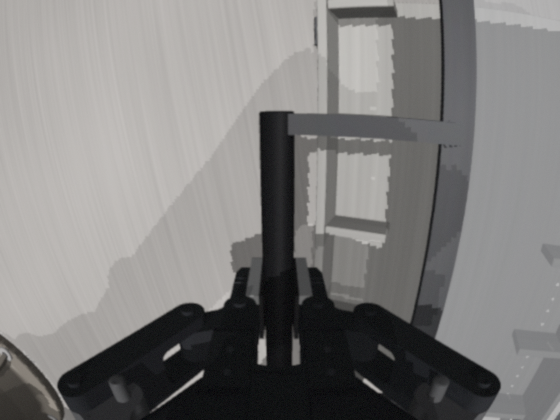

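The bar is between the pads (width 12.5 mm). Now I compute the arc.

Run:
```python
from h import *
p0=barpos(.135);r=rot(st())
for th in np.arange(.195,1.56,.06):
    print(round(th,3),r.inv().apply(barpos(th)-p0).round(4))
```

```text
0.195 [-0.     -0.0032 -0.0116]
0.255 [-0.0001 -0.0058 -0.0233]
0.315 [-0.0001 -0.0076 -0.0351]
0.375 [-0.0001 -0.0088 -0.0471]
0.435 [-0.0001 -0.0092 -0.0591]
0.495 [-0.0001 -0.0089 -0.0711]
0.555 [-0.0001 -0.0078 -0.083 ]
0.615 [-0.0001 -0.0061 -0.0949]
0.675 [-1.000e-04 -3.600e-03 -1.066e-01]
0.735 [-1.000e-04 -5.000e-04 -1.182e-01]
0.795 [-1.000e-04  3.400e-03 -1.296e-01]
0.855 [-0.      0.0079 -0.1407]
0.915 [-0.      0.0131 -0.1515]
0.975 [ 0.      0.0189 -0.162 ]
1.035 [ 1.000e-04  2.530e-02 -1.721e-01]
1.095 [ 1.000e-04  3.230e-02 -1.819e-01]
1.155 [ 0.0002  0.0399 -0.1911]
1.215 [ 0.0002  0.0481 -0.2   ]
1.275 [ 0.0003  0.0567 -0.2083]
1.335 [ 0.0004  0.0659 -0.216 ]
1.395 [ 0.0004  0.0755 -0.2232]
1.455 [ 0.0005  0.0855 -0.2299]
1.515 [ 0.0006  0.0959 -0.2359]
```

{"fn": "jog_arm", "kwargs": {"commands": [{"x":0,"y":-0.0016,"z":-0.006,"rx":0,"ry":0,"rz":0,"jaw":0},{"x":0,"y":-0.0032,"z":-0.0116,"rx":0,"ry":0,"rz":0,"jaw":0},{"x":0,"y":-0.0058,"z":-0.0233,"rx":0,"ry":0,"rz":0,"jaw":0},{"x":0,"y":-0.0076,"z":-0.035,"rx":0,"ry":0,"rz":0,"jaw":0},{"x":0,"y":-0.0088,"z":-0.047,"rx":0,"ry":0,"rz":0,"jaw":0}], "newtons": 50}}

```text
t: 5.4
eef_pos: [0.4334, 0.191, 0.1193]
orientation: [-0.001, 0.762, 0.647, -0.001]
contact_force: [-6.0, 1.9, -4.9]
width: 0.012
```

Run:
```python
from h import *
show()
```

```text
t 5.4 p [0.4334 0.191  0.1193] x [ 0.162  0.987 -0.001] z [-0.003 -0.    -1.   ] F [-5.98  1.89 -4.89] T [0.623 1.497 0.103] w 0.012 j [ 0.12  0.32 -0.69  1.84  0.23  1.07 -0.83]
```

{"fn": "jog_arm", "kwargs": {"commands": [{"x":0,"y":-0.0004,"z":-0.012,"rx":0,"ry":0,"rz":0,"jaw":0},{"x":0,"y":-0.0001,"z":-0.024,"rx":0,"ry":0,"rz":0,"jaw":0},{"x":0,"y":0.001,"z":-0.036,"rx":0,"ry":0,"rz":0,"jaw":0},{"x":0,"y":0.0027,"z":-0.0478,"rx":0,"ry":0,"rz":0,"jaw":0},{"x":0,"y":0.0052,"z":-0.0595,"rx":0,"ry":0,"rz":0,"jaw":0},{"x":0,"y":0.0083,"z":-0.0711,"rx":0,"ry":0,"rz":0,"jaw":0},{"x":0,"y":0.0122,"z":-0.0825,"rx":0,"ry":0,"rz":0,"jaw":0},{"x":0,"y":0.0167,"z":-0.0936,"rx":0,"ry":0,"rz":0,"jaw":0}]}}

```text
t: 6.4
eef_pos: [0.4476, 0.1887, 0.213]
orientation: [-0.002, 0.762, 0.648, -0.003]
contact_force: [-11.1, 2.9, -2.0]
width: 0.0123
```

Run:
```python
from h import *
show()
s=snapshot("wrist");save("wrist6",s)
for u,v in((271,120),(271,150),(271,200),(271,240)):print(u,v,wdist(s,u,v).round(4))
p0=barpos(.855);r=rot(st())
for th in np.arange(.915,1.56,.06):
    print(round(th,3),r.inv().apply(barpos(th)-p0).round(4))
```

```text
t 6.4 p [0.4476 0.1887 0.213 ] x [ 0.161  0.987 -0.002] z [-0.008 -0.001 -1.   ] F [-11.09   2.86  -1.98] T [0.584 2.438 0.097] w 0.0123 j [ 0.15  0.26 -0.71  1.66  0.17  1.29 -0.75]
271 120 [0.4579 0.2624 0.2415]
271 150 [0.4559 0.2508 0.2412]
271 200 [0.4525 0.2308 0.2408]
271 240 [0.4496 0.2138 0.2415]
0.915 [ 0.      0.0051 -0.0108]
0.975 [ 0.      0.0109 -0.0214]
1.035 [ 0.0001  0.0173 -0.0315]
1.095 [ 0.0001  0.0243 -0.0413]
1.155 [ 0.0001  0.0319 -0.0506]
1.215 [ 0.0002  0.04   -0.0594]
1.275 [ 0.0002  0.0486 -0.0678]
1.335 [ 0.0003  0.0577 -0.0756]
1.395 [ 0.0003  0.0673 -0.0828]
1.455 [ 0.0004  0.0773 -0.0895]
1.515 [ 0.0004  0.0876 -0.0955]
```

View pics/wrist6.png

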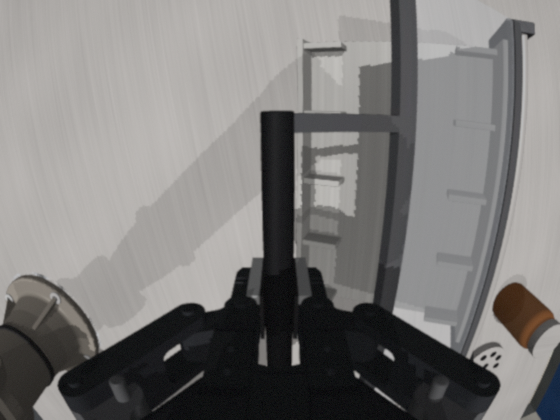

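{"fn": "jog_arm", "kwargs": {"commands": [{"x":0,"y":0.005,"z":-0.0108,"rx":0,"ry":0,"rz":0,"jaw":0},{"x":0,"y":0.011,"z":-0.0214,"rx":0,"ry":0,"rz":0,"jaw":0},{"x":0,"y":0.0173,"z":-0.0315,"rx":0,"ry":0,"rz":0,"jaw":0},{"x":0,"y":0.0243,"z":-0.0413,"rx":0,"ry":0,"rz":0,"jaw":0},{"x":0,"y":0.032,"z":-0.0506,"rx":0,"ry":0,"rz":0,"jaw":0},{"x":0,"y":0.04,"z":-0.0594,"rx":0,"ry":0,"rz":0,"jaw":0},{"x":0,"y":0.0486,"z":-0.0678,"rx":0,"ry":0,"rz":0,"jaw":0},{"x":0,"y":0.0577,"z":-0.0756,"rx":0,"ry":0,"rz":0,"jaw":0}]}}

```text
t: 7.45
eef_pos: [0.5016, 0.1804, 0.2917]
orientation: [-0.003, 0.761, 0.649, -0.005]
contact_force: [-18.0, -0.2, 11.2]
width: 0.0119
```

Run:
```python
from h import *
show()
p0=barpos(1.335);r=rot(st())
for th in (1.395,1.455,1.515,1.55):
    print(round(th,3),r.inv().apply(barpos(th)-p0).round(4))
```

```text
t 7.45 p [0.5016 0.1804 0.2917] x [ 0.158  0.987 -0.003] z [-0.011 -0.001 -1.   ] F [-18.03  -0.18  11.16] T [0.126 4.483 0.067] w 0.0119 j [ 0.13  0.33 -0.69  1.39  0.2   1.51 -0.71]
1.395 [ 0.      0.0095 -0.0073]
1.455 [ 0.      0.0195 -0.014 ]
1.515 [ 0.0001  0.0298 -0.0201]
1.55 [ 0.0001  0.036  -0.0234]
```

{"fn": "jog_arm", "kwargs": {"commands": [{"x":0,"y":0.004,"z":-0.006,"rx":0,"ry":0,"rz":0,"jaw":0},{"x":0,"y":0.0085,"z":-0.0103,"rx":0,"ry":0,"rz":0,"jaw":0},{"x":0,"y":0.013,"z":-0.0138,"rx":0,"ry":0,"rz":0,"jaw":0},{"x":0,"y":0.018,"z":-0.017,"rx":0,"ry":0,"rz":0,"jaw":0},{"x":0,"y":0.023,"z":-0.0202,"rx":0,"ry":0,"rz":0,"jaw":0},{"x":0,"y":0.028,"z":-0.023,"rx":0,"ry":0,"rz":0,"jaw":0}]}}

```text
t: 8.2
eef_pos: [0.5328, 0.1755, 0.3154]
orientation: [-0.001, 0.762, 0.648, -0.001]
contact_force: [-11.6, 1.9, 8.7]
width: 0.012
```

Run:
```python
from h import *
show()
for n in("scene","side","wrist"):
    s=snapshot(n);save(n+"7",s); np.savez("pics/%s7.npz"%n,**s)
for u,v in((271,120),(271,150),(271,200),(271,240)):print(u,v,wdist(s,u,v).round(4))
```

```text
t 8.2 p [0.5328 0.1755 0.3154] x [0.16  0.987 0.   ] z [-0.003  0.001 -1.   ] F [-11.57   1.9    8.73] T [0.286 2.86  0.077] w 0.012 j [ 0.11  0.38 -0.68  1.26  0.23  1.58 -0.69]
271 120 [0.5437 0.2488 0.3399]
271 150 [0.5417 0.237  0.3407]
271 200 [0.5381 0.2161 0.3393]
271 240 [0.5351 0.1983 0.3395]
```

View pics/side7.png

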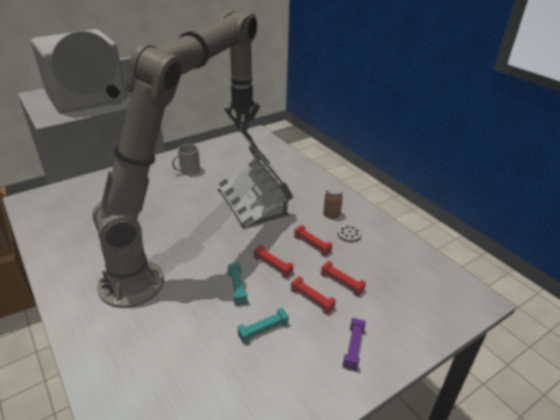

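View pics/wrist7.png

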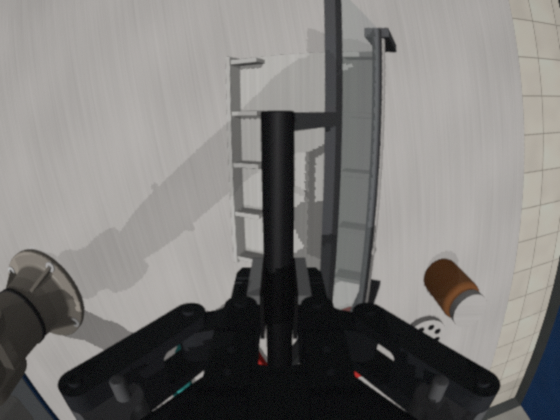

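{"fn": "jog_arm", "kwargs": {"commands": [{"x":0,"y":0.003,"z":-0.0015,"rx":0,"ry":0,"rz":0,"jaw":0},{"x":0,"y":0.006,"z":-0.003,"rx":0,"ry":0,"rz":0,"jaw":0},{"x":0,"y":0.006,"z":-0.003,"rx":0,"ry":0,"rz":0,"jaw":0},{"x":0,"y":0.006,"z":-0.003,"rx":0,"ry":0,"rz":0,"jaw":0}]}}

```text
t: 8.85
eef_pos: [0.5345, 0.1752, 0.3164]
orientation: [-0.004, 0.761, 0.649, -0.005]
contact_force: [-18.1, 1.5, 4.5]
width: 0.012
```

Run:
```python
from h import *
show()
s=snapshot("wrist");save("wrist8",s); np.savez("pics/wrist8.npz",**s)
for u,v in((271,120),(271,150),(271,200),(271,240)):print(u,v,wdist(s,u,v).round(4))
print(barpos(1.42),barpos(1.5))
s=dict(np.load("pics/wrist8.npz"))
cv2.imwrite("pics/w8c.png",cv2.resize(cv2.imread("pics/wrist8.png")[40:280,220:400],None,fx=4,fy=2.5))
```

```text
t 8.85 p [0.5345 0.1752 0.3164] x [ 0.158  0.987 -0.002] z [-0.013 -0.    -1.   ] F [-18.13   1.52   4.51] T [0.298 4.32  0.017] w 0.012 j [ 0.11  0.39 -0.68  1.24  0.23  1.6  -0.69]
271 120 [0.5444 0.2487 0.3394]
271 150 [0.5425 0.2368 0.3406]
271 200 [0.5391 0.2163 0.3409]
271 240 [0.5361 0.1985 0.3409]
[0.52232888 0.18199531 0.32632342] [0.53582511 0.17988186 0.33464499]
```

It's on the stop: commanded 6 mm further, the TCP moved only 1.7 mm and the force rose. I release and retreat upward.

{"fn": "jog_arm", "kwargs": {"commands": [{"x":0,"y":-0.004,"z":0.002,"rx":0,"ry":0,"rz":0,"jaw":0},{"x":0,"y":-0.004,"z":0.002,"rx":0,"ry":0,"rz":0,"jaw":0.04},{"x":0,"y":-0.004,"z":0.002,"rx":0,"ry":0,"rz":0,"jaw":0.04},{"x":0,"y":-0.004,"z":0.002,"rx":0,"ry":0,"rz":0,"jaw":0.04},{"x":0,"y":-0.004,"z":-0.03,"rx":0,"ry":0,"rz":0,"jaw":0.04},{"x":0,"y":-0.004,"z":-0.07,"rx":0,"ry":0,"rz":0,"jaw":0.04},{"x":0,"y":-0.05,"z":-0.08,"rx":0,"ry":0,"rz":0,"jaw":0.04},{"x":0,"y":-0.1,"z":-0.08,"rx":0,"ry":0,"rz":0,"jaw":0.04}]}}

```text
t: 9.9
eef_pos: [0.4441, 0.1897, 0.3953]
orientation: [-0.0, 0.763, 0.646, 0.002]
contact_force: [-0.9, 0.9, 0.5]
width: 0.0401
```

Run:
```python
from h import *
show()
for n in("scene","wrist"):
    s=snapshot(n);save(n+"9",s); np.savez("pics/%s9.npz"%n,**s)
```

```text
t 9.9 p [0.4441 0.1897 0.3953] x [0.165 0.986 0.003] z [ 0.002  0.002 -1.   ] F [-0.85  0.87  0.49] T [ 0.044  0.015 -0.007] w 0.0401 j [ 0.13  0.2  -0.72  1.28  0.13  1.71 -0.72]
```

View pics/wrist9.png

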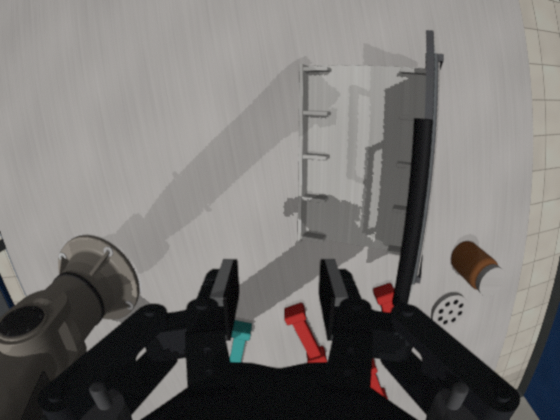

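View pics/scene9.png

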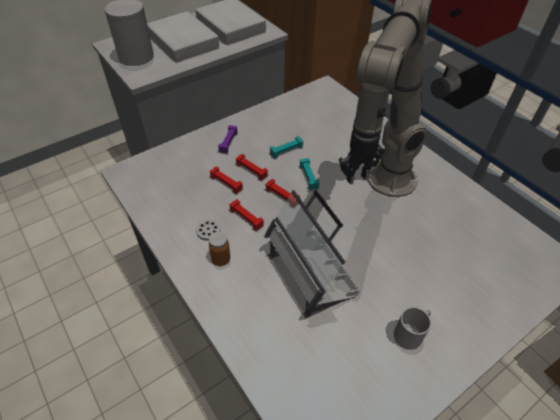

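Run:
```python
from h import *
s=dict(np.load("pics/wrist9.npz"));im=cv2.imread("pics/wrist9.png")
cv2.imwrite("pics/w9c.png",cv2.resize(im[50:260,280:450],None,fx=4.5,fy=2.85,interpolation=cv2.INTER_CUBIC))
print("ribs")
for u,v in((315,71),(315,114),(315,157),(315,197),(313,236)):
    w=wdist(s,u,v);print(w.round(3),tobed(w).round(3))
print("bed")
for u,v in((345,90),(345,130),(345,170),(345,210),(370,90),(370,220)):
    w=wdist(s,u,v);print(w.round(3),tobed(w).round(3))
print("lip")
for u,v in((303,80),(304,130),(304,180),(303,230)):
    w=wdist(s,u,v);print(w.round(3),tobed(w).round(3))
K=s["mtx"];T=np.linalg.inv(s["camera_from_world"])
v,u=np.mgrid[60:245,295:430];P=np.array([wdist(s,a,b) for a,b in zip(u.ravel(),v.ravel())])
q=tobed(P);m=(abs(q[:,2])<.008)&(abs(q[:,0])<.05)&(abs(q[:,1])<.13);Q=P[m];c=Q.mean(0);n=np.linalg.svd(Q-c)[2][2];n*=np.sign(n[2])
print(m.sum(),np.degrees(np.arccos(n[2])),np.degrees(np.arctan2(-n[1],-n[0])),"z off",q[m][:,2].mean())
```

```text
ribs
[0.513 0.32  0.032] [-0.078  0.134  0.014]
[0.502 0.252 0.041] [-0.074  0.066  0.022]
[0.492 0.185 0.044] [-0.072 -0.002  0.025]
[0.484 0.118 0.038] [-0.072 -0.069  0.018]
[0.472 0.048 0.034] [-0.074 -0.14   0.015]
bed
[0.555 0.284 0.037] [-0.033  0.105 -0.001]
[0.546 0.22  0.039] [-0.031  0.042 -0.   ]
[0.538 0.156 0.039] [-0.029 -0.023 -0.001]
[0.531 0.089 0.042] [-0.025 -0.09   0.   ]
[0.591 0.279 0.052] [ 0.007  0.107 -0.004]
[0.569 0.071 0.058] [ 0.019 -0.102 -0.002]
lip
[0.492 0.307 0.035] [-0.093  0.119  0.025]
[0.482 0.228 0.027] [-0.094  0.039  0.016]
[0.47  0.146 0.025] [-0.094 -0.044  0.014]
[0.457 0.058 0.025] [-0.094 -0.132  0.014]
9727 24.962708925414454 -8.980167109970852 z off -0.000832562334534823
```

View pics/w9c.png

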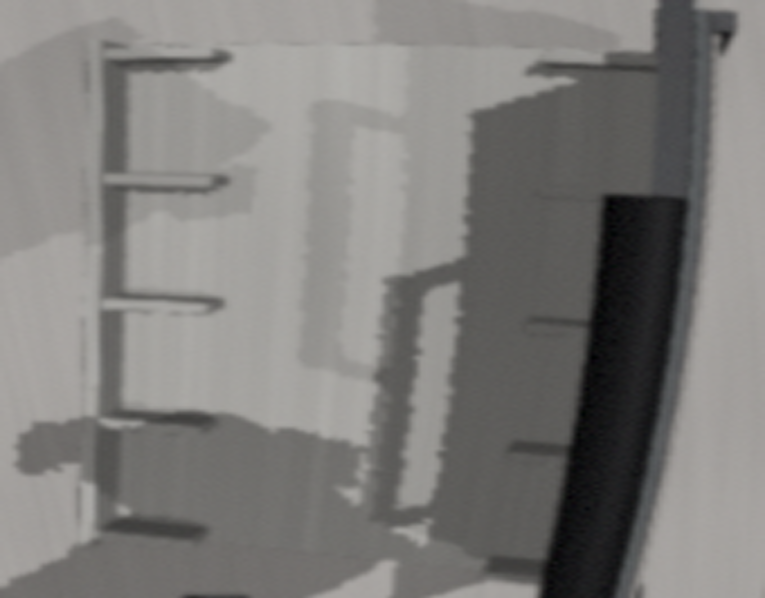

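```bash
sed -i 's/^B0=.*/B0=np.array([0.5667,0.173,0.0515])/' h.py
python3 - <<'E'
from h import *
plan([.437,-.20,.23],Rt(azd(101)))
for o in pushers(dict(np.load("pics/scene9.npz"))):print(o)
E
```

```text
shift [-0.3874  0.0595  0.166 ] rot [  0.   0. -20.]
(array([252., 166.]), np.int32(208), (0.4536534423828125, -0.373989013671875), (41.03793716430664, 153.50125122070312), 14.48425006866455, array([0.024, 0.036, 0.045]))
(array([226., 179.]), np.int32(232), (0.58032470703125, -0.367356201171875), (40.061004638671875, 152.7128448486328), 13.843334197998047, array([0.021, 0.036, 0.045]))
(array([278., 189.]), np.int32(156), (0.4727831115722656, -0.10857589721679688), (297.7899475097656, 76.92433166503906), 71.535400390625, array([0.029, 0.035, 0.044]))
(array([247., 214.]), np.int32(268), (0.6153508911132812, -0.16624122619628906), (39.783756256103516, 155.5139923095703), 9.7875337600708, array([0.026, 0.036, 0.045]))
```

{"fn": "jog_arm", "kwargs": {"commands": [{"x":-0.05,"y":0.008,"z":0.01,"rx":0,"ry":0,"rz":-3,"jaw":0.06},{"x":-0.11,"y":0.016,"z":0.03,"rx":0,"ry":0,"rz":-6,"jaw":0.06},{"x":-0.17,"y":0.025,"z":0.06,"rx":0,"ry":0,"rz":-9,"jaw":0.06},{"x":-0.23,"y":0.034,"z":0.09,"rx":0,"ry":0,"rz":-12,"jaw":0.06},{"x":-0.29,"y":0.043,"z":0.12,"rx":0,"ry":0,"rz":-15,"jaw":0.06},{"x":-0.34,"y":0.052,"z":0.15,"rx":0,"ry":0,"rz":-18,"jaw":0.06},{"x":-0.387,"y":0.06,"z":0.166,"rx":0,"ry":0,"rz":-20,"jaw":0.06},{"x":-0.387,"y":0.06,"z":0.166,"rx":0,"ry":0,"rz":-20,"jaw":0.06}]}}

```text
t: 11.0
eef_pos: [0.4368, -0.2093, 0.2256]
orientation: [-0.002, 0.643, 0.766, -0.002]
contact_force: [-0.1, 0.2, 0.1]
width: 0.0601
```

```bash
cat >> h.py <<'E'
def wcloud(sn):
    K=sn["mtx"];T=np.linalg.inv(sn["camera_from_world"]);z=sn["range_z"]
    v,u=np.mgrid[0:z.shape[0],0:z.shape[1]];dx=u-K[0,2];dy=v-K[1,2];r=np.hypot(dx,dy)+1e-9;t=np.tan(np.minimum(r/K[0,0],1.5))/r*z
    return (np.stack([dx*t,dy*t,z,np.ones_like(z)],-1)@T.T)[...,:3]
def wpush(sn):
    P=wcloud(sn);hsv=cv2.cvtColor(sn["color"],cv2.COLOR_RGB2HSV)
    m=(((hsv[...,0]<6)|(hsv[...,0]>174))&(hsv[...,1]>150)&(hsv[...,2]>40)&(P[...,2]>0.005)&(P[...,2]<0.3)&(sn["range_z"]>0)).astype(np.uint8)
    n,l,stt,c=cv2.connectedComponentsWithStats(m)
    for i in range(1,n):
        if stt[i,4]<150: continue
        p=P[l==i]
        (cx,cy),(w,h),a=cv2.minAreaRect((p[:,:2]*1000).astype(np.float32))
        la=a+90 if h>w else a
        print(c[i].round(),stt[i,4],"c",round(cx/1000,4),round(cy/1000,4),"wh",round(w,1),round(h,1),"len az",round(la,1),"z95",np.percentile(p[:,2],95).round(3))
E
python3 - <<'E'
from h import *
show()
s=snapshot("wrist");save("wrist10",s); np.savez("pics/wrist10.npz",**s);wpush(s)
E
```

```text
t 11.0 p [ 0.4368 -0.2093  0.2256] x [-0.173  0.985 -0.   ] z [-0.005 -0.001 -1.   ] F [-0.08  0.2   0.11] T [ 0.063 -0.043 -0.02 ] w 0.0601 j [ 0.75  0.2  -0.4   1.65  0.08  1.31  0.51]
[281. 153.] 3560 c 0.4335 -0.1815 wh 39.6 146.5 len az 103.9 z95 0.042
[429. 172.] 3386 c 0.6115 -0.1688 wh 41.1 146.6 len az 100.4 z95 0.042
[268. 298.] 2525 c 0.4524 -0.3745 wh 39.2 147.7 len az 103.2 z95 0.042
[370. 269.] 296 c 0.5259 -0.2573 wh 19.1 155.8 len az 134.1 z95 0.251
```

View pics/wrist10.png

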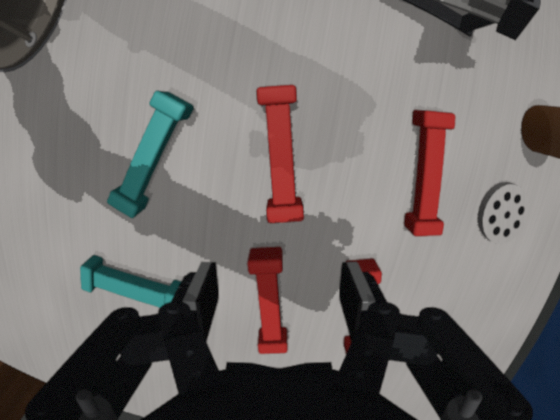

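Run:
```python
from h import *
plan([.4335,-.1815,.02],Rt(azd(103)))
s=dict(np.load("pics/wrist10.npz"))
for v in range(262,300,6):print(v,[wdist(s,u,v).round(3).tolist() for u in (205,355)])
```

```text
shift [ 2.450e-02 -2.000e-04  2.069e-01] rot [-0.1 -0.1 -2.8]
262 [[0.402, -0.205, 0.248], [0.471, -0.193, 0.246]]
268 [[0.403, -0.205, 0.253], [0.47, -0.193, 0.253]]
274 [[0.404, -0.205, 0.258], [0.469, -0.193, 0.258]]
280 [[0.406, -0.205, 0.263], [0.468, -0.194, 0.263]]
286 [[0.406, -0.204, 0.268], [0.467, -0.194, 0.267]]
292 [[0.407, -0.206, 0.27], [0.466, -0.194, 0.272]]
298 [[0.407, -0.209, 0.27], [0.466, -0.197, 0.273]]
```

{"fn": "jog_arm", "kwargs": {"commands": [{"x":0.024,"y":0,"z":0.04,"rx":0,"ry":0,"rz":-2.8,"jaw":0.055},{"x":0.0245,"y":0,"z":0.09,"rx":0,"ry":0,"rz":-2.8,"jaw":0.055},{"x":0.0245,"y":0,"z":0.14,"rx":0,"ry":0,"rz":-2.8,"jaw":0.055},{"x":0.0245,"y":0,"z":0.18,"rx":0,"ry":0,"rz":-2.8,"jaw":0.055},{"x":0.0245,"y":0,"z":0.205,"rx":0,"ry":0,"rz":-2.8,"jaw":0.055},{"x":0.0245,"y":0,"z":0.207,"rx":0,"ry":0,"rz":-2.8,"jaw":0.055}]}}

```text
t: 11.8
eef_pos: [0.4347, -0.1765, 0.0205]
orientation: [-0.001, 0.619, 0.786, -0.0]
contact_force: [-0.3, -0.2, 0.4]
width: 0.0551
```

Run:
```python
from h import *
show()
s=snapshot("wrist");save("wrist11",s); np.savez("pics/wrist11.npz",**s);wpush(s)
for v in range(258,300,6):print(v,[wdist(s,u,v).round(3).tolist() for u in (212,348)])
plan([.4335,-.1815,-.008])
```

```text
t 11.8 p [ 0.4347 -0.1765  0.0205] x [-0.234  0.972  0.002] z [-0.002  0.002 -1.   ] F [-0.33 -0.23  0.37] T [-0.032  0.009  0.024] w 0.0551 j [ 0.67  0.4  -0.39  1.96  0.21  0.82  0.4 ]
[273. 234.] 14477 c 0.4317 -0.1734 wh 40.6 133.0 len az 103.9 z95 0.042
[525. 280.] 7666 c 0.565 -0.1771 wh 128.4 147.0 len az 102.4 z95 0.04
258 [[0.398, -0.195, -0.002], [0.478, -0.175, -0.0]]
264 [[0.403, -0.174, 0.043], [0.464, -0.159, 0.044]]
270 [[0.404, -0.173, 0.05], [0.463, -0.16, 0.049]]
276 [[0.405, -0.173, 0.055], [0.462, -0.16, 0.054]]
282 [[0.406, -0.173, 0.059], [0.461, -0.16, 0.059]]
288 [[0.407, -0.175, 0.061], [0.46, -0.161, 0.064]]
294 [[0.407, -0.177, 0.062], [0.46, -0.161, 0.067]]
shift [-0.0038 -0.0032  0.0294] rot [0. 0. 0.]
```

View pics/wrist11.png

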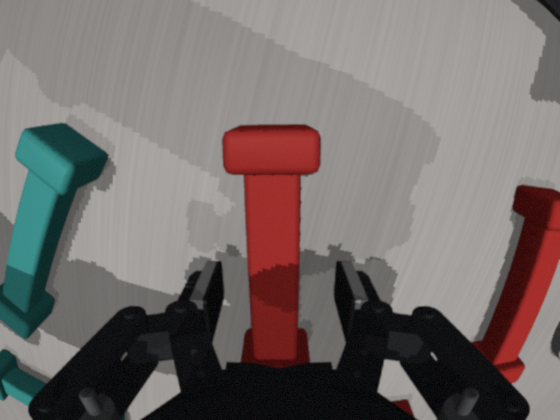

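{"fn": "jog_arm", "kwargs": {"commands": [{"x":-0.004,"y":-0.003,"z":0.015,"rx":0,"ry":0,"rz":0,"jaw":0.055},{"x":-0.004,"y":-0.003,"z":0.027,"rx":0,"ry":0,"rz":0,"jaw":0.055},{"x":-0.004,"y":-0.003,"z":0.03,"rx":0,"ry":0,"rz":0,"jaw":0.055},{"x":-0.004,"y":-0.003,"z":0.03,"rx":0,"ry":0,"rz":0,"jaw":0},{"x":-0.004,"y":-0.003,"z":0.03,"rx":0,"ry":0,"rz":0,"jaw":0},{"x":-0.004,"y":-0.003,"z":0.03,"rx":0,"ry":0,"rz":0,"jaw":0},{"x":-0.004,"y":-0.003,"z":0.03,"rx":0,"ry":0,"rz":0,"jaw":0}], "newtons": 100}}

```text
t: 12.72
eef_pos: [0.4337, -0.1827, -0.0081]
orientation: [0.001, 0.62, 0.785, 0.0]
contact_force: [-0.1, 1.1, 3.9]
width: 0.0247
```

Run:
```python
from h import *
show()
```

```text
t 12.72 p [ 0.4337 -0.1827 -0.0081] x [-0.232  0.973 -0.001] z [ 0.001 -0.    -1.   ] F [-0.1   1.09  3.87] T [0.125 0.048 0.058] w 0.0247 j [ 0.66  0.45 -0.37  1.99  0.24  0.75  0.38]
```

Gripped (width 24.7 mm). I lift about 60 mm and feel.

{"fn": "jog_arm", "kwargs": {"commands": [{"x":0,"y":0,"z":-0.01,"rx":0,"ry":0,"rz":0,"jaw":0},{"x":0,"y":0,"z":-0.03,"rx":0,"ry":0,"rz":0,"jaw":0},{"x":0,"y":0,"z":-0.05,"rx":0,"ry":0,"rz":0,"jaw":0},{"x":0,"y":0,"z":-0.07,"rx":0,"ry":0,"rz":0,"jaw":0},{"x":0,"y":0,"z":-0.08,"rx":0,"ry":0,"rz":0,"jaw":0},{"x":0,"y":0,"z":-0.08,"rx":0,"ry":0,"rz":0,"jaw":0},{"x":0,"y":0,"z":-0.08,"rx":0,"ry":0,"rz":0,"jaw":0}]}}

```text
t: 13.6
eef_pos: [0.4321, -0.1825, 0.0705]
orientation: [-0.001, 0.62, 0.785, -0.0]
contact_force: [-0.3, -0.2, -3.7]
width: 0.0245
```

```bash
cat >> h.py <<'E'
def feel():
    s=st();r=rot(s);x=r.apply([1,0,0]);T=np.array(s["wrist_torque"]);F=np.array(s["contact_force"])
    # load at +tool x: T = .043*x cross (0,0,-W)
    print("T tool",r.inv().apply(T).round(3),"F tool",r.inv().apply(F).round(2),"signed toward tool x:",(T@np.cross(x,[0,0,-1])).round(3))
E
python3 - <<'E'
from h import *
show();feel()
s=snapshot("wrist");save("wrist12",s);wpush(s)
plan(bed([0,0,.2]),Rt(-bx,-bz));plan(bed([0,0,.2]),Rt(bx,-bz))
E
```

```text
t 13.6 p [ 0.4321 -0.1825  0.0705] x [-0.232  0.973  0.001] z [-0.002  0.001 -1.   ] F [-0.32 -0.23 -3.7 ] T [0.137 0.043 0.039] w 0.0245 j [ 0.71  0.33 -0.41  1.92  0.16  0.93  0.45]
T tool [ 0.01   0.143 -0.039] F tool [-0.16 -0.36  3.7 ] signed toward tool x: -0.143
[278. 223.] 18979 c 0.4358 -0.2046 wh 47.9 198.3 len az 100.1 z95 0.121
[495. 251.] 7332 c 0.6108 -0.1677 wh 40.7 147.4 len az 100.5 z95 0.041
[377. 384.] 521 c 0.5093 -0.2477 wh 25.0 209.7 len az 127.7 z95 0.167
shift [ 0.3468  0.1348 -0.1621] rot [-14.8 -22.1 -66.6]
shift [ 0.3468  0.1348 -0.1621] rot [-24.6  16.4 110.2]
```

View pics/wrist12.png

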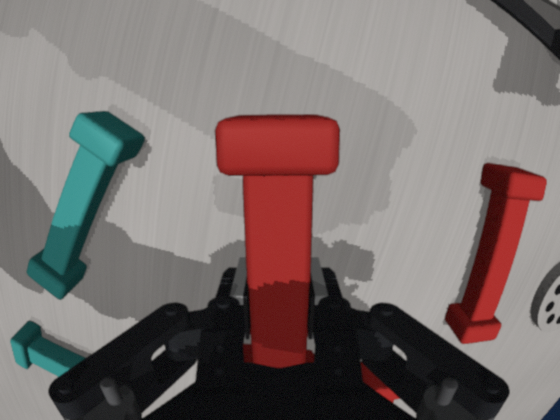

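Run:
```python
from h import *
s=snapshot("side");save("side13",s);im=cv2.imread("pics/side13.png")
a=cv2.resize(im[170:320,180:340],None,fx=3,fy=3,interpolation=cv2.INTER_CUBIC)
s=snapshot("scene");save("scene13",s);im=cv2.imread("pics/scene13.png")
b=cv2.resize(im[90:240,240:340],None,fx=3,fy=3,interpolation=cv2.INTER_CUBIC)
cv2.imwrite("pics/g13.png",np.hstack([a,b]))
```

```text
(no output)
```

View pics/g13.png

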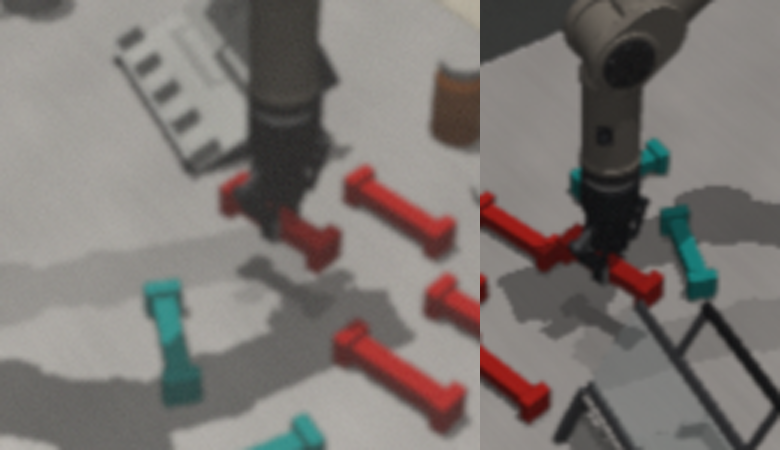

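No camera body sticks out, so the flipped orientation should clear the cover. The feel test gives W ≈ 3.7 N and −0.17 N·m after lever correction, so the load is toward tool −x. Tool +x must therefore point up the slope.

```bash
cat >> h.py <<'E'
def rows(p,Rg,n,lift=0.0,f0=0,f1=1):
    """print n rows interpolating from present pose to goal; straight line + early lift"""
    s=st();r=rot(s);p=np.asarray(p);e=np.array(s["eef_pos"]);rv=(r.inv()*Rg).as_rotvec(degrees=True)
    print("dist",np.linalg.norm(p-e).round(3),"rot",np.linalg.norm(rv).round(1))
    for k in range(1,n+1):
        f=f0+(f1-f0)*k/n;w=e+(p-e)*f+np.array([0,0,lift*4*f*(1-f)])
        t=r.inv().apply(w-e);print(f"x {t[0]:.3f} y {t[1]:.3f} z {t[2]:.3f} rx {rv[0]*f:.1f} ry {rv[1]*f:.1f} rz {rv[2]*f:.1f}")
E
python3 - <<'E'
from h import *
print(bed([-.008,.105,.13]))
rows(bed([-.008,.105,.13]),Rt(bx,-bz),15,.1)
E
```

```text
[0.52150254 0.28635735 0.16593907]
dist 0.487 rot 114.1
x 0.029 y 0.013 z -0.031 rx -1.6 ry 1.1 rz 7.3
x 0.058 y 0.026 z -0.059 rx -3.3 ry 2.2 rz 14.7
x 0.087 y 0.039 z -0.083 rx -4.9 ry 3.3 rz 22.0
x 0.116 y 0.052 z -0.104 rx -6.6 ry 4.4 rz 29.4
x 0.145 y 0.065 z -0.121 rx -8.2 ry 5.5 rz 36.7
x 0.174 y 0.078 z -0.134 rx -9.8 ry 6.6 rz 44.1
x 0.203 y 0.091 z -0.144 rx -11.5 ry 7.7 rz 51.4
x 0.232 y 0.104 z -0.150 rx -13.1 ry 8.8 rz 58.8
x 0.261 y 0.117 z -0.153 rx -14.7 ry 9.9 rz 66.1
x 0.290 y 0.130 z -0.152 rx -16.4 ry 11.0 rz 73.5
x 0.319 y 0.143 z -0.148 rx -18.0 ry 12.0 rz 80.8
x 0.348 y 0.156 z -0.140 rx -19.7 ry 13.1 rz 88.2
x 0.377 y 0.169 z -0.129 rx -21.3 ry 14.2 rz 95.5
x 0.406 y 0.182 z -0.114 rx -22.9 ry 15.3 rz 102.9
x 0.435 y 0.195 z -0.095 rx -24.6 ry 16.4 rz 110.2
```

Run:
```python
from h import *
print(bed([-.07,-.2,.15]))
rows(bed([-.07,-.2,.15]),Rt(bx,-bz),12,.04)
```

```text
[ 0.41045074 -0.00496939  0.15786289]
dist 0.199 rot 114.1
x 0.015 y 0.002 z -0.019 rx -2.0 ry 1.4 rz 9.2
x 0.030 y 0.003 z -0.037 rx -4.1 ry 2.7 rz 18.4
x 0.044 y 0.005 z -0.052 rx -6.1 ry 4.1 rz 27.6
x 0.059 y 0.007 z -0.065 rx -8.2 ry 5.5 rz 36.7
x 0.074 y 0.008 z -0.075 rx -10.2 ry 6.8 rz 45.9
x 0.089 y 0.010 z -0.084 rx -12.3 ry 8.2 rz 55.1
x 0.104 y 0.011 z -0.090 rx -14.3 ry 9.6 rz 64.3
x 0.119 y 0.013 z -0.094 rx -16.4 ry 11.0 rz 73.5
x 0.133 y 0.015 z -0.095 rx -18.4 ry 12.3 rz 82.7
x 0.148 y 0.016 z -0.095 rx -20.5 ry 13.7 rz 91.9
x 0.163 y 0.018 z -0.092 rx -22.5 ry 15.1 rz 101.1
x 0.178 y 0.020 z -0.087 rx -24.6 ry 16.4 rz 110.2
```

{"fn": "jog_arm", "kwargs": {"commands": [{"x":0.015,"y":0.002,"z":-0.025,"rx":-2,"ry":1.4,"rz":9.2,"jaw":0},{"x":0.03,"y":0.003,"z":-0.05,"rx":-4.1,"ry":2.7,"rz":18.4,"jaw":0},{"x":0.044,"y":0.005,"z":-0.07,"rx":-6.1,"ry":4.1,"rz":27.6,"jaw":0},{"x":0.059,"y":0.007,"z":-0.085,"rx":-8.2,"ry":5.5,"rz":36.7,"jaw":0},{"x":0.074,"y":0.008,"z":-0.09,"rx":-10.2,"ry":6.8,"rz":45.9,"jaw":0},{"x":0.089,"y":0.01,"z":-0.094,"rx":-12.3,"ry":8.2,"rz":55.1,"jaw":0},{"x":0.104,"y":0.011,"z":-0.095,"rx":-14.3,"ry":9.6,"rz":64.3,"jaw":0},{"x":0.119,"y":0.013,"z":-0.095,"rx":-16.4,"ry":11,"rz":73.5,"jaw":0}]}}

```text
t: 14.75
eef_pos: [0.4173, -0.0634, 0.1658]
orientation: [0.012, 0.956, 0.247, 0.159]
contact_force: [-0.4, 0.0, -4.5]
width: 0.0246
```

Run:
```python
from h import *
show();feel()
rows(bed([-.07,-.2,.15]),Rt(bx,-bz),5,0)
```

```text
t 14.75 p [ 0.4173 -0.0634  0.1658] x [0.828 0.475 0.298] z [ 0.31   0.055 -0.949] F [-0.4   0.04 -4.52] T [0.037 0.49  0.072] w 0.0246 j [ 0.7  -0.12 -0.44  2.17 -0.26  0.8  -0.65]
T tool [ 0.285 -0.406 -0.03 ] F tool [-1.66 -0.68  4.17] signed toward tool x: 0.388
dist 0.059 rot 37.7
x 0.004 y -0.011 z 0.002 rx -1.6 ry 1.1 rz 7.3
x 0.008 y -0.022 z 0.003 rx -3.2 ry 2.2 rz 14.6
x 0.012 y -0.033 z 0.005 rx -4.9 ry 3.2 rz 21.9
x 0.016 y -0.044 z 0.007 rx -6.5 ry 4.3 rz 29.2
x 0.020 y -0.055 z 0.009 rx -8.1 ry 5.4 rz 36.5
```

{"fn": "jog_arm", "kwargs": {"commands": [{"x":0.004,"y":-0.011,"z":0.001,"rx":-1.6,"ry":1.1,"rz":7.3,"jaw":0},{"x":0.008,"y":-0.022,"z":0.002,"rx":-3.2,"ry":2.2,"rz":14.6,"jaw":0},{"x":0.012,"y":-0.033,"z":0.003,"rx":-4.9,"ry":3.2,"rz":21.9,"jaw":0},{"x":0.016,"y":-0.044,"z":0.004,"rx":-6.5,"ry":4.3,"rz":29.2,"jaw":0},{"x":0.02,"y":-0.055,"z":0.005,"rx":-8.1,"ry":5.4,"rz":36.5,"jaw":0},{"x":0.02,"y":-0.055,"z":0.005,"rx":-8.1,"ry":5.4,"rz":36.5,"jaw":0}]}}

```text
t: 15.5
eef_pos: [0.4087, -0.0047, 0.1609]
orientation: [0.017, 0.974, -0.071, 0.215]
contact_force: [0.7, -0.4, -4.2]
width: 0.0244
```

Run:
```python
from h import *
show();feel();s=st();print(tobed(s["eef_pos"]),"tool x bed",rot(s).apply([1,0,0])@np.stack([bx,by,bz],1))
rows(bed([-.008,.105,.13]),Rt(bx,-bz),7,0)
s=snapshot("side");save("side14",s)
s=snapshot("wrist");save("wrist14",s)
```

```text
t 15.5 p [ 0.4087 -0.0047  0.1609] x [ 0.898 -0.131  0.421] z [ 0.416 -0.064 -0.907] F [ 0.66 -0.38 -4.2 ] T [ 0.045  0.615 -0.066] w 0.0244 j [ 0.75 -0.29 -0.71  2.3  -0.23  0.64 -1.54]
T tool [-0.068 -0.615  0.039] F tool [-1.13  0.26  4.1 ] signed toward tool x: 0.558
[-0.07033881 -0.20003132  0.15346307] tool x bed [ 0.99995473  0.00936541 -0.00168189]
dist 0.312 rot 0.5
x 0.009 y -0.043 z 0.003 rx -0.0 ry 0.0 rz 0.1
x 0.019 y -0.087 z 0.007 rx -0.0 ry 0.0 rz 0.2
x 0.028 y -0.130 z 0.010 rx -0.0 ry 0.0 rz 0.2
x 0.037 y -0.174 z 0.013 rx -0.0 ry 0.1 rz 0.3
x 0.047 y -0.217 z 0.017 rx -0.0 ry 0.1 rz 0.4
x 0.056 y -0.261 z 0.020 rx -0.0 ry 0.1 rz 0.5
x 0.065 y -0.304 z 0.024 rx -0.0 ry 0.1 rz 0.5
```

View pics/wrist14.png

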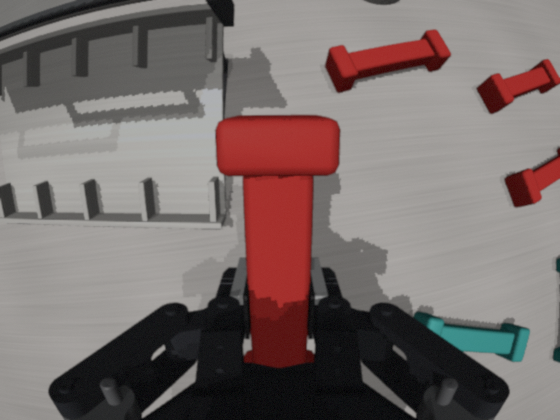

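View pics/side14.png

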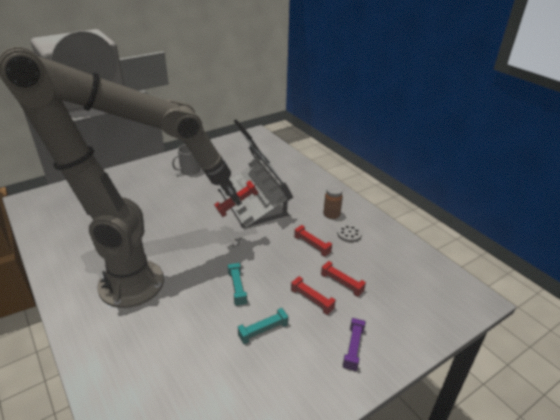

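j2 is close to its limit here, and the tilted torque reading is ambiguous. I straighten the tool to vertical and average several readings before committing.

Run:
```python
from h import *
rows([.42,-.02,.2],Rt(d),4,0)
```

```text
dist 0.042 rot 25.0
x 0.007 y 0.003 z -0.007 rx 0.0 ry -6.2 rz 0.1
x 0.014 y 0.006 z -0.015 rx 0.0 ry -12.5 rz 0.2
x 0.020 y 0.009 z -0.022 rx 0.0 ry -18.7 rz 0.3
x 0.027 y 0.012 z -0.030 rx 0.0 ry -25.0 rz 0.4
```

{"fn": "jog_arm", "kwargs": {"commands": [{"x":0.007,"y":0.003,"z":-0.007,"rx":0,"ry":-6,"rz":0,"jaw":0},{"x":0.014,"y":0.006,"z":-0.015,"rx":0,"ry":-12.5,"rz":0.2,"jaw":0},{"x":0.02,"y":0.009,"z":-0.022,"rx":0,"ry":-18.7,"rz":0.3,"jaw":0},{"x":0.027,"y":0.012,"z":-0.03,"rx":0,"ry":-25,"rz":0.4,"jaw":0},{"x":0.027,"y":0.012,"z":-0.03,"rx":0,"ry":-25,"rz":0.4,"jaw":0},{"x":0.027,"y":0.012,"z":-0.03,"rx":0,"ry":-25,"rz":0.4,"jaw":0}]}}

```text
t: 16.35
eef_pos: [0.4193, -0.0195, 0.1998]
orientation: [-0.001, 0.997, -0.079, 0.0]
contact_force: [-0.6, -0.2, -4.5]
width: 0.0248
```

```bash
cat >> h.py <<'E'
def feelavg(n=12):
    A=[];B=[]
    for k in range(n):
        snapshot("side");s=st();r=rot(s);A.append(r.inv().apply(s["wrist_torque"]));B.append(r.inv().apply(s["contact_force"]))
    A=np.array(A);B=np.array(B);F=B.mean(0);T=A.mean(0)
    print("T tool mean",T.round(3),"sd",A.std(0).round(3),"F",F.round(2),"sd",B.std(0).round(2))
    # vertical: load toward +x: r=(a,0,0) x (0,0,+W in tool z) = (0,-aW,0)
    L=.21;print("load toward +x if positive, raw:",-T[1].round(3)," lever-corrected:",-(T[1]-L*F[0]).round(3))
E
python3 - <<'E'
from h import *
show();feelavg()
E
```

```text
t 16.35 p [ 0.4193 -0.0195  0.1998] x [ 0.988 -0.157  0.   ] z [ 0.     0.002 -1.   ] F [-0.64 -0.22 -4.49] T [ 0.025 -0.108  0.054] w 0.0248 j [ 0.81  0.12 -0.87  1.84  0.09  1.22 -1.81]
T tool mean [0.002 0.183 0.004] sd [0.032 0.022 0.017] F [0.1  0.09 4.58] sd [0.46 0.53 0.48]
load toward +x if positive, raw: -0.183  lever-corrected: -0.161
```

Clear now: −0.18 N·m, 0.47 kg, load toward tool −x. Tool +x goes up the slope, and I continue to lane 4.

Run:
```python
from h import *
rows(bed([-.008,.105,.13]),Rt(bx,-bz),8,0.0)
```

```text
dist 0.324 rot 24.9
x 0.007 y -0.040 z 0.004 rx -0.0 ry 3.1 rz -0.0
x 0.013 y -0.080 z 0.009 rx -0.0 ry 6.2 rz -0.0
x 0.020 y -0.119 z 0.013 rx -0.0 ry 9.4 rz -0.1
x 0.026 y -0.159 z 0.017 rx -0.0 ry 12.5 rz -0.1
x 0.033 y -0.199 z 0.022 rx -0.0 ry 15.6 rz -0.1
x 0.039 y -0.239 z 0.026 rx -0.0 ry 18.7 rz -0.1
x 0.046 y -0.278 z 0.031 rx -0.0 ry 21.8 rz -0.1
x 0.052 y -0.318 z 0.035 rx -0.0 ry 24.9 rz -0.1
```

{"fn": "jog_arm", "kwargs": {"commands": [{"x":0,"y":-0.04,"z":0.0,"rx":0,"ry":3.1,"rz":0,"jaw":0},{"x":0.0,"y":-0.08,"z":0.0,"rx":0,"ry":6.2,"rz":0,"jaw":0},{"x":0.0,"y":-0.12,"z":0.005,"rx":0,"ry":9.4,"rz":0,"jaw":0},{"x":0.01,"y":-0.16,"z":0.01,"rx":0,"ry":12.5,"rz":0,"jaw":0},{"x":0.02,"y":-0.2,"z":0.015,"rx":0,"ry":15.6,"rz":0,"jaw":0},{"x":0.035,"y":-0.24,"z":0.022,"rx":0,"ry":18.7,"rz":0,"jaw":0},{"x":0.045,"y":-0.28,"z":0.03,"rx":0,"ry":21.8,"rz":0,"jaw":0},{"x":0.052,"y":-0.318,"z":0.035,"rx":0,"ry":24.9,"rz":0,"jaw":0}]}}

```text
t: 17.95
eef_pos: [0.5217, 0.2868, 0.1646]
orientation: [0.017, 0.973, -0.078, 0.215]
contact_force: [1.0, 0.1, -4.4]
width: 0.0243
```

```bash
cat >> h.py <<'E'
def bshow():
    s=st();M=np.stack([bx,by,bz],1);print("bed p",tobed(s["eef_pos"]).round(4),"x",(rot(s).apply([1,0,0])@M).round(3),"z",(rot(s).apply([0,0,1])@M).round(3))
E
python3 - <<'E'
from h import *
show();bshow()
rows(bed([-.008,.105,-.006]),Rt(bx,-bz),1,0)
s=snapshot("wrist");save("wrist15",s)
# head top geometry in bed frame
P=wcloud(s);hsv=cv2.cvtColor(s["color"],cv2.COLOR_RGB2HSV);m=((hsv[...,0]<6)|(hsv[...,0]>174))&(hsv[...,1]>150)&(s["range_z"]<.3)&(s["range_z"]>0)
q=tobed(P[m]);
for lo,hi in((.0,.01),(.02,.03),(.03,.04),(.055,.065),(.065,.075)):
    w=q[(q[:,0]>lo)&(q[:,0]<hi)];print(lo,len(w),w.mean(0).round(4) if len(w) else "",np.percentile(w[:,1],[2,98]).round(3) if len(w) else "", np.percentile(w[:,2],95) if len(w) else "")
E
```

```text
t 17.95 p [0.5217 0.2868 0.1646] x [ 0.895 -0.144  0.421] z [ 0.416 -0.067 -0.907] F [ 0.98  0.11 -4.43] T [ 0.102  0.602 -0.028] w 0.0243 j [-0.02  0.38 -0.92  1.81  0.82  1.01 -3.02]
bed p [-0.0085  0.1055  0.1287] x [ 1.    -0.004 -0.001] z [-0.001 -0.002 -1.   ]
dist 0.135 rot 0.3
x 0.001 y 0.000 z 0.135 rx 0.1 ry 0.1 rz -0.2
0.0 1395 [0.0049 0.1049 0.1712] [0.093 0.117] 0.1711263454629174
0.02 1596 [0.0251 0.1048 0.1696] [0.093 0.117] 0.1705562397521956
0.03 1735 [0.0351 0.1049 0.1695] [0.093 0.117] 0.17056423013398633
0.055 3724 [0.06   0.105  0.1775] [0.086 0.124] 0.17864708979263003
0.065 1507 [0.067  0.1047 0.1755] [0.087 0.123] 0.17800579934838923
```

View pics/wrist15.png

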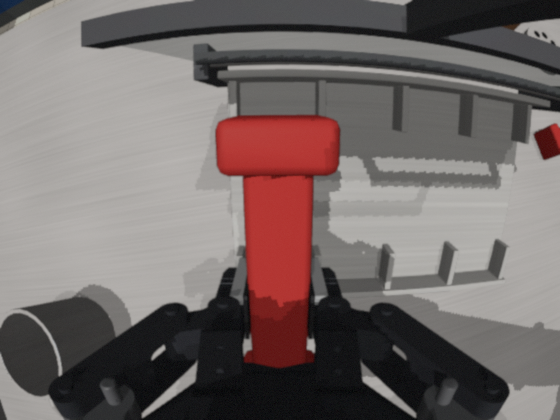

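j7 is at −3.02 here, close to its limit, so I use lane 1 instead (+0.21 m along tool y).

{"fn": "jog_arm", "kwargs": {"commands": [{"x":0,"y":0.035,"z":0,"rx":0,"ry":0,"rz":0,"jaw":0},{"x":0,"y":0.075,"z":0,"rx":0,"ry":0,"rz":0,"jaw":0},{"x":0,"y":0.115,"z":0,"rx":0,"ry":0,"rz":0,"jaw":0},{"x":0,"y":0.155,"z":0,"rx":0,"ry":0,"rz":0,"jaw":0},{"x":0,"y":0.19,"z":0,"rx":0,"ry":0,"rz":0,"jaw":0},{"x":0,"y":0.21,"z":0,"rx":0,"ry":0,"rz":0,"jaw":0},{"x":0,"y":0.21,"z":0,"rx":0,"ry":0,"rz":0,"jaw":0}]}}

```text
t: 18.88
eef_pos: [0.4874, 0.0762, 0.1651]
orientation: [0.018, 0.973, -0.08, 0.214]
contact_force: [0.6, 0.4, -4.7]
width: 0.0247
```

Run:
```python
from h import *
show();bshow()
rows(bed([-.01,-.105,-.0075]),Rt(bx,-bz),1,0)
```

```text
t 18.88 p [0.4874 0.0762 0.1651] x [ 0.895 -0.147  0.42 ] z [ 0.415 -0.069 -0.907] F [ 0.6   0.39 -4.65] T [0.119 0.623 0.053] w 0.0247 j [ 0.62  0.   -0.95  2.11  0.33  0.67 -2.29]
bed p [-0.0094 -0.1079  0.1297] x [ 1.    -0.007 -0.002] z [-0.003 -0.004 -1.   ]
dist 0.137 rot 0.5
x -0.000 y -0.004 z 0.137 rx 0.2 ry 0.1 rz -0.4
```

{"fn": "jog_arm", "kwargs": {"commands": [{"x":0,"y":-0.001,"z":0.03,"rx":0,"ry":0,"rz":-0.4,"jaw":0},{"x":0,"y":-0.002,"z":0.06,"rx":0,"ry":0,"rz":-0.4,"jaw":0},{"x":0,"y":-0.003,"z":0.09,"rx":0,"ry":0,"rz":-0.4,"jaw":0},{"x":0,"y":-0.003,"z":0.11,"rx":0,"ry":0,"rz":-0.4,"jaw":0},{"x":0,"y":-0.003,"z":0.125,"rx":0,"ry":0,"rz":-0.4,"jaw":0},{"x":0,"y":-0.003,"z":0.13,"rx":0,"ry":0,"rz":-0.4,"jaw":0},{"x":0,"y":-0.003,"z":0.134,"rx":0,"ry":0,"rz":-0.4,"jaw":0},{"x":0,"y":-0.003,"z":0.134,"rx":0,"ry":0,"rz":-0.4,"jaw":0}]}}

```text
t: 19.88
eef_pos: [0.545, 0.0736, 0.0445]
orientation: [0.017, 0.974, -0.074, 0.216]
contact_force: [-0.2, 0.5, -4.7]
width: 0.0248
```

Run:
```python
from h import *
show();bshow();feel()
```

```text
t 19.88 p [0.545  0.0736 0.0445] x [ 0.896 -0.136  0.422] z [ 0.417 -0.065 -0.906] F [-0.16  0.51 -4.73] T [0.146 0.631 0.03 ] w 0.0248 j [ 0.35  0.37 -0.75  2.14  1.01  0.53 -2.88]
bed p [-0.0084 -0.1015 -0.0038] x [ 1.     0.005 -0.   ] z [-0.  0. -1.]
T tool [ 0.057 -0.646 -0.007] F tool [-2.21 -0.49  4.18] signed toward tool x: 0.585
```

{"fn": "jog_arm", "kwargs": {"commands": [{"x":0,"y":0,"z":0.002,"rx":0,"ry":0,"rz":0,"jaw":0},{"x":0,"y":0,"z":0.004,"rx":0,"ry":0,"rz":0,"jaw":0},{"x":0,"y":0,"z":0.005,"rx":0,"ry":0,"rz":0,"jaw":0},{"x":0,"y":0,"z":0.005,"rx":0,"ry":0,"rz":0,"jaw":0}]}}

```text
t: 20.38
eef_pos: [0.5467, 0.0729, 0.0413]
orientation: [0.018, 0.973, -0.074, 0.216]
contact_force: [-10.9, -1.9, 12.5]
width: 0.0248
```

Run:
```python
from h import *
show();bshow();feel()
s=snapshot("wrist");save("wrist16",s)
```

```text
t 20.38 p [0.5467 0.0729 0.0413] x [ 0.896 -0.135  0.424] z [ 0.418 -0.068 -0.906] F [-10.93  -1.85  12.52] T [-0.179  1.405 -0.275] w 0.0248 j [ 0.34  0.38 -0.74  2.14  1.03  0.53 -2.9 ]
bed p [-0.0082 -0.102  -0.0075] x [1.    0.005 0.001] z [ 0.001 -0.002 -1.   ]
T tool [-0.467 -1.363  0.079] F tool [ -4.23   3.53 -15.79] signed toward tool x: 1.234
```

View pics/wrist16.png

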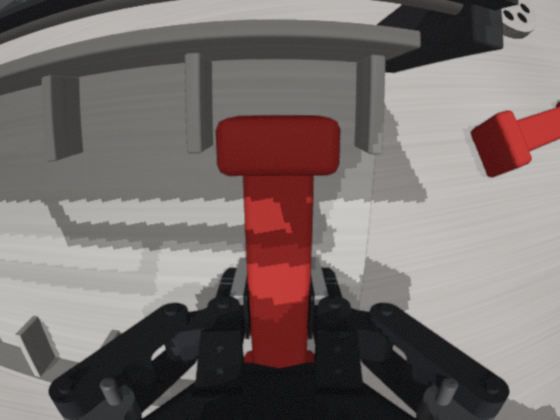

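The pusher is seated between lane 1's ribs with bed contact (about 16 N). I open to 45 mm and withdraw square to the bed.

{"fn": "jog_arm", "kwargs": {"commands": [{"x":0,"y":0,"z":-0.001,"rx":0,"ry":0,"rz":0,"jaw":0.045},{"x":0,"y":0,"z":-0.001,"rx":0,"ry":0,"rz":0,"jaw":0.045},{"x":0,"y":0,"z":-0.001,"rx":0,"ry":0,"rz":0,"jaw":0.045},{"x":0,"y":0,"z":-0.02,"rx":0,"ry":0,"rz":0,"jaw":0.045},{"x":0,"y":0,"z":-0.05,"rx":0,"ry":0,"rz":0,"jaw":0.045},{"x":0,"y":0,"z":-0.09,"rx":0,"ry":0,"rz":0,"jaw":0.045},{"x":0,"y":0,"z":-0.14,"rx":0,"ry":0,"rz":0,"jaw":0.045},{"x":0,"y":0,"z":-0.17,"rx":0,"ry":0,"rz":0,"jaw":0.045}]}}

```text
t: 21.42
eef_pos: [0.4759, 0.0846, 0.1952]
orientation: [0.017, 0.974, -0.073, 0.216]
contact_force: [-0.8, -1.5, 1.1]
width: 0.045
```

```bash
cat >> h.py <<'E'
def inbed(sn,wrist=True):
    P=wcloud(sn) if wrist else cloud(sn);hsv=cv2.cvtColor(sn["color"],cv2.COLOR_RGB2HSV);q=tobed(P)
    m=(((hsv[...,0]<6)|(hsv[...,0]>174))&(hsv[...,1]>150)&(sn["range_z"]>0)&(abs(q[...,0])<.11)&(abs(q[...,1])<.15)&(q[...,2]>.003)&(q[...,2]<.06)).astype(np.uint8)
    n,l,stt,c=cv2.connectedComponentsWithStats(m)
    for i in range(1,n):
        if stt[i,4]<100: continue
        p=q[l==i];t=p[p[:,2]>np.percentile(p[:,2],95)-.012]
        (cx,cy),(w,h),a=cv2.minAreaRect((t[:,:2]*1000).astype(np.float32))
        print(c[i].round(),stt[i,4],"bed x %.1f y %.1f mm"%(cx,cy),"wh",round(w),round(h),"a",round(a,1),"ztop",np.percentile(t[:,2],[5,50,95]).round(4))
E
python3 - <<'E'
from h import *
show();bshow()
s=snapshot("wrist");save("wrist17",s);inbed(s);wpush(s)
E
```

```text
t 21.43 p [0.4759 0.0846 0.1952] x [ 0.896 -0.135  0.423] z [ 0.418 -0.065 -0.906] F [-0.79 -1.51  1.09] T [-0.019  0.387 -0.062] w 0.045 j [ 0.76 -0.11 -1.04  2.08  0.14  0.72 -2.11]
bed p [-0.0081 -0.1014  0.1624] x [1.    0.005 0.   ] z [ 0.  0. -1.]
[279. 190.] 5074 bed x -5.0 y -102.5 mm wh 147 40 a 0.6 ztop [0.0325 0.0341 0.042 ]
[451. 116.] 2560 c 0.6114 -0.167 wh 40.1 148.1 len az 100.5 z95 0.042
[279. 190.] 5074 c 0.5301 0.0749 wh 39.8 134.4 len az 171.8 z95 0.116
[542. 142.] 832 c 0.5695 -0.3361 wh 38.0 79.2 len az 103.9 z95 0.042
[552. 229.] 407 c 0.4384 -0.3041 wh 11.6 38.9 len az 179.7 z95 0.038
```

View pics/wrist17.png

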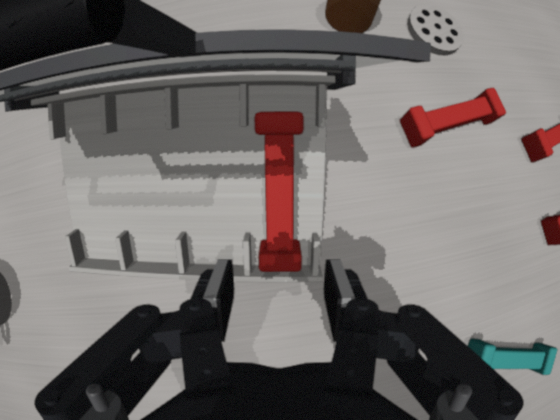

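Pusher 1 lies in lane 1 at bed (−5, −102) mm, aligned. Next is the pusher at (0.611, −0.168).

Run:
```python
from h import *
rows([.45,-.10,.23],Rt(azd(60)),8,0)
```

```text
dist 0.191 rot 72.5
x 0.002 y 0.024 z -0.003 rx 1.9 ry -2.8 rz -8.4
x 0.003 y 0.047 z -0.007 rx 3.8 ry -5.6 rz -16.8
x 0.005 y 0.071 z -0.010 rx 5.8 ry -8.3 rz -25.2
x 0.007 y 0.094 z -0.014 rx 7.7 ry -11.1 rz -33.6
x 0.008 y 0.118 z -0.017 rx 9.6 ry -13.9 rz -42.1
x 0.010 y 0.141 z -0.020 rx 11.5 ry -16.7 rz -50.5
x 0.012 y 0.165 z -0.024 rx 13.4 ry -19.4 rz -58.9
x 0.013 y 0.188 z -0.027 rx 15.4 ry -22.2 rz -67.3
```

{"fn": "jog_arm", "kwargs": {"commands": [{"x":0.0,"y":0.024,"z":-0.003,"rx":1.9,"ry":-2.8,"rz":-8.4,"jaw":0.055},{"x":0.0,"y":0.047,"z":-0.007,"rx":3.8,"ry":-5.6,"rz":-16.8,"jaw":0.055},{"x":0.0,"y":0.07,"z":-0.01,"rx":5.8,"ry":-8.3,"rz":-25.2,"jaw":0.055},{"x":0.0,"y":0.094,"z":-0.014,"rx":7.7,"ry":-11.1,"rz":-33.6,"jaw":0.055},{"x":0.0,"y":0.118,"z":-0.017,"rx":9.6,"ry":-13.9,"rz":-42,"jaw":0.055},{"x":0.005,"y":0.141,"z":-0.02,"rx":11.5,"ry":-16.7,"rz":-50.5,"jaw":0.055},{"x":0.01,"y":0.165,"z":-0.024,"rx":13.4,"ry":-19.4,"rz":-58.9,"jaw":0.055},{"x":0.013,"y":0.188,"z":-0.027,"rx":15.4,"ry":-22.2,"rz":-67.3,"jaw":0.055}]}}

```text
t: 22.48
eef_pos: [0.4483, -0.1034, 0.2241]
orientation: [-0.003, 0.866, 0.501, -0.004]
contact_force: [0.7, 0.5, 0.6]
width: 0.055
```

Run:
```python
from h import *
show()
rows([.6115,-.1685,.14],Rt(azd(100.4)),6,0)
```

```text
t 22.48 p [ 0.4483 -0.1034  0.2241] x [ 0.499  0.867 -0.004] z [-0.01   0.002 -1.   ] F [0.73 0.5  0.64] T [ 0.051 -0.005  0.037] w 0.055 j [ 0.76  0.18 -0.66  1.7   0.11  1.31 -0.44]
dist 0.195 rot 40.3
x 0.004 y 0.029 z 0.014 rx -0.1 ry -0.0 rz -6.7
x 0.008 y 0.058 z 0.027 rx -0.2 ry -0.0 rz -13.4
x 0.013 y 0.087 z 0.041 rx -0.3 ry -0.0 rz -20.2
x 0.017 y 0.116 z 0.055 rx -0.4 ry -0.0 rz -26.9
x 0.021 y 0.146 z 0.069 rx -0.5 ry -0.0 rz -33.6
x 0.025 y 0.175 z 0.082 rx -0.6 ry -0.0 rz -40.3
```

{"fn": "jog_arm", "kwargs": {"commands": [{"x":0.004,"y":0.029,"z":0.014,"rx":0,"ry":0,"rz":-6.7,"jaw":0.055},{"x":0.008,"y":0.058,"z":0.027,"rx":0,"ry":0,"rz":-13.4,"jaw":0.055},{"x":0.013,"y":0.087,"z":0.041,"rx":0,"ry":0,"rz":-20,"jaw":0.055},{"x":0.017,"y":0.116,"z":0.055,"rx":-0.3,"ry":0,"rz":-27,"jaw":0.055},{"x":0.021,"y":0.146,"z":0.069,"rx":-0.5,"ry":0,"rz":-33.6,"jaw":0.055},{"x":0.025,"y":0.175,"z":0.082,"rx":-0.6,"ry":0,"rz":-40.3,"jaw":0.055},{"x":0.025,"y":0.175,"z":0.082,"rx":-0.6,"ry":0,"rz":-40.3,"jaw":0.055}]}}

```text
t: 23.35
eef_pos: [0.6114, -0.1692, 0.1375]
orientation: [-0.001, 0.643, 0.766, 0.0]
contact_force: [0.2, -1.1, 0.3]
width: 0.0551
```

Run:
```python
from h import *
show()
s=snapshot("wrist");save("wrist18",s);wpush(s);inbed(s)
rows([.6115,-.1685,-.009],Rt(azd(100.4)),1,0)
```

```text
t 23.35 p [ 0.6114 -0.1692  0.1375] x [-0.174  0.985  0.003] z [-0.002  0.002 -1.   ] F [ 0.16 -1.11  0.26] T [-0.005 -0.023  0.001] w 0.0551 j [ 0.67  0.63 -0.7   1.36  0.41  1.29  0.13]
[280. 198.] 5969 c 0.6131 -0.1683 wh 39.3 147.2 len az 100.6 z95 0.042
[102. 301.] 1239 c 0.4943 -0.2581 wh 208.8 40.7 len az 46.8 z95 0.042
[222. 338.] 818 c 0.5822 -0.262 wh 213.2 22.7 len az 88.8 z95 0.223
dist 0.148 rot 0.4
x -0.001 y 0.001 z 0.148 rx -0.0 ry -0.1 rz -0.4
```

View pics/wrist18.png

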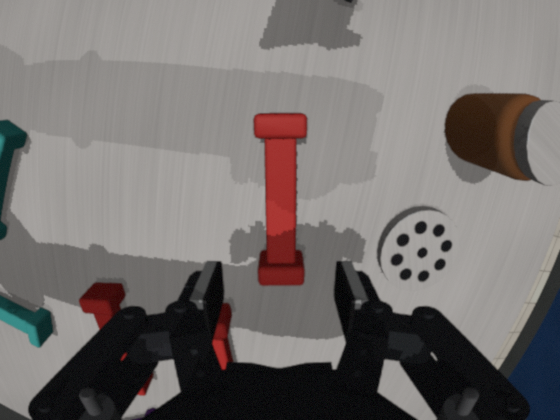

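{"fn": "jog_arm", "kwargs": {"commands": [{"x":0,"y":0.002,"z":0.05,"rx":0,"ry":0,"rz":-0.4,"jaw":0.055},{"x":0,"y":0.002,"z":0.1,"rx":0,"ry":0,"rz":-0.4,"jaw":0.055},{"x":0,"y":0.002,"z":0.135,"rx":0,"ry":0,"rz":-0.4,"jaw":0.055},{"x":0,"y":0.002,"z":0.147,"rx":0,"ry":0,"rz":-0.4,"jaw":0.055},{"x":0,"y":0.002,"z":0.147,"rx":0,"ry":0,"rz":-0.4,"jaw":0},{"x":0,"y":0.002,"z":0.147,"rx":0,"ry":0,"rz":-0.4,"jaw":0},{"x":0,"y":0.002,"z":0.147,"rx":0,"ry":0,"rz":-0.4,"jaw":0},{"x":0,"y":0.002,"z":0.147,"rx":0,"ry":0,"rz":-0.4,"jaw":0}], "newtons": 100}}

```text
t: 24.4
eef_pos: [0.6149, -0.1674, -0.0041]
orientation: [0.002, 0.639, 0.769, 0.002]
contact_force: [-1.3, 0.1, 6.4]
width: 0.0244
```

Run:
```python
from h import *
show()
```

```text
t 24.4 p [ 0.6149 -0.1674 -0.0041] x [-0.183  0.983 -0.   ] z [ 0.005  0.    -1.   ] F [-1.32  0.11  6.35] T [ 0.056  0.439 -0.014] w 0.0244 j [ 0.64  0.77 -0.63  1.5   0.5   1.03  0.06]
```

{"fn": "jog_arm", "kwargs": {"commands": [{"x":0,"y":0,"z":-0.01,"rx":0,"ry":0,"rz":0,"jaw":0},{"x":0,"y":0,"z":-0.03,"rx":0,"ry":0,"rz":0,"jaw":0},{"x":0,"y":0,"z":-0.05,"rx":0,"ry":0,"rz":0,"jaw":0},{"x":0,"y":0,"z":-0.05,"rx":0,"ry":0,"rz":0,"jaw":0},{"x":0,"y":0,"z":-0.05,"rx":0,"ry":0,"rz":0,"jaw":0}]}}

```text
t: 25.02
eef_pos: [0.6131, -0.1675, 0.0435]
orientation: [0.0, 0.639, 0.769, 0.001]
contact_force: [0.9, 0.2, -4.1]
width: 0.0241
```

Run:
```python
from h import *
show();feelavg(8)
```

```text
t 25.02 p [ 0.6131 -0.1675  0.0435] x [-0.183  0.983  0.001] z [ 0.001  0.001 -1.   ] F [ 0.9   0.2  -4.07] T [-0.132  0.014  0.003] w 0.0241 j [ 0.65  0.72 -0.66  1.47  0.47  1.11  0.09]
T tool mean [-0.005 -0.149 -0.008] sd [0.03  0.031 0.011] F [-0.27  0.    2.92] sd [0.48 0.33 0.42]
load toward +x if positive, raw: 0.149  lever-corrected: 0.093
```

W ≈ 3 N and +0.15 N·m, so the load is toward tool +x and tool +x must point down the slope. I go to lane 4.

Run:
```python
from h import *
rows([.43,-.08,.25],Rt(azd(165)),8,0)
```

```text
dist 0.29 rot 64.4
x 0.015 y -0.020 z -0.026 rx 0.0 ry -0.0 rz -8.1
x 0.030 y -0.041 z -0.052 rx 0.0 ry -0.0 rz -16.1
x 0.045 y -0.061 z -0.078 rx 0.0 ry -0.0 rz -24.2
x 0.060 y -0.082 z -0.103 rx 0.1 ry -0.0 rz -32.2
x 0.075 y -0.102 z -0.129 rx 0.1 ry -0.0 rz -40.3
x 0.090 y -0.123 z -0.155 rx 0.1 ry -0.0 rz -48.3
x 0.105 y -0.143 z -0.181 rx 0.1 ry -0.0 rz -56.4
x 0.120 y -0.164 z -0.207 rx 0.1 ry -0.0 rz -64.4
```

{"fn": "jog_arm", "kwargs": {"commands": [{"x":0.01,"y":-0.01,"z":-0.04,"rx":0,"ry":0,"rz":-8,"jaw":0},{"x":0.025,"y":-0.03,"z":-0.08,"rx":0,"ry":0,"rz":-16,"jaw":0},{"x":0.045,"y":-0.058,"z":-0.12,"rx":0,"ry":0,"rz":-24,"jaw":0},{"x":0.06,"y":-0.082,"z":-0.15,"rx":0,"ry":0,"rz":-32,"jaw":0},{"x":0.075,"y":-0.102,"z":-0.17,"rx":0,"ry":0,"rz":-40,"jaw":0},{"x":0.09,"y":-0.123,"z":-0.19,"rx":0,"ry":0,"rz":-48,"jaw":0},{"x":0.105,"y":-0.143,"z":-0.2,"rx":0,"ry":0,"rz":-56,"jaw":0},{"x":0.12,"y":-0.164,"z":-0.207,"rx":0,"ry":0,"rz":-64,"jaw":0}]}}

```text
t: 26.42
eef_pos: [0.4294, -0.0789, 0.251]
orientation: [0.001, 0.132, 0.991, 0.0]
contact_force: [0.4, -0.0, -2.5]
width: 0.0246
```

Run:
```python
from h import *
show()
rows(bed([-.008,.105,.14]),Rt(-bx,-bz),10,0)
```

```text
t 26.43 p [ 0.4294 -0.0789  0.251 ] x [-0.965  0.261 -0.002] z [ 0.002  0.001 -1.   ] F [ 0.4  -0.   -2.54] T [-0.018 -0.095  0.001] w 0.0246 j [ 1.18  0.19 -1.18  1.71  0.18  1.36  1.28]
dist 0.384 rot 25.6
x 0.001 y 0.038 z 0.008 rx -0.1 ry -2.5 rz -0.6
x 0.002 y 0.075 z 0.015 rx -0.3 ry -5.0 rz -1.2
x 0.003 y 0.113 z 0.023 rx -0.4 ry -7.5 rz -1.8
x 0.004 y 0.150 z 0.031 rx -0.5 ry -9.9 rz -2.5
x 0.005 y 0.188 z 0.038 rx -0.6 ry -12.4 rz -3.1
x 0.006 y 0.226 z 0.046 rx -0.8 ry -14.9 rz -3.7
x 0.008 y 0.263 z 0.053 rx -0.9 ry -17.4 rz -4.3
x 0.009 y 0.301 z 0.061 rx -1.0 ry -19.9 rz -4.9
x 0.010 y 0.338 z 0.069 rx -1.2 ry -22.4 rz -5.5
x 0.011 y 0.376 z 0.076 rx -1.3 ry -24.8 rz -6.1
```

{"fn": "jog_arm", "kwargs": {"commands": [{"x":0.001,"y":0.038,"z":0.008,"rx":0,"ry":-2.5,"rz":-0.6,"jaw":0},{"x":0.002,"y":0.075,"z":0.015,"rx":0,"ry":-5,"rz":-1.2,"jaw":0},{"x":0.003,"y":0.113,"z":0.023,"rx":0,"ry":-7.5,"rz":-1.8,"jaw":0},{"x":0.004,"y":0.15,"z":0.031,"rx":0,"ry":-10,"rz":-2.5,"jaw":0}]}}

```text
t: 26.92
eef_pos: [0.4658, 0.0673, 0.2197]
orientation: [0.088, 0.112, 0.99, -0.012]
contact_force: [0.5, -0.1, -2.8]
width: 0.0242
```

Run:
```python
from h import *
show()
rows(bed([-.008,.105,.14]),Rt(-bx,-bz),6,0)
```

```text
t 26.93 p [0.4658 0.0673 0.2197] x [-0.959  0.219 -0.177] z [ 0.172 -0.043 -0.984] F [ 0.5  -0.11 -2.77] T [ 0.008  0.131 -0.027] w 0.0242 j [ 0.87  0.13 -1.21  1.84  0.25  1.12  0.93]
dist 0.23 rot 15.3
x 0.001 y 0.038 z 0.007 rx -0.2 ry -2.5 rz -0.6
x 0.002 y 0.075 z 0.014 rx -0.5 ry -4.9 rz -1.3
x 0.003 y 0.113 z 0.022 rx -0.7 ry -7.4 rz -1.9
x 0.004 y 0.151 z 0.029 rx -0.9 ry -9.9 rz -2.5
x 0.006 y 0.188 z 0.036 rx -1.2 ry -12.3 rz -3.2
x 0.007 y 0.226 z 0.043 rx -1.4 ry -14.8 rz -3.8
```

{"fn": "jog_arm", "kwargs": {"commands": [{"x":0.001,"y":0.038,"z":0.007,"rx":0,"ry":-2.5,"rz":-0.6,"jaw":0},{"x":0.002,"y":0.075,"z":0.014,"rx":-0.5,"ry":-5,"rz":-1.3,"jaw":0},{"x":0.003,"y":0.113,"z":0.022,"rx":-0.7,"ry":-7.4,"rz":-1.9,"jaw":0},{"x":0.004,"y":0.15,"z":0.029,"rx":-0.9,"ry":-9.9,"rz":-2.5,"jaw":0}]}}

```text
t: 27.42
eef_pos: [0.5004, 0.213, 0.1898]
orientation: [0.173, 0.088, 0.981, -0.015]
contact_force: [1.1, 0.3, -3.0]
width: 0.0244
```

Run:
```python
from h import *
show()
rows(bed([-.008,.105,.14]),Rt(-bx,-bz),3,0)
```

```text
t 27.43 p [0.5004 0.213  0.1898] x [-0.924  0.168 -0.343] z [ 0.337 -0.06  -0.939] F [ 1.13  0.25 -3.  ] T [ 0.031  0.422 -0.047] w 0.0244 j [ 0.34  0.29 -1.12  1.84  0.64  1.03  0.36]
dist 0.077 rot 5.2
x 0.001 y 0.025 z 0.005 rx -0.2 ry -1.7 rz -0.4
x 0.001 y 0.051 z 0.010 rx -0.3 ry -3.3 rz -0.9
x 0.002 y 0.076 z 0.015 rx -0.5 ry -5.0 rz -1.3
```

{"fn": "jog_arm", "kwargs": {"commands": [{"x":0.001,"y":0.025,"z":0.005,"rx":-0.2,"ry":-1.7,"rz":-0.4,"jaw":0},{"x":0.001,"y":0.051,"z":0.01,"rx":-0.3,"ry":-3.3,"rz":-0.9,"jaw":0},{"x":0.002,"y":0.076,"z":0.015,"rx":-0.5,"ry":-5,"rz":-1.3,"jaw":0},{"x":0.002,"y":0.076,"z":0.015,"rx":-0.5,"ry":-5,"rz":-1.3,"jaw":0}]}}

```text
t: 27.92
eef_pos: [0.5153, 0.2893, 0.1747]
orientation: [0.214, 0.074, 0.974, -0.015]
contact_force: [0.6, -1.0, -3.3]
width: 0.0245
```

Run:
```python
from h import *
show();bshow()
s=snapshot("wrist");save("wrist19",s)
P=wcloud(s);hsv=cv2.cvtColor(s["color"],cv2.COLOR_RGB2HSV);m=((hsv[...,0]<6)|(hsv[...,0]>174))&(hsv[...,1]>150)&(s["range_z"]<.3)&(s["range_z"]>0)
q=tobed(P[m]);
for lo in np.arange(-.1,.03,.01):
    w=q[(q[:,0]>lo)&(q[:,0]<lo+.01)]
    if len(w)>50:print(lo.round(3),len(w),np.percentile(w[:,1],[2,98]).round(3),np.percentile(w[:,2],[50,95]).round(4))
rows(bed([-.01,.105,-.003]),Rt(-bx,-bz),1,0)
```

```text
t 27.93 p [0.5153 0.2893 0.1747] x [-0.897  0.137 -0.42 ] z [ 0.415 -0.061 -0.908] F [ 0.58 -0.97 -3.35] T [ 0.094  0.593 -0.049] w 0.0245 j [ 0.06  0.39 -1.03  1.8   0.84  1.05  0.11]
bed p [-0.0103  0.1069  0.1407] x [-1.    -0.004  0.003] z [-0.003  0.004 -1.   ]
-0.09 1725 [0.085 0.123] [0.1848 0.1864]
-0.08 3907 [-0.111  0.124] [0.1856 0.1868]
-0.07 2438 [-0.113  0.123] [0.1842 0.1863]
-0.06 1947 [-0.108  0.117] [0.1776 0.1787]
-0.05 1837 [-0.108  0.117] [0.1776 0.1787]
-0.04 1677 [-0.109  0.117] [0.1775 0.1786]
-0.03 1637 [-0.108  0.118] [0.1775 0.1786]
-0.02 1517 [-0.109  0.118] [0.1775 0.2146]
-0.01 1342 [-0.109  0.118] [0.1774 0.1788]
-0.0 1205 [-0.109  0.118] [0.1775 0.1786]
0.01 1096 [-0.109  0.118] [0.1773 0.1784]
0.02 896 [-0.109  0.118] [0.1773 0.1783]
dist 0.143 rot 0.2
x 0.001 y -0.000 z 0.143 rx 0.1 ry -0.1 rz 0.1
```

View pics/wrist19.png

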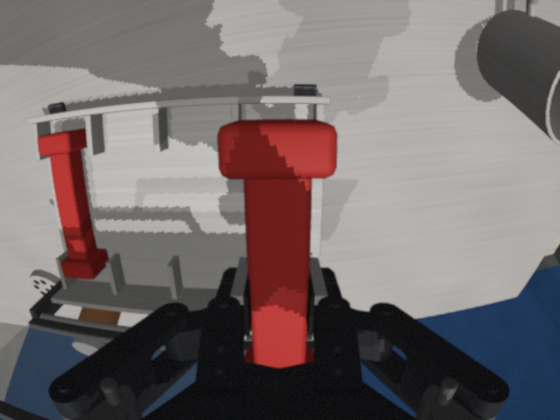

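{"fn": "jog_arm", "kwargs": {"commands": [{"x":-0.006,"y":0.001,"z":0.03,"rx":0,"ry":0,"rz":0,"jaw":0},{"x":-0.006,"y":0.001,"z":0.06,"rx":0,"ry":0,"rz":0,"jaw":0},{"x":-0.006,"y":0.001,"z":0.09,"rx":0,"ry":0,"rz":0,"jaw":0},{"x":-0.006,"y":0.001,"z":0.115,"rx":0,"ry":0,"rz":0,"jaw":0},{"x":-0.006,"y":0.001,"z":0.132,"rx":0,"ry":0,"rz":0,"jaw":0},{"x":-0.006,"y":0.001,"z":0.14,"rx":0,"ry":0,"rz":0,"jaw":0},{"x":-0.006,"y":0.001,"z":0.143,"rx":0,"ry":0,"rz":0,"jaw":0},{"x":-0.006,"y":0.001,"z":0.143,"rx":0,"ry":0,"rz":0,"jaw":0}]}}

```text
t: 28.98
eef_pos: [0.5828, 0.2774, 0.049]
orientation: [0.216, 0.076, 0.973, -0.016]
contact_force: [0.9, -0.7, -2.6]
width: 0.0244
```

Run:
```python
from h import *
show();bshow();feel()
```

```text
t 28.98 p [0.5828 0.2774 0.049 ] x [-0.895  0.141 -0.423] z [ 0.418 -0.064 -0.906] F [ 0.88 -0.68 -2.55] T [ 0.09   0.624 -0.03 ] w 0.0244 j [-0.04  0.63 -0.84  1.82  1.11  0.9  -0.05]
bed p [-0.0013  0.1056 -0.0021] x [-1.     0.001 -0.   ] z [ 0.     0.002 -1.   ]
T tool [0.02  0.63  0.025] F tool [ 0.19 -0.54  2.73] signed toward tool x: -0.571
```

{"fn": "jog_arm", "kwargs": {"commands": [{"x":0.002,"y":0,"z":0.002,"rx":0,"ry":0,"rz":0,"jaw":0},{"x":0.002,"y":0,"z":0.004,"rx":0,"ry":0,"rz":0,"jaw":0},{"x":0.002,"y":0,"z":0.004,"rx":0,"ry":0,"rz":0,"jaw":0}]}}

```text
t: 29.35
eef_pos: [0.5824, 0.2778, 0.0474]
orientation: [0.217, 0.076, 0.973, -0.017]
contact_force: [-8.2, -4.3, 12.8]
width: 0.0242
```

Run:
```python
from h import *
show();bshow();feel()
```

```text
t 29.35 p [0.5824 0.2778 0.0474] x [-0.894  0.141 -0.426] z [ 0.421 -0.065 -0.905] F [-8.24 -4.34 12.79] T [-0.725  1.16  -0.507] w 0.0242 j [-0.04  0.63 -0.84  1.83  1.12  0.9  -0.06]
bed p [-0.0024  0.106  -0.0034] x [-1.     0.001 -0.003] z [ 0.003  0.001 -1.   ]
T tool [1.027 1.033 0.078] F tool [  1.31  -5.56 -14.75] signed toward tool x: -0.935
```

{"fn": "jog_arm", "kwargs": {"commands": [{"x":0,"y":0,"z":-0.001,"rx":0,"ry":0,"rz":0,"jaw":0.045},{"x":0,"y":0,"z":-0.001,"rx":0,"ry":0,"rz":0,"jaw":0.045},{"x":0,"y":0,"z":-0.001,"rx":0,"ry":0,"rz":0,"jaw":0.045},{"x":0,"y":0,"z":-0.02,"rx":0,"ry":0,"rz":0,"jaw":0.045},{"x":0,"y":0,"z":-0.05,"rx":0,"ry":0,"rz":0,"jaw":0.045},{"x":0,"y":0,"z":-0.09,"rx":0,"ry":0,"rz":0,"jaw":0.045},{"x":0,"y":0,"z":-0.14,"rx":0,"ry":0,"rz":0,"jaw":0.045},{"x":0,"y":0,"z":-0.17,"rx":0,"ry":0,"rz":0,"jaw":0.045}]}}

```text
t: 30.35
eef_pos: [0.5103, 0.2901, 0.2016]
orientation: [0.217, 0.075, 0.973, -0.015]
contact_force: [0.4, 0.3, 0.4]
width: 0.045
```

Run:
```python
from h import *
show();bshow()
s=snapshot("wrist");save("wrist20",s);inbed(s)
s=snapshot("scene");save("scene20",s);[print(o) for o in pushers(s)]
rows([.43,-.12,.27],Rt(azd(135)),12,0)
```

```text
t 30.35 p [0.5103 0.2901 0.2016] x [-0.895  0.139 -0.425] z [ 0.42  -0.061 -0.905] F [0.38 0.33 0.44] T [ 0.127  0.392 -0.013] w 0.045 j [ 0.08  0.36 -1.05  1.78  0.8   1.09  0.15]
bed p [-0.0035  0.107   0.1672] x [-1.    -0.001 -0.002] z [ 0.002  0.004 -1.   ]
[277. 192.] 4835 bed x -2.9 y 105.3 mm wh 148 39 a 0.8 ztop [0.0325 0.0342 0.0421]
[ 85. 190.] 4321 bed x -6.7 y -101.4 mm wh 148 41 a 0.4 ztop [0.0316 0.0341 0.0422]
(array([252., 166.]), np.int32(206), (0.45368878173828125, -0.3705145263671875), (42.096134185791016, 154.1529998779297), 13.260035514831543, array([0.025, 0.036, 0.045]))
(array([226., 179.]), np.int32(230), (0.580036376953125, -0.3669305419921875), (40.652957916259766, 152.07188415527344), 13.622420310974121, array([0.022, 0.035, 0.046]))
(array([339., 284.]), np.int32(256), (0.573113525390625, 0.28933468627929687), (144.7396240234375, 52.092628479003906), 4.833820343017578, array([0.046, 0.068, 0.096]))
dist 0.425 rot 44.0
x -0.001 y -0.035 z -0.006 rx 0.7 ry 2.0 rz 3.0
x -0.002 y -0.070 z -0.012 rx 1.4 ry 4.1 rz 5.9
x -0.003 y -0.105 z -0.018 rx 2.1 ry 6.1 rz 8.9
x -0.005 y -0.140 z -0.024 rx 2.8 ry 8.1 rz 11.9
x -0.006 y -0.175 z -0.029 rx 3.5 ry 10.1 rz 14.9
x -0.007 y -0.209 z -0.035 rx 4.2 ry 12.2 rz 17.8
x -0.008 y -0.244 z -0.041 rx 4.9 ry 14.2 rz 20.8
x -0.009 y -0.279 z -0.047 rx 5.6 ry 16.2 rz 23.8
x -0.010 y -0.314 z -0.053 rx 6.3 ry 18.3 rz 26.7
x -0.011 y -0.349 z -0.059 rx 7.0 ry 20.3 rz 29.7
x -0.012 y -0.384 z -0.065 rx 7.7 ry 22.3 rz 32.7
x -0.014 y -0.419 z -0.071 rx 8.4 ry 24.3 rz 35.6
```

View pics/wrist20.png

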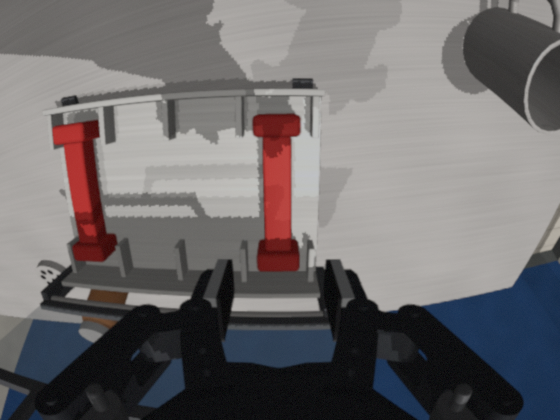

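Lanes 1 and 4 are filled well: bed x −7 and −3 mm, angles under 1°. Now the pusher near (0.453, −0.373).

{"fn": "jog_arm", "kwargs": {"commands": [{"x":-0.001,"y":-0.035,"z":-0.01,"rx":0.7,"ry":2,"rz":3,"jaw":0.055},{"x":-0.002,"y":-0.07,"z":-0.02,"rx":1.4,"ry":4,"rz":6,"jaw":0.055},{"x":-0.003,"y":-0.12,"z":-0.03,"rx":2.1,"ry":6,"rz":9,"jaw":0.055},{"x":-0.005,"y":-0.17,"z":-0.035,"rx":3.2,"ry":9,"rz":13,"jaw":0.055},{"x":-0.007,"y":-0.22,"z":-0.04,"rx":4.4,"ry":12.5,"rz":18.5,"jaw":0.055},{"x":-0.009,"y":-0.279,"z":-0.047,"rx":5.6,"ry":16.2,"rz":23.8,"jaw":0.055},{"x":-0.011,"y":-0.34,"z":-0.058,"rx":7,"ry":20,"rz":29,"jaw":0.055},{"x":-0.014,"y":-0.4,"z":-0.07,"rx":8.2,"ry":23.5,"rz":34.5,"jaw":0.055}]}}

```text
t: 31.45
eef_pos: [0.432, -0.1065, 0.2671]
orientation: [0.004, 0.377, 0.926, -0.005]
contact_force: [2.0, 1.5, 1.3]
width: 0.0553
```

Run:
```python
from h import *
show()
rows([.4535,-.375,.15],Rt(azd(103.3)),7,0)
```

```text
t 31.45 p [ 0.432  -0.1065  0.2671] x [-0.716  0.698 -0.012] z [ 0.005 -0.012 -1.   ] F [1.96 1.45 1.28] T [-0.006 -0.104  0.015] w 0.0553 j [ 1.02  0.14 -0.92  1.67  0.12  1.39  0.89]
dist 0.294 rot 32.4
x -0.029 y -0.025 z 0.017 rx -0.0 ry 0.1 rz 4.6
x -0.058 y -0.050 z 0.034 rx -0.0 ry 0.2 rz 9.3
x -0.086 y -0.076 z 0.052 rx -0.1 ry 0.3 rz 13.9
x -0.115 y -0.101 z 0.069 rx -0.1 ry 0.4 rz 18.5
x -0.144 y -0.126 z 0.086 rx -0.1 ry 0.5 rz 23.1
x -0.173 y -0.151 z 0.103 rx -0.1 ry 0.6 rz 27.8
x -0.201 y -0.176 z 0.121 rx -0.1 ry 0.8 rz 32.4
```

{"fn": "jog_arm", "kwargs": {"commands": [{"x":-0.029,"y":-0.025,"z":0.017,"rx":0,"ry":0.1,"rz":4.6,"jaw":0.055},{"x":-0.058,"y":-0.05,"z":0.034,"rx":0,"ry":0.2,"rz":9.3,"jaw":0.055},{"x":-0.086,"y":-0.076,"z":0.052,"rx":0,"ry":0.3,"rz":14,"jaw":0.055},{"x":-0.115,"y":-0.1,"z":0.069,"rx":0,"ry":0.4,"rz":18.5,"jaw":0.055},{"x":-0.144,"y":-0.126,"z":0.086,"rx":0,"ry":0.5,"rz":23,"jaw":0.055},{"x":-0.173,"y":-0.15,"z":0.103,"rx":0,"ry":0.6,"rz":27.8,"jaw":0.055},{"x":-0.201,"y":-0.176,"z":0.12,"rx":0,"ry":0.7,"rz":32.4,"jaw":0.055},{"x":-0.201,"y":-0.176,"z":0.12,"rx":0,"ry":0.7,"rz":32.4,"jaw":0.055}]}}

```text
t: 32.45
eef_pos: [0.4523, -0.3762, 0.1471]
orientation: [-0.002, 0.622, 0.783, -0.002]
contact_force: [-0.3, -0.3, -0.4]
width: 0.0547
```

Run:
```python
from h import *
show()
s=snapshot("wrist");save("wrist21",s);wpush(s)
rows([.4535,-.3735,-.01],Rt(azd(103.3)),1,0)
```

```text
t 32.45 p [ 0.4523 -0.3762  0.1471] x [-0.227  0.974  0.   ] z [-0.005 -0.001 -1.   ] F [-0.3  -0.25 -0.37] T [ 0.027  0.015 -0.066] w 0.0547 j [ 1.09  0.52 -0.63  1.49  0.32  1.24  0.65]
[279. 195.] 5608 c 0.4526 -0.3759 wh 39.4 147.0 len az 103.4 z95 0.042
[407. 219.] 5284 c 0.5775 -0.372 wh 40.9 147.5 len az 104.3 z95 0.042
dist 0.158 rot 0.1
x -0.000 y -0.000 z 0.158 rx -0.1 ry -0.0 rz 0.0
```

View pics/wrist21.png

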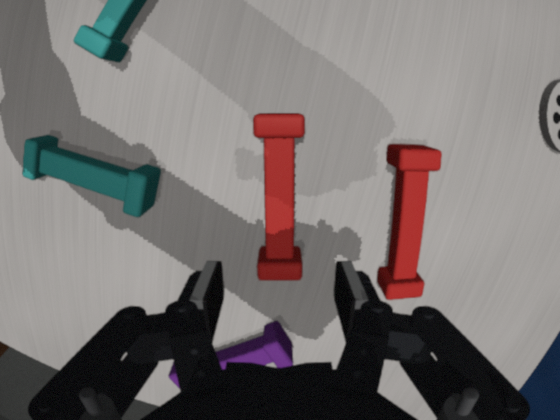

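{"fn": "jog_arm", "kwargs": {"commands": [{"x":0,"y":0,"z":0.05,"rx":0,"ry":0,"rz":0,"jaw":0.055},{"x":0,"y":0,"z":0.1,"rx":0,"ry":0,"rz":0,"jaw":0.055},{"x":0,"y":0,"z":0.14,"rx":0,"ry":0,"rz":0,"jaw":0.055},{"x":0,"y":0,"z":0.157,"rx":0,"ry":0,"rz":0,"jaw":0.055},{"x":0,"y":0,"z":0.157,"rx":0,"ry":0,"rz":0,"jaw":0.055},{"x":0,"y":0,"z":0.157,"rx":0,"ry":0,"rz":0,"jaw":0},{"x":0,"y":0,"z":0.157,"rx":0,"ry":0,"rz":0,"jaw":0},{"x":0,"y":0,"z":0.157,"rx":0,"ry":0,"rz":0,"jaw":0}], "newtons": 100}}

```text
t: 33.5
eef_pos: [0.4558, -0.3743, -0.0042]
orientation: [0.002, 0.619, 0.785, -0.002]
contact_force: [-3.2, -0.0, 6.3]
width: 0.0241
```

{"fn": "jog_arm", "kwargs": {"commands": [{"x":0,"y":0,"z":0,"rx":0,"ry":0,"rz":0,"jaw":0},{"x":0,"y":0,"z":-0.02,"rx":0,"ry":0,"rz":0,"jaw":0},{"x":0,"y":0,"z":-0.04,"rx":0,"ry":0,"rz":0,"jaw":0},{"x":0,"y":0,"z":-0.05,"rx":0,"ry":0,"rz":0,"jaw":0},{"x":0,"y":0,"z":-0.05,"rx":0,"ry":0,"rz":0,"jaw":0}]}}

```text
t: 34.12
eef_pos: [0.4565, -0.3732, 0.0448]
orientation: [0.002, 0.619, 0.785, -0.001]
contact_force: [0.8, 0.7, -4.6]
width: 0.0244
```

Run:
```python
from h import *
show();feelavg(8)
```

```text
t 34.12 p [ 0.4565 -0.3732  0.0448] x [-0.233  0.972 -0.004] z [ 0.003 -0.004 -1.   ] F [ 0.83  0.73 -4.61] T [-0.169 -0.041 -0.005] w 0.0244 j [ 1.06  0.61 -0.6   1.61  0.39  1.03  0.59]
T tool mean [ 0.008 -0.143 -0.001] sd [0.035 0.024 0.024] F [0.24 0.1  3.76] sd [0.26 0.73 0.6 ]
load toward +x if positive, raw: 0.143  lever-corrected: 0.192
```

The load is toward +x, so this goes to lane 3 with tool +x down the slope.

Run:
```python
from h import *
rows([.43,-.09,.25],Rt(azd(160)),8,0)
```

```text
dist 0.351 rot 56.5
x 0.035 y 0.005 z -0.026 rx -0.0 ry 0.0 rz -7.1
x 0.070 y 0.010 z -0.052 rx -0.0 ry 0.0 rz -14.1
x 0.105 y 0.015 z -0.078 rx -0.0 ry 0.0 rz -21.2
x 0.140 y 0.021 z -0.104 rx -0.0 ry 0.0 rz -28.3
x 0.175 y 0.026 z -0.130 rx -0.0 ry 0.0 rz -35.3
x 0.210 y 0.031 z -0.156 rx -0.0 ry 0.0 rz -42.4
x 0.245 y 0.036 z -0.182 rx -0.1 ry 0.0 rz -49.5
x 0.280 y 0.041 z -0.208 rx -0.1 ry 0.0 rz -56.5
```

{"fn": "jog_arm", "kwargs": {"commands": [{"x":0.015,"y":0.002,"z":-0.045,"rx":0,"ry":0,"rz":-6,"jaw":0},{"x":0.045,"y":0.006,"z":-0.09,"rx":0,"ry":0,"rz":-13,"jaw":0},{"x":0.085,"y":0.012,"z":-0.13,"rx":0,"ry":0,"rz":-20,"jaw":0},{"x":0.125,"y":0.018,"z":-0.16,"rx":0,"ry":0,"rz":-27,"jaw":0},{"x":0.165,"y":0.024,"z":-0.18,"rx":0,"ry":0,"rz":-34,"jaw":0},{"x":0.205,"y":0.03,"z":-0.195,"rx":0,"ry":0,"rz":-42,"jaw":0},{"x":0.245,"y":0.036,"z":-0.205,"rx":0,"ry":0,"rz":-49,"jaw":0},{"x":0.28,"y":0.041,"z":-0.208,"rx":0,"ry":0,"rz":-56.5,"jaw":0}]}}

```text
t: 35.52
eef_pos: [0.4302, -0.0883, 0.2515]
orientation: [0.001, 0.171, 0.985, -0.001]
contact_force: [0.8, 0.5, -3.9]
width: 0.024
```

Run:
```python
from h import *
show()
rows(bed([-.006,.035,.14]),Rt(-bx,-bz),8,0)
```

```text
t 35.52 p [ 0.4302 -0.0883  0.2515] x [-0.942  0.337 -0.003] z [ 0.002 -0.003 -1.   ] F [ 0.78  0.49 -3.9 ] T [-0.051 -0.14   0.008] w 0.024 j [ 1.09  0.16 -1.04  1.7   0.14  1.36  1.25]
dist 0.325 rot 27.1
x 0.004 y 0.039 z 0.009 rx -0.3 ry -3.1 rz -1.3
x 0.007 y 0.079 z 0.019 rx -0.6 ry -6.2 rz -2.6
x 0.011 y 0.118 z 0.028 rx -0.9 ry -9.3 rz -4.0
x 0.015 y 0.157 z 0.037 rx -1.2 ry -12.4 rz -5.3
x 0.019 y 0.197 z 0.047 rx -1.6 ry -15.5 rz -6.6
x 0.022 y 0.236 z 0.056 rx -1.9 ry -18.6 rz -7.9
x 0.026 y 0.275 z 0.066 rx -2.2 ry -21.7 rz -9.3
x 0.030 y 0.314 z 0.075 rx -2.5 ry -24.8 rz -10.6
```

{"fn": "jog_arm", "kwargs": {"commands": [{"x":0.004,"y":0.039,"z":0.009,"rx":-0.3,"ry":-3.1,"rz":-1.3,"jaw":0},{"x":0.007,"y":0.079,"z":0.019,"rx":-0.6,"ry":-6.2,"rz":-2.6,"jaw":0},{"x":0.011,"y":0.118,"z":0.028,"rx":-0.9,"ry":-9.3,"rz":-4,"jaw":0},{"x":0.015,"y":0.157,"z":0.037,"rx":-1.2,"ry":-12.4,"rz":-5.3,"jaw":0},{"x":0.019,"y":0.197,"z":0.047,"rx":-1.6,"ry":-15.5,"rz":-6.6,"jaw":0},{"x":0.022,"y":0.236,"z":0.056,"rx":-1.9,"ry":-18.6,"rz":-7.9,"jaw":0},{"x":0.026,"y":0.275,"z":0.066,"rx":-2.2,"ry":-21.7,"rz":-9.3,"jaw":0},{"x":0.03,"y":0.314,"z":0.075,"rx":-2.5,"ry":-24.8,"rz":-10.6,"jaw":0}]}}

```text
t: 36.52
eef_pos: [0.5089, 0.2155, 0.1745]
orientation: [0.216, 0.078, 0.973, -0.017]
contact_force: [1.0, -1.8, -3.5]
width: 0.024
```

```bash
cat >> h.py <<'E'
def held(s,tag):
    save(tag,s);P=wcloud(s);hsv=cv2.cvtColor(s["color"],cv2.COLOR_RGB2HSV);m=((hsv[...,0]<6)|(hsv[...,0]>174))&(hsv[...,1]>150)&(s["range_z"]<.3)&(s["range_z"]>0)
    q=tobed(P[m]);y0=tobed(st()["eef_pos"])[1];q=q[(abs(q[:,1]-y0)<.03)&(q[:,2]>.06)]
    print("x range",np.percentile(q[:,0],[.3,99.7]).round(4))
    for lo in np.arange(-.1,.03,.01):
        w=q[(q[:,0]>lo)&(q[:,0]<lo+.01)]
        if len(w)>50:print(lo.round(3),len(w),np.percentile(w[:,1],[2,98]).round(3),np.percentile(w[:,2],[50,95]).round(4))
E
python3 - <<'E'
from h import *
show();bshow();held(snapshot("wrist"),"wrist22")
E
```

```text
t 36.52 p [0.5089 0.2155 0.1745] x [-0.895  0.145 -0.422] z [ 0.417 -0.068 -0.906] F [ 1.   -1.83 -3.55] T [ 0.033  0.543 -0.058] w 0.024 j [ 0.29  0.28 -1.09  1.92  0.75  0.94  0.25]
bed p [-0.0058  0.0331  0.1384] x [-1.     0.005  0.   ] z [-0.    -0.002 -1.   ]
x range [-0.0792  0.0514]
-0.08 3377 [0.014 0.051] [0.1833 0.1845]
-0.07 3132 [0.014 0.051] [0.1834 0.1846]
-0.06 1455 [0.021 0.044] [0.1756 0.1778]
-0.05 1588 [0.021 0.044] [0.1756 0.1765]
-0.04 1471 [0.021 0.044] [0.1755 0.1765]
-0.03 1324 [0.02  0.044] [0.1755 0.1764]
-0.02 1324 [0.02  0.045] [0.1755 0.2223]
-0.01 1089 [0.02  0.044] [0.1754 0.1765]
-0.0 996 [0.02  0.045] [0.1754 0.1764]
0.01 864 [0.02  0.044] [0.1753 0.1762]
0.02 775 [0.02  0.045] [0.1753 0.1761]
```

View pics/wrist22.png

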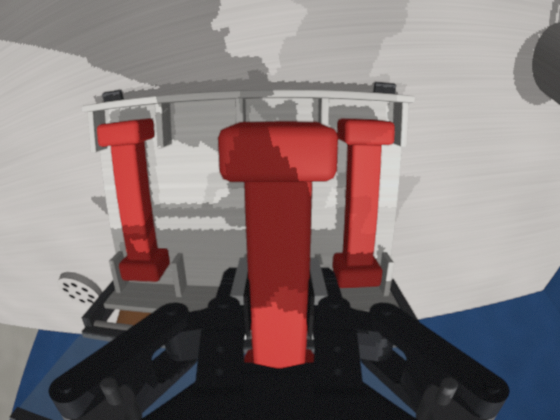

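{"fn": "jog_arm", "kwargs": {"commands": [{"x":0,"y":0.002,"z":0.03,"rx":0,"ry":0,"rz":0,"jaw":0},{"x":0,"y":0.002,"z":0.06,"rx":0,"ry":0,"rz":0,"jaw":0},{"x":0,"y":0.002,"z":0.09,"rx":0,"ry":0,"rz":0,"jaw":0},{"x":0,"y":0.002,"z":0.115,"rx":0,"ry":0,"rz":0,"jaw":0},{"x":0,"y":0.002,"z":0.13,"rx":0,"ry":0,"rz":0,"jaw":0},{"x":0,"y":0.002,"z":0.138,"rx":0,"ry":0,"rz":0,"jaw":0},{"x":0,"y":0.002,"z":0.142,"rx":0,"ry":0,"rz":0,"jaw":0},{"x":0,"y":0.002,"z":0.142,"rx":0,"ry":0,"rz":0,"jaw":0}]}}

```text
t: 37.58
eef_pos: [0.569, 0.2076, 0.047]
orientation: [0.216, 0.078, 0.973, -0.017]
contact_force: [-0.2, 0.0, -2.3]
width: 0.0244
```

Run:
```python
from h import *
show();bshow();feel()
```

```text
t 37.58 p [0.569  0.2076 0.047 ] x [-0.895  0.145 -0.422] z [ 0.417 -0.066 -0.907] F [-0.2   0.   -2.25] T [0.17  0.67  0.021] w 0.0244 j [ 0.11  0.55 -0.86  1.95  1.11  0.8  -0.01]
bed p [-0.0047  0.0346 -0.0027] x [-1.     0.005  0.   ] z [-0.    -0.001 -1.   ]
T tool [-0.064  0.689  0.008] F tool [ 1.13 -0.03  1.96] signed toward tool x: -0.624
```

{"fn": "jog_arm", "kwargs": {"commands": [{"x":0,"y":0,"z":0.002,"rx":0,"ry":0,"rz":0,"jaw":0},{"x":0,"y":0,"z":0.003,"rx":0,"ry":0,"rz":0,"jaw":0},{"x":0,"y":0,"z":0.003,"rx":0,"ry":0,"rz":0,"jaw":0}]}}

```text
t: 37.95
eef_pos: [0.5695, 0.2078, 0.0464]
orientation: [0.217, 0.078, 0.973, -0.017]
contact_force: [-10.6, -3.5, 10.8]
width: 0.0245
```

Run:
```python
from h import *
show();bshow();feel()
```

```text
t 37.95 p [0.5695 0.2078 0.0464] x [-0.894  0.145 -0.424] z [ 0.419 -0.068 -0.906] F [-10.59  -3.49  10.78] T [-0.568  1.185 -0.456] w 0.0245 j [ 0.11  0.55 -0.86  1.95  1.11  0.8  -0.01]
bed p [-0.0045  0.0348 -0.0036] x [-1.     0.005 -0.002] z [ 0.002 -0.002 -1.   ]
T tool [0.873 1.079 0.095] F tool [  4.39  -5.14 -13.96] signed toward tool x: -0.977
```

{"fn": "jog_arm", "kwargs": {"commands": [{"x":0,"y":0,"z":-0.001,"rx":0,"ry":0,"rz":0,"jaw":0.045},{"x":0,"y":0,"z":-0.001,"rx":0,"ry":0,"rz":0,"jaw":0.045},{"x":0,"y":0,"z":-0.001,"rx":0,"ry":0,"rz":0,"jaw":0.045},{"x":0,"y":0,"z":-0.02,"rx":0,"ry":0,"rz":0,"jaw":0.045},{"x":0,"y":0,"z":-0.05,"rx":0,"ry":0,"rz":0,"jaw":0.045},{"x":0,"y":0,"z":-0.09,"rx":0,"ry":0,"rz":0,"jaw":0.045},{"x":0,"y":0,"z":-0.14,"rx":0,"ry":0,"rz":0,"jaw":0.045},{"x":0,"y":0,"z":-0.17,"rx":0,"ry":0,"rz":0,"jaw":0.045}]}}

```text
t: 38.95
eef_pos: [0.4991, 0.2197, 0.2002]
orientation: [0.216, 0.078, 0.973, -0.016]
contact_force: [0.2, -0.2, -0.0]
width: 0.0452
```

Run:
```python
from h import *
show();bshow()
s=snapshot("wrist");save("wrist23",s);inbed(s)
s=snapshot("scene");save("scene23",s);[print(o) for o in pushers(s)]
rows([.43,-.12,.27],Rt(azd(135)),8,0)
```

```text
t 38.95 p [0.4991 0.2197 0.2002] x [-0.894  0.144 -0.424] z [ 0.419 -0.065 -0.906] F [ 0.24 -0.24 -0.02] T [ 0.073  0.391 -0.009] w 0.0452 j [ 0.33  0.23 -1.13  1.9   0.68  0.97  0.31]
bed p [-0.0042  0.0357  0.1661] x [-1.     0.004 -0.001] z [ 0.001  0.    -1.   ]
[277. 191.] 4906 bed x -4.3 y 33.9 mm wh 147 39 a 0.0 ztop [0.0325 0.0341 0.0421]
[142. 190.] 4926 bed x -6.6 y -101.8 mm wh 147 42 a 0.8 ztop [0.0321 0.0341 0.0421]
[352. 189.] 4880 bed x -2.9 y 104.3 mm wh 148 42 a 0.2 ztop [0.0321 0.0339 0.042 ]
(array([227., 179.]), np.int32(226), (0.5829723510742187, -0.36775311279296874), (41.38593673706055, 152.95269775390625), 12.884037017822266, array([0.022, 0.036, 0.045]))
(array([339., 284.]), np.int32(261), (0.5699238891601562, 0.29885650634765626), (152.227783203125, 51.516204833984375), 15.261983871459961, array([0.045, 0.068, 0.097]))
dist 0.355 rot 43.7
x -0.002 y -0.043 z -0.009 rx 1.0 ry 3.0 rz 4.4
x -0.004 y -0.087 z -0.017 rx 2.0 ry 6.1 rz 8.8
x -0.006 y -0.130 z -0.026 rx 3.1 ry 9.1 rz 13.2
x -0.008 y -0.174 z -0.035 rx 4.1 ry 12.2 rz 17.6
x -0.010 y -0.217 z -0.043 rx 5.1 ry 15.2 rz 22.0
x -0.012 y -0.261 z -0.052 rx 6.1 ry 18.3 rz 26.5
x -0.014 y -0.304 z -0.061 rx 7.1 ry 21.3 rz 30.9
x -0.016 y -0.347 z -0.070 rx 8.2 ry 24.4 rz 35.3
```

View pics/wrist23.png

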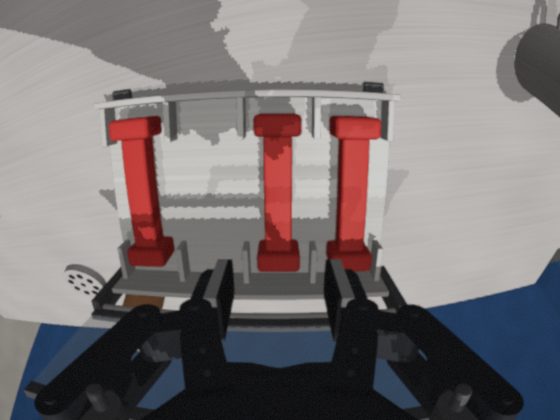

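Three are in; lane 2 is free. Now the last pusher, at about (0.578, −0.372).

{"fn": "jog_arm", "kwargs": {"commands": [{"x":-0.002,"y":-0.043,"z":-0.012,"rx":1,"ry":3,"rz":4.4,"jaw":0.055},{"x":-0.004,"y":-0.087,"z":-0.022,"rx":2,"ry":6.1,"rz":8.8,"jaw":0.055},{"x":-0.006,"y":-0.13,"z":-0.03,"rx":3.1,"ry":9.1,"rz":13.2,"jaw":0.055},{"x":-0.008,"y":-0.174,"z":-0.037,"rx":4.1,"ry":12.2,"rz":17.6,"jaw":0.055},{"x":-0.01,"y":-0.217,"z":-0.045,"rx":5.1,"ry":15.2,"rz":22,"jaw":0.055},{"x":-0.012,"y":-0.261,"z":-0.052,"rx":6.1,"ry":18.3,"rz":26.5,"jaw":0.055},{"x":-0.014,"y":-0.304,"z":-0.061,"rx":7.1,"ry":21.3,"rz":30.9,"jaw":0.055},{"x":-0.016,"y":-0.347,"z":-0.07,"rx":8.2,"ry":24.4,"rz":35.3,"jaw":0.055}]}}

```text
t: 40.05
eef_pos: [0.4281, -0.1241, 0.2671]
orientation: [-0.004, 0.386, 0.923, -0.003]
contact_force: [0.4, 0.6, 0.7]
width: 0.0547
```

Run:
```python
from h import *
show()
rows([.5775,-.372,.15],Rt(azd(104)),8,0)
```

```text
t 40.05 p [ 0.4281 -0.1241  0.2671] x [-0.702  0.712  0.006] z [-0.01  -0.002 -1.   ] F [0.45 0.63 0.73] T [-0.019 -0.051 -0.027] w 0.0547 j [ 1.04  0.15 -0.9   1.65  0.13  1.41  0.9 ]
dist 0.312 rot 30.6
x -0.035 y -0.008 z 0.015 rx -0.1 ry -0.0 rz 3.8
x -0.071 y -0.017 z 0.029 rx -0.1 ry -0.0 rz 7.6
x -0.106 y -0.025 z 0.044 rx -0.2 ry -0.1 rz 11.5
x -0.141 y -0.033 z 0.058 rx -0.3 ry -0.1 rz 15.3
x -0.176 y -0.042 z 0.073 rx -0.4 ry -0.1 rz 19.1
x -0.212 y -0.050 z 0.087 rx -0.4 ry -0.1 rz 22.9
x -0.247 y -0.058 z 0.102 rx -0.5 ry -0.2 rz 26.8
x -0.282 y -0.067 z 0.116 rx -0.6 ry -0.2 rz 30.6
```

{"fn": "jog_arm", "kwargs": {"commands": [{"x":-0.035,"y":-0.008,"z":0.015,"rx":0,"ry":0,"rz":3.8,"jaw":0.055},{"x":-0.08,"y":-0.018,"z":0.033,"rx":0,"ry":0,"rz":8.5,"jaw":0.055},{"x":-0.125,"y":-0.029,"z":0.051,"rx":0,"ry":0,"rz":13.5,"jaw":0.055},{"x":-0.17,"y":-0.04,"z":0.07,"rx":-0.3,"ry":0,"rz":18.5,"jaw":0.055},{"x":-0.21,"y":-0.05,"z":0.087,"rx":-0.4,"ry":0,"rz":22.9,"jaw":0.055},{"x":-0.25,"y":-0.059,"z":0.102,"rx":-0.5,"ry":0,"rz":26.8,"jaw":0.055},{"x":-0.282,"y":-0.067,"z":0.116,"rx":-0.6,"ry":0,"rz":30.6,"jaw":0.055},{"x":-0.282,"y":-0.067,"z":0.116,"rx":-0.6,"ry":0,"rz":30.6,"jaw":0.055}]}}

```text
t: 41.05
eef_pos: [0.5773, -0.3725, 0.1461]
orientation: [-0.003, 0.616, 0.788, -0.0]
contact_force: [0.2, -0.6, 0.5]
width: 0.0548
```

Run:
```python
from h import *
show()
s=snapshot("wrist");save("wrist24",s);wpush(s)
rows([.578,-.372,-.01],Rt(azd(104)),1,0)
```

```text
t 41.05 p [ 0.5773 -0.3725  0.1461] x [-0.241  0.97   0.004] z [-0.005  0.003 -1.   ] F [ 0.23 -0.65  0.54] T [ 0.021 -0.046  0.029] w 0.0548 j [ 0.88  0.72 -0.62  1.16  0.4   1.38  0.54]
[281. 196.] 5611 c 0.5794 -0.3718 wh 39.4 146.2 len az 104.4 z95 0.042
dist 0.158 rot 0.3
x -0.002 y -0.000 z 0.158 rx -0.1 ry -0.3 rz 0.1
```

View pics/wrist24.png

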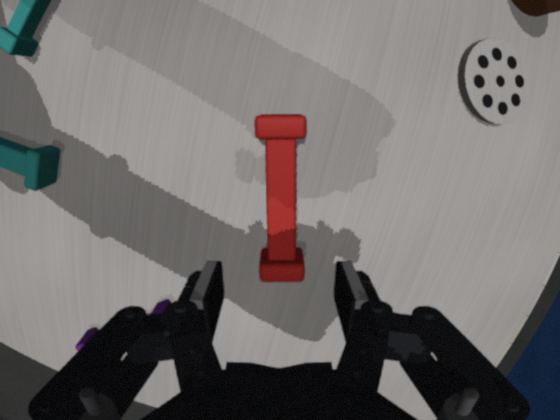

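{"fn": "jog_arm", "kwargs": {"commands": [{"x":0,"y":0.001,"z":0.05,"rx":0,"ry":-0.2,"rz":0,"jaw":0.055},{"x":0,"y":0.001,"z":0.1,"rx":0,"ry":-0.2,"rz":0,"jaw":0.055},{"x":0,"y":0.001,"z":0.14,"rx":0,"ry":-0.2,"rz":0,"jaw":0.055},{"x":0,"y":0.001,"z":0.156,"rx":0,"ry":-0.2,"rz":0,"jaw":0.055},{"x":0,"y":0.001,"z":0.156,"rx":0,"ry":-0.2,"rz":0,"jaw":0.055},{"x":0,"y":0.001,"z":0.156,"rx":0,"ry":-0.2,"rz":0,"jaw":0},{"x":0,"y":0.001,"z":0.156,"rx":0,"ry":-0.2,"rz":0,"jaw":0},{"x":0,"y":0.001,"z":0.156,"rx":0,"ry":-0.2,"rz":0,"jaw":0}], "newtons": 100}}

```text
t: 42.1
eef_pos: [0.5816, -0.3699, -0.0016]
orientation: [0.003, 0.614, 0.789, 0.0]
contact_force: [-1.7, 1.1, 6.4]
width: 0.0237
```

{"fn": "jog_arm", "kwargs": {"commands": [{"x":0,"y":0,"z":0,"rx":0,"ry":0,"rz":0,"jaw":0},{"x":0,"y":0,"z":-0.02,"rx":0,"ry":0,"rz":0,"jaw":0},{"x":0,"y":0,"z":-0.04,"rx":0,"ry":0,"rz":0,"jaw":0},{"x":0,"y":0,"z":-0.05,"rx":0,"ry":0,"rz":0,"jaw":0},{"x":0,"y":0,"z":-0.05,"rx":0,"ry":0,"rz":0,"jaw":0}]}}

```text
t: 42.72
eef_pos: [0.5815, -0.3689, 0.047]
orientation: [0.003, 0.614, 0.789, 0.001]
contact_force: [0.5, 0.3, -3.7]
width: 0.0241
```

Run:
```python
from h import *
show();feelavg(8)
rows([.43,-.09,.25],Rt(azd(160)),8,0)
```

```text
t 42.73 p [ 0.5815 -0.3689  0.047 ] x [-0.246  0.969 -0.003] z [ 0.005 -0.002 -1.   ] F [ 0.49  0.28 -3.68] T [ 0.116  0.04  -0.015] w 0.0241 j [ 0.88  0.8  -0.6   1.29  0.45  1.18  0.5 ]
T tool mean [0.009 0.146 0.002] sd [0.027 0.027 0.013] F [-0.19 -0.19  3.71] sd [0.55 0.4  0.57]
load toward +x if positive, raw: -0.146  lever-corrected: -0.186
dist 0.377 rot 55.8
x 0.038 y -0.010 z -0.026 rx 0.0 ry 0.0 rz -7.0
x 0.077 y -0.019 z -0.051 rx 0.0 ry 0.0 rz -13.9
x 0.115 y -0.029 z -0.077 rx 0.0 ry 0.0 rz -20.9
x 0.153 y -0.038 z -0.103 rx 0.0 ry 0.0 rz -27.9
x 0.192 y -0.048 z -0.129 rx 0.0 ry 0.0 rz -34.9
x 0.230 y -0.058 z -0.154 rx 0.0 ry 0.1 rz -41.8
x 0.268 y -0.067 z -0.180 rx 0.0 ry 0.1 rz -48.8
x 0.307 y -0.077 z -0.206 rx 0.1 ry 0.1 rz -55.8
```

The load is toward tool −x, and lane 2 with x up-slope would put j7 at its limit. I'll set the pusher down along x near (0.50, −0.12), regrasp it half a turn round, and place it. First I check the teal look-alikes.

Run:
```python
from h import *
s=snapshot("scene");P=cloud(s);hsv=cv2.cvtColor(s["color"],cv2.COLOR_RGB2HSV);m=(abs(hsv[...,0].astype(int)-88)<8)&(hsv[...,1]>120)
n,l,stt,c=cv2.connectedComponentsWithStats(m.astype(np.uint8))
for i in range(1,n):
    if stt[i,4]>60: q=P[l==i];print(q.min(0).round(3),q.max(0).round(3))
rows([.50,-.12,.14],Rt(azd(-6)),12,0.04)
```

```text
[ 0.186 -0.414  0.012] [1.163 0.794 1.332]
[ 0.21  -0.312 -0.007] [1.163 0.794 1.332]
dist 0.278 rot 110.2
x 0.022 y -0.001 z -0.020 rx 0.0 ry -0.0 rz 9.2
x 0.043 y -0.003 z -0.038 rx 0.0 ry -0.0 rz 18.4
x 0.065 y -0.004 z -0.054 rx 0.0 ry -0.0 rz 27.6
x 0.087 y -0.005 z -0.067 rx 0.0 ry -0.0 rz 36.7
x 0.109 y -0.007 z -0.079 rx 0.0 ry -0.0 rz 45.9
x 0.130 y -0.008 z -0.088 rx 0.1 ry -0.0 rz 55.1
x 0.152 y -0.010 z -0.095 rx 0.1 ry -0.0 rz 64.3
x 0.174 y -0.011 z -0.099 rx 0.1 ry -0.0 rz 73.5
x 0.195 y -0.012 z -0.102 rx 0.1 ry -0.0 rz 82.7
x 0.217 y -0.014 z -0.102 rx 0.1 ry -0.0 rz 91.9
x 0.239 y -0.015 z -0.100 rx 0.1 ry -0.0 rz 101.1
x 0.261 y -0.016 z -0.095 rx 0.1 ry -0.1 rz 110.2
```

{"fn": "jog_arm", "kwargs": {"commands": [{"x":0.022,"y":-0.001,"z":-0.03,"rx":0,"ry":0,"rz":9.2,"jaw":0},{"x":0.043,"y":-0.003,"z":-0.055,"rx":0,"ry":0,"rz":18.4,"jaw":0},{"x":0.065,"y":-0.004,"z":-0.07,"rx":0,"ry":0,"rz":27.6,"jaw":0},{"x":0.087,"y":-0.005,"z":-0.08,"rx":0,"ry":0,"rz":36.7,"jaw":0},{"x":0.109,"y":-0.007,"z":-0.09,"rx":0,"ry":0,"rz":45.9,"jaw":0},{"x":0.13,"y":-0.008,"z":-0.095,"rx":0,"ry":0,"rz":55.1,"jaw":0},{"x":0.152,"y":-0.01,"z":-0.098,"rx":0,"ry":0,"rz":64.3,"jaw":0},{"x":0.174,"y":-0.011,"z":-0.1,"rx":0,"ry":0,"rz":73.5,"jaw":0}]}}

```text
t: 44.18
eef_pos: [0.5268, -0.2017, 0.1455]
orientation: [0.001, 0.965, 0.263, 0.002]
contact_force: [0.2, 0.4, -4.0]
width: 0.0242
```

Run:
```python
from h import *
show()
rows([.50,-.12,.06],Rt(azd(-6)),4,0.0)
```

```text
t 44.17 p [ 0.5268 -0.2017  0.1455] x [0.862 0.507 0.002] z [ 0.004 -0.001 -1.   ] F [ 0.17  0.44 -3.96] T [ 0.011 -0.107  0.01 ] w 0.0242 j [ 0.64  0.42 -0.42  1.58  0.18  1.18 -0.85]
dist 0.121 rot 36.5
x 0.005 y -0.021 z 0.021 rx 0.0 ry -0.0 rz 9.1
x 0.009 y -0.042 z 0.043 rx 0.1 ry -0.1 rz 18.2
x 0.014 y -0.063 z 0.064 rx 0.1 ry -0.1 rz 27.3
x 0.018 y -0.084 z 0.085 rx 0.1 ry -0.2 rz 36.5
```

{"fn": "jog_arm", "kwargs": {"commands": [{"x":0.005,"y":-0.021,"z":0.021,"rx":0,"ry":0,"rz":9.1,"jaw":0},{"x":0.009,"y":-0.042,"z":0.043,"rx":0,"ry":0,"rz":18.2,"jaw":0},{"x":0.014,"y":-0.063,"z":0.064,"rx":0,"ry":0,"rz":27.3,"jaw":0},{"x":0.018,"y":-0.084,"z":0.085,"rx":0,"ry":0,"rz":36.5,"jaw":0},{"x":0.018,"y":-0.084,"z":0.11,"rx":0,"ry":0,"rz":36.5,"jaw":0},{"x":0.018,"y":-0.084,"z":0.13,"rx":0,"ry":0,"rz":36.5,"jaw":0},{"x":0.018,"y":-0.084,"z":0.142,"rx":0,"ry":0,"rz":36.5,"jaw":0},{"x":0.018,"y":-0.084,"z":0.146,"rx":0,"ry":0,"rz":36.5,"jaw":0}]}}

```text
t: 45.18
eef_pos: [0.4996, -0.1212, -0.0014]
orientation: [0.0, 0.999, -0.05, 0.001]
contact_force: [-1.2, -0.2, 0.4]
width: 0.0242
```

Run:
```python
from h import *
show()
```

```text
t 45.17 p [ 0.4996 -0.1212 -0.0014] x [ 0.995 -0.1    0.002] z [ 0.002 -0.001 -1.   ] F [-1.19 -0.22  0.45] T [ 0.11   0.326 -0.094] w 0.0242 j [ 0.42  0.49 -0.28  1.87  0.19  0.8  -1.63]
```

{"fn": "jog_arm", "kwargs": {"commands": [{"x":0,"y":0,"z":0,"rx":0,"ry":0,"rz":0,"jaw":0.06},{"x":0,"y":0,"z":0,"rx":0,"ry":0,"rz":0,"jaw":0.06},{"x":0,"y":0,"z":0,"rx":0,"ry":0,"rz":0,"jaw":0.06},{"x":0,"y":0,"z":-0.03,"rx":0,"ry":0,"rz":0,"jaw":0.06},{"x":0,"y":0,"z":-0.07,"rx":0,"ry":0,"rz":0,"jaw":0.06},{"x":0,"y":0,"z":-0.11,"rx":0,"ry":0,"rz":-10,"jaw":0.06},{"x":0,"y":0,"z":-0.14,"rx":0,"ry":0,"rz":-20,"jaw":0.06},{"x":0,"y":0,"z":-0.15,"rx":0,"ry":0,"rz":-30,"jaw":0.06}]}}

```text
t: 46.18
eef_pos: [0.5011, -0.1215, 0.152]
orientation: [0.002, 0.977, 0.213, 0.004]
contact_force: [-0.1, -0.1, -0.5]
width: 0.06
```

{"fn": "jog_arm", "kwargs": {"commands": [{"x":0,"y":0,"z":0,"rx":0,"ry":0,"rz":-10,"jaw":0.06},{"x":0,"y":0,"z":0,"rx":0,"ry":0,"rz":-20,"jaw":0.06},{"x":0,"y":0,"z":0,"rx":0,"ry":0,"rz":-30,"jaw":0.06},{"x":0,"y":0,"z":0,"rx":0,"ry":0,"rz":-40,"jaw":0.06},{"x":0,"y":0,"z":0,"rx":0,"ry":0,"rz":-50,"jaw":0.06},{"x":0,"y":0,"z":0,"rx":0,"ry":0,"rz":-60,"jaw":0.06},{"x":0,"y":0,"z":0,"rx":0,"ry":0,"rz":-70,"jaw":0.06},{"x":0,"y":0,"z":0,"rx":0,"ry":0,"rz":-80,"jaw":0.06}]}}

```text
t: 47.18
eef_pos: [0.4994, -0.1214, 0.1494]
orientation: [0.002, 0.612, 0.791, 0.0]
contact_force: [-0.9, -0.3, -0.7]
width: 0.0597
```

{"fn": "jog_arm", "kwargs": {"commands": [{"x":0,"y":0,"z":0,"rx":0,"ry":0,"rz":-10,"jaw":0.06},{"x":0,"y":0,"z":0,"rx":0,"ry":0,"rz":-20,"jaw":0.06},{"x":0,"y":0,"z":0,"rx":0,"ry":0,"rz":-30,"jaw":0.06},{"x":0,"y":0,"z":0,"rx":0,"ry":0,"rz":-40,"jaw":0.06},{"x":0,"y":0,"z":0,"rx":0,"ry":0,"rz":-50,"jaw":0.06},{"x":0,"y":0,"z":0,"rx":0,"ry":0,"rz":-60,"jaw":0.06},{"x":0,"y":0,"z":0,"rx":0,"ry":0,"rz":-70,"jaw":0.06},{"x":0,"y":0,"z":0,"rx":0,"ry":0,"rz":-70,"jaw":0.06}]}}

```text
t: 48.18
eef_pos: [0.4993, -0.1214, 0.1492]
orientation: [0.001, 0.051, 0.999, -0.0]
contact_force: [-0.1, 0.1, 0.0]
width: 0.0604
```

Run:
```python
from h import *
show()
s=snapshot("wrist");save("wrist25",s);wpush(s)
rows([.50,-.121,-.006],Rt(azd(174)),1,0)
```

```text
t 48.17 p [ 0.4993 -0.1214  0.1492] x [-0.995  0.103 -0.003] z [ 0.003 -0.001 -1.   ] F [-0.05  0.05  0.04] T [ 0.001 -0.015 -0.013] w 0.0604 j [ 0.91  0.44 -0.95  1.7   0.38  1.2   1.34]
[279. 193.] 5522 c 0.4977 -0.1222 wh 39.6 147.1 len az 174.2 z95 0.042
[494. 231.] 6122 c 0.5355 0.0781 wh 53.6 146.4 len az 171.8 z95 0.114
dist 0.155 rot 0.2
x -0.000 y 0.001 z 0.155 rx -0.0 ry 0.2 rz 0.0
```

View pics/wrist25.png

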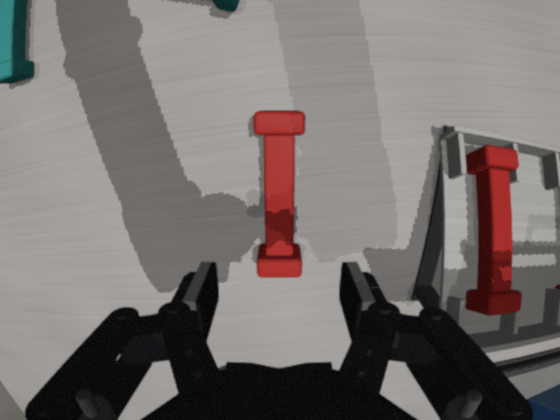

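Centred and flipped. I descend, grip and lift.

{"fn": "jog_arm", "kwargs": {"commands": [{"x":0.001,"y":0.001,"z":0.05,"rx":0,"ry":0.2,"rz":0,"jaw":0.055},{"x":0.001,"y":0.001,"z":0.1,"rx":0,"ry":0.2,"rz":0,"jaw":0.055},{"x":0.001,"y":0.001,"z":0.14,"rx":0,"ry":0.2,"rz":0,"jaw":0.055},{"x":0.001,"y":0.001,"z":0.157,"rx":0,"ry":0.2,"rz":0,"jaw":0.055},{"x":0.001,"y":0.001,"z":0.157,"rx":0,"ry":0.2,"rz":0,"jaw":0.055},{"x":0.001,"y":0.001,"z":0.157,"rx":0,"ry":0.2,"rz":0,"jaw":0},{"x":0.001,"y":0.001,"z":0.157,"rx":0,"ry":0.2,"rz":0,"jaw":0},{"x":0.001,"y":0.001,"z":0.157,"rx":0,"ry":0.2,"rz":0,"jaw":0}], "newtons": 100}}

```text
t: 49.22
eef_pos: [0.5006, -0.1207, -0.0059]
orientation: [0.001, 0.051, 0.999, -0.001]
contact_force: [-0.4, -1.7, 5.9]
width: 0.0246
```

{"fn": "jog_arm", "kwargs": {"commands": [{"x":0,"y":0,"z":0,"rx":0,"ry":0,"rz":0,"jaw":0},{"x":0,"y":0,"z":-0.03,"rx":0,"ry":0,"rz":0,"jaw":0},{"x":0,"y":0,"z":-0.07,"rx":0,"ry":0,"rz":0,"jaw":0},{"x":0.02,"y":0,"z":-0.12,"rx":0,"ry":0,"rz":0,"jaw":0},{"x":0.04,"y":0,"z":-0.17,"rx":0,"ry":0,"rz":0,"jaw":0},{"x":0.06,"y":0,"z":-0.22,"rx":0,"ry":0,"rz":0,"jaw":0},{"x":0.06,"y":0,"z":-0.24,"rx":0,"ry":0,"rz":0,"jaw":0},{"x":0.06,"y":0,"z":-0.24,"rx":0,"ry":0,"rz":0,"jaw":0}]}}

```text
t: 50.22
eef_pos: [0.4403, -0.1143, 0.2336]
orientation: [0.002, 0.051, 0.999, -0.002]
contact_force: [0.2, -0.2, -4.2]
width: 0.0246
```

Run:
```python
from h import *
show();feelavg(8)
rows(bed([-.006,-.035,.14]),Rt(-bx,-bz),7,0)
```

```text
t 50.23 p [ 0.4403 -0.1143  0.2336] x [-0.995  0.101 -0.003] z [ 0.003 -0.003 -1.   ] F [ 0.23 -0.2  -4.19] T [-0.027 -0.114  0.02 ] w 0.0246 j [ 1.11  0.23 -1.05  1.7   0.21  1.33  1.49]
T tool mean [ 0.012 -0.129  0.001] sd [0.025 0.03  0.022] F [ 0.01 -0.07  3.32] sd [0.33 0.27 0.51]
load toward +x if positive, raw: 0.129  lever-corrected: 0.132
dist 0.274 rot 25.3
x -0.005 y 0.038 z 0.008 rx 0.1 ry -3.6 rz 0.4
x -0.009 y 0.076 z 0.016 rx 0.2 ry -7.2 rz 0.9
x -0.014 y 0.114 z 0.024 rx 0.3 ry -10.8 rz 1.3
x -0.018 y 0.152 z 0.032 rx 0.4 ry -14.4 rz 1.8
x -0.023 y 0.191 z 0.039 rx 0.5 ry -18.0 rz 2.2
x -0.028 y 0.229 z 0.047 rx 0.6 ry -21.6 rz 2.7
x -0.032 y 0.267 z 0.055 rx 0.7 ry -25.1 rz 3.1
```

The load is now toward +x, as wanted (+0.13 N·m).

{"fn": "jog_arm", "kwargs": {"commands": [{"x":-0.004,"y":0.038,"z":0.008,"rx":0,"ry":-3.6,"rz":0.4,"jaw":0},{"x":-0.008,"y":0.076,"z":0.016,"rx":0.2,"ry":-7.2,"rz":0.9,"jaw":0},{"x":-0.012,"y":0.114,"z":0.024,"rx":0.3,"ry":-10.8,"rz":1.3,"jaw":0},{"x":-0.018,"y":0.152,"z":0.032,"rx":0.4,"ry":-14.4,"rz":1.8,"jaw":0},{"x":-0.023,"y":0.191,"z":0.039,"rx":0.5,"ry":-18,"rz":2.2,"jaw":0},{"x":-0.028,"y":0.229,"z":0.047,"rx":0.6,"ry":-21.6,"rz":2.7,"jaw":0},{"x":-0.032,"y":0.267,"z":0.055,"rx":0.7,"ry":-25.1,"rz":3.1,"jaw":0},{"x":-0.032,"y":0.267,"z":0.055,"rx":0.7,"ry":-25.1,"rz":3.1,"jaw":0}]}}

```text
t: 51.62
eef_pos: [0.495, 0.155, 0.1755]
orientation: [0.215, 0.07, 0.974, -0.015]
contact_force: [1.0, -0.1, -3.3]
width: 0.0248
```

Run:
```python
from h import *
show();bshow();s=snapshot("wrist");held(s,"wrist26");inbed(s)
```

```text
t 51.62 p [0.495  0.155  0.1755] x [-0.898  0.13  -0.421] z [ 0.417 -0.059 -0.907] F [ 1.04 -0.09 -3.32] T [ 0.068  0.599 -0.014] w 0.0248 j [ 0.57  0.15 -1.18  2.02  0.59  0.81  0.49]
bed p [-0.0093 -0.0289  0.1411] x [-1.    -0.011  0.002] z [-0.002  0.006 -1.   ]
x range [-0.0866  0.044 ]
-0.09 2434 [-0.05  -0.012] [0.1876 0.1889]
-0.08 3545 [-0.05  -0.011] [0.188  0.1891]
-0.07 1837 [-0.047 -0.014] [0.1806 0.1877]
-0.06 1712 [-0.042 -0.019] [0.18   0.1811]
-0.05 1601 [-0.042 -0.018] [0.1799 0.1809]
-0.04 1421 [-0.042 -0.019] [0.1799 0.1809]
-0.03 1344 [-0.042 -0.018] [0.1799 0.1808]
-0.02 1298 [-0.042 -0.018] [0.1799 0.2248]
-0.01 1091 [-0.042 -0.018] [0.1798 0.1808]
-0.0 940 [-0.042 -0.018] [0.1798 0.1806]
0.01 848 [-0.042 -0.018] [0.1797 0.1806]
0.02 607 [-0.042 -0.017] [0.1796 0.1805]
[196. 199.] 5967 bed x -7.1 y -101.8 mm wh 148 42 a 0.8 ztop [0.0323 0.0341 0.0421]
[351. 203.] 5362 bed x -3.9 y 35.2 mm wh 38 149 a 89.6 ztop [0.0321 0.0339 0.042 ]
[420. 206.] 5618 bed x -3.0 y 104.0 mm wh 148 42 a 0.3 ztop [0.0318 0.0339 0.042 ]
```

View pics/wrist26.png

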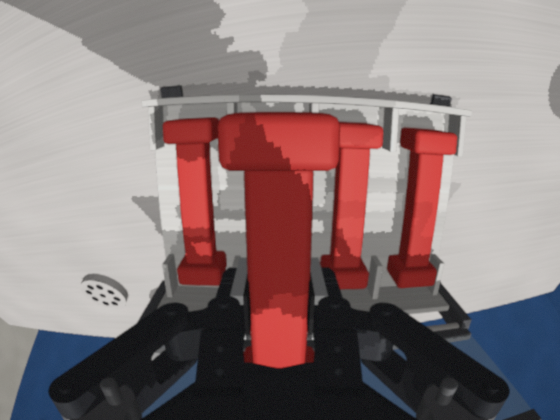

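{"fn": "jog_arm", "kwargs": {"commands": [{"x":-0.006,"y":-0.005,"z":0.03,"rx":0,"ry":0,"rz":0,"jaw":0},{"x":-0.006,"y":-0.005,"z":0.06,"rx":0,"ry":0,"rz":-0.5,"jaw":0},{"x":-0.006,"y":-0.005,"z":0.09,"rx":0,"ry":0,"rz":-0.5,"jaw":0},{"x":-0.006,"y":-0.005,"z":0.115,"rx":0,"ry":0,"rz":-0.5,"jaw":0},{"x":-0.006,"y":-0.005,"z":0.132,"rx":0,"ry":0,"rz":-0.5,"jaw":0},{"x":-0.006,"y":-0.005,"z":0.141,"rx":0,"ry":0,"rz":-0.5,"jaw":0},{"x":-0.006,"y":-0.005,"z":0.145,"rx":0,"ry":0,"rz":-0.5,"jaw":0},{"x":-0.006,"y":-0.005,"z":0.145,"rx":0,"ry":0,"rz":-0.5,"jaw":0}]}}

```text
t: 52.68
eef_pos: [0.5634, 0.1325, 0.0482]
orientation: [0.216, 0.072, 0.974, -0.018]
contact_force: [-0.1, 0.7, -3.9]
width: 0.0243
```

Run:
```python
from h import *
show();bshow();feel()
```

```text
t 52.67 p [0.5634 0.1325 0.0482] x [-0.896  0.132 -0.424] z [ 0.418 -0.067 -0.906] F [-0.08  0.71 -3.94] T [ 0.116  0.591 -0.017] w 0.0243 j [ 0.3   0.48 -0.88  2.05  1.1   0.69  0.11]
bed p [ 0.0013 -0.0405 -0.0042] x [-1.    -0.008 -0.001] z [ 0.001 -0.001 -1.   ]
T tool [-0.018  0.602  0.025] F tool [1.84 0.71 3.49] signed toward tool x: -0.545
```

{"fn": "jog_arm", "kwargs": {"commands": [{"x":0.003,"y":0.003,"z":0,"rx":0,"ry":0,"rz":0,"jaw":0},{"x":0.003,"y":0.006,"z":0,"rx":0,"ry":0,"rz":0,"jaw":0},{"x":0.003,"y":0.006,"z":0.002,"rx":0,"ry":0,"rz":0,"jaw":0},{"x":0.003,"y":0.006,"z":0.003,"rx":0,"ry":0,"rz":0,"jaw":0},{"x":0.003,"y":0.006,"z":0.003,"rx":0,"ry":0,"rz":0,"jaw":0}]}}

```text
t: 53.3
eef_pos: [0.5623, 0.1404, 0.0459]
orientation: [0.217, 0.071, 0.973, -0.019]
contact_force: [-10.5, -1.2, 12.9]
width: 0.0244
```

Run:
```python
from h import *
show();bshow();feel()
```

```text
t 53.3 p [0.5623 0.1404 0.0459] x [-0.896  0.13  -0.426] z [ 0.42  -0.067 -0.905] F [-10.53  -1.2   12.86] T [-0.27   1.35  -0.342] w 0.0244 j [ 0.27  0.48 -0.87  2.05  1.11  0.7   0.09]
bed p [-0.0017 -0.0329 -0.0053] x [-1.    -0.01  -0.003] z [ 0.003 -0.001 -1.   ]
T tool [0.563 1.297 0.105] F tool [  3.8   -2.79 -15.98] signed toward tool x: -1.174
```

{"fn": "jog_arm", "kwargs": {"commands": [{"x":0,"y":0,"z":-0.001,"rx":0,"ry":0,"rz":0,"jaw":0.045},{"x":0,"y":0,"z":-0.001,"rx":0,"ry":0,"rz":0,"jaw":0.045},{"x":0,"y":0,"z":-0.001,"rx":0,"ry":0,"rz":0,"jaw":0.045},{"x":0,"y":0,"z":-0.02,"rx":0,"ry":0,"rz":0,"jaw":0.045},{"x":0,"y":0,"z":-0.05,"rx":0,"ry":0,"rz":0,"jaw":0.045},{"x":0,"y":0,"z":-0.09,"rx":0,"ry":0,"rz":0,"jaw":0.045},{"x":0,"y":0,"z":-0.14,"rx":0,"ry":0,"rz":0,"jaw":0.045},{"x":0,"y":0,"z":-0.17,"rx":0,"ry":0,"rz":0,"jaw":0.045}]}}

```text
t: 54.3
eef_pos: [0.4915, 0.1514, 0.1997]
orientation: [0.217, 0.071, 0.973, -0.018]
contact_force: [0.1, -0.6, 0.5]
width: 0.0448
```

Run:
```python
from h import *
show();bshow()
s=snapshot("wrist");save("wrist27",s);inbed(s)
s=snapshot("scene");save("scene27",s);np.savez("pics/scene27.npz",**s)
```

```text
t 54.3 p [0.4915 0.1514 0.1997] x [-0.896  0.13  -0.425] z [ 0.42  -0.066 -0.905] F [ 0.07 -0.63  0.54] T [ 0.002  0.408 -0.029] w 0.0448 j [ 0.65  0.08 -1.21  1.99  0.48  0.84  0.6 ]
bed p [-0.0017 -0.0329  0.1643] x [-1.    -0.01  -0.003] z [ 0.003  0.    -1.   ]
[206. 184.] 5085 bed x -6.8 y -101.6 mm wh 147 41 a 1.0 ztop [0.0322 0.034  0.0421]
[278. 188.] 4966 bed x -5.5 y -34.0 mm wh 147 39 a 0.7 ztop [0.0324 0.0341 0.0421]
[350. 187.] 4998 bed x -4.3 y 32.9 mm wh 147 41 a 0.1 ztop [0.0321 0.0339 0.042 ]
[417. 192.] 4948 bed x -2.8 y 104.1 mm wh 148 42 a 0.5 ztop [0.0318 0.034  0.042 ]
```

View pics/wrist27.png

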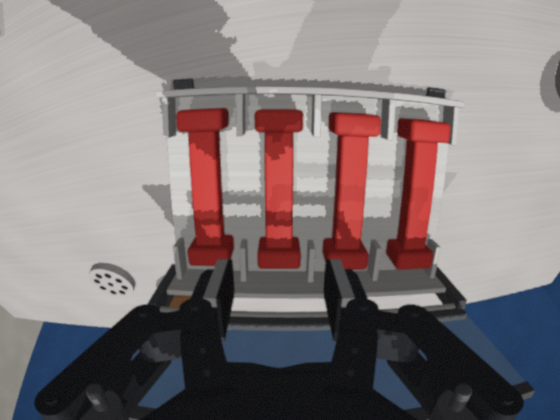

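View pics/scene27.png

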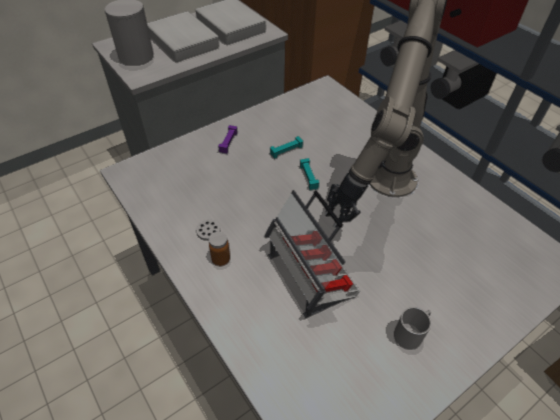

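All four lie in lanes 1–4: bed x −3 to −7 mm, y near ±35 and ±105, angles ≤ 1°. The cover is still up. Next I retreat upward and go to the bar.

Run:
```python
from h import *
print(barpos(1.5))
rows([.42,.17,.41],Rt(by),11,0)
```

```text
[0.53552511 0.17788186 0.33414499]
dist 0.222 rot 93.3
x -0.002 y 0.001 z -0.020 rx 1.8 ry 1.8 rz 8.1
x -0.004 y 0.001 z -0.040 rx 3.6 ry 3.7 rz 16.2
x -0.006 y 0.002 z -0.060 rx 5.4 ry 5.5 rz 24.2
x -0.008 y 0.002 z -0.080 rx 7.2 ry 7.3 rz 32.3
x -0.010 y 0.003 z -0.100 rx 9.1 ry 9.1 rz 40.4
x -0.012 y 0.003 z -0.120 rx 10.9 ry 11.0 rz 48.5
x -0.014 y 0.004 z -0.140 rx 12.7 ry 12.8 rz 56.6
x -0.016 y 0.005 z -0.160 rx 14.5 ry 14.6 rz 64.7
x -0.018 y 0.005 z -0.180 rx 16.3 ry 16.5 rz 72.7
x -0.020 y 0.006 z -0.200 rx 18.1 ry 18.3 rz 80.8
x -0.022 y 0.006 z -0.220 rx 19.9 ry 20.1 rz 88.9
```

{"fn": "jog_arm", "kwargs": {"commands": [{"x":0,"y":0.001,"z":-0.03,"rx":0,"ry":0,"rz":0,"jaw":0.042},{"x":0,"y":0.001,"z":-0.06,"rx":1.8,"ry":1.8,"rz":8,"jaw":0.042},{"x":0,"y":0.002,"z":-0.09,"rx":3.6,"ry":3.7,"rz":16.2,"jaw":0.042},{"x":-0.004,"y":0.002,"z":-0.12,"rx":5.4,"ry":5.5,"rz":24.2,"jaw":0.042},{"x":-0.008,"y":0.003,"z":-0.14,"rx":7.2,"ry":7.3,"rz":32.3,"jaw":0.042},{"x":-0.012,"y":0.003,"z":-0.16,"rx":9,"ry":9,"rz":40.4,"jaw":0.042},{"x":-0.016,"y":0.004,"z":-0.18,"rx":10.9,"ry":11,"rz":48.5,"jaw":0.042},{"x":-0.02,"y":0.005,"z":-0.2,"rx":12.7,"ry":12.8,"rz":56.6,"jaw":0.042}], "newtons": 40}}

```text
t: 55.4
eef_pos: [0.4271, 0.1649, 0.3869]
orientation: [0.083, 0.549, 0.831, -0.01]
contact_force: [-0.7, 0.0, 1.4]
width: 0.0421
```

Run:
```python
from h import *
show()
rows([.42,.178,.41],Rt(by),4,0)
```

```text
t 55.4 p [0.4271 0.1649 0.3869] x [-0.383  0.912 -0.15 ] z [ 0.128 -0.109 -0.986] F [-0.66  0.03  1.4 ] T [ 0.154  0.092 -0.018] w 0.0421 j [ 0.54  0.14 -1.22  1.42  0.3   1.63 -0.24]
dist 0.027 rot 33.4
x 0.003 y 0.000 z -0.006 rx 1.7 ry 1.8 rz 8.0
x 0.006 y 0.000 z -0.013 rx 3.3 ry 3.6 rz 16.0
x 0.008 y 0.000 z -0.019 rx 5.0 ry 5.4 rz 23.9
x 0.011 y 0.000 z -0.025 rx 6.6 ry 7.2 rz 31.9
```

{"fn": "jog_arm", "kwargs": {"commands": [{"x":0.003,"y":0,"z":-0.006,"rx":1.7,"ry":1.8,"rz":8,"jaw":0.042},{"x":0.006,"y":0,"z":-0.013,"rx":3.3,"ry":3.6,"rz":16,"jaw":0.042},{"x":0.008,"y":0,"z":-0.019,"rx":5,"ry":5.4,"rz":24,"jaw":0.042},{"x":0.011,"y":0,"z":-0.025,"rx":6.6,"ry":7.2,"rz":31.9,"jaw":0.042},{"x":0.011,"y":0,"z":-0.025,"rx":6.6,"ry":7.2,"rz":31.9,"jaw":0.042}]}}

```text
t: 56.02
eef_pos: [0.4202, 0.1773, 0.4094]
orientation: [0.001, 0.758, 0.652, 0.0]
contact_force: [-0.5, 0.8, -0.0]
width: 0.0421
```

Run:
```python
from h import *
show()
s=snapshot("wrist");save("wrist28",s);np.savez("pics/wrist28.npz",**s)
rows([.5355,.178,.41],Rt(by),3,0)
```

```text
t 56.02 p [0.4202 0.1773 0.4094] x [ 0.15   0.989 -0.001] z [ 0.001 -0.001 -1.   ] F [-0.54  0.76 -0.02] T [-0.003  0.034 -0.046] w 0.0421 j [ 0.46  0.21 -1.11  1.3   0.19  1.75 -0.76]
dist 0.116 rot 0.4
x 0.006 y 0.038 z -0.000 rx 0.0 ry 0.0 rz 0.1
x 0.012 y 0.076 z -0.000 rx 0.1 ry 0.1 rz 0.3
x 0.017 y 0.115 z -0.000 rx 0.1 ry 0.1 rz 0.4
```

View pics/wrist28.png

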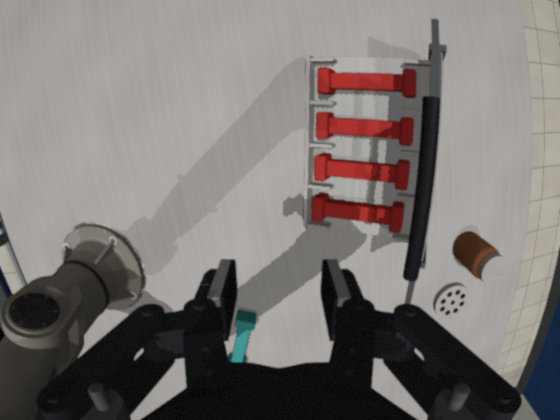

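Run:
```python
from h import *
s=dict(np.load("pics/wrist28.npz"))
for u,v in((430,110),(427,160),(422,210),(415,260)):print(wdist(s,u,v).round(4))
```

```text
[0.5422 0.2422 0.3403]
[0.5372 0.2052 0.3399]
[0.5314 0.1669 0.3409]
[0.5258 0.1242 0.3409]
```

{"fn": "jog_arm", "kwargs": {"commands": [{"x":0.006,"y":0.038,"z":0,"rx":0,"ry":0,"rz":0,"jaw":0.042},{"x":0.012,"y":0.076,"z":0,"rx":0,"ry":0,"rz":0.3,"jaw":0.042},{"x":0.017,"y":0.115,"z":0,"rx":0,"ry":0,"rz":0.4,"jaw":0.042},{"x":0.017,"y":0.115,"z":0,"rx":0,"ry":0,"rz":0.4,"jaw":0.042}]}}

```text
t: 56.58
eef_pos: [0.5377, 0.1774, 0.4075]
orientation: [0.0, 0.76, 0.65, -0.001]
contact_force: [-0.2, 0.3, -0.2]
width: 0.0419
```

Run:
```python
from h import *
show()
s=snapshot("wrist");save("wrist29",s);np.savez("pics/wrist29.npz",**s)
for v in (90,120,150,200,240):
    r=[(u,wdist(s,u,v)) for u in range(255,305)]
    r=[x for x in r if x[1][2]>.3]
    if r: print(v,r[0][0],r[-1][0],np.mean([x[1] for x in r],0).round(4),max(x[1][2] for x in r))
```

```text
t 56.58 p [0.5377 0.1774 0.4075] x [ 0.156  0.988 -0.002] z [-0.001 -0.001 -1.   ] F [-0.17  0.34 -0.15] T [-0.009  0.024  0.037] w 0.0419 j [ 0.21  0.49 -1.03  0.99  0.44  1.86 -0.8 ]
120 264 304 [0.5533 0.246  0.3335] 0.561239734175153
150 265 284 [0.5435 0.2269 0.3393] 0.3410318731819231
200 266 284 [0.5381 0.1915 0.3392] 0.3417617568044081
240 266 284 [0.5332 0.1609 0.3392] 0.3415970788294859
```

View pics/wrist29.png

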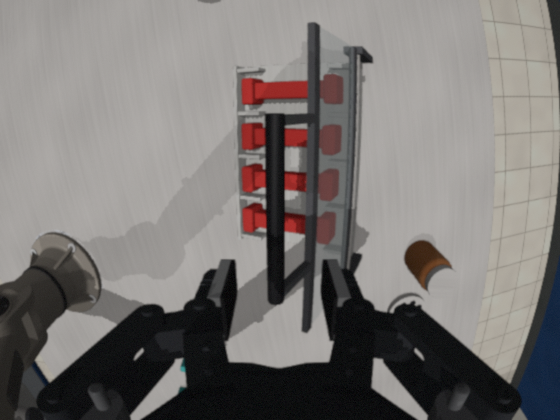

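{"fn": "jog_arm", "kwargs": {"commands": [{"x":0,"y":-0.002,"z":0.04,"rx":0,"ry":0,"rz":0,"jaw":0.042},{"x":0,"y":-0.002,"z":0.075,"rx":0,"ry":0,"rz":0,"jaw":0.042},{"x":0,"y":-0.002,"z":0.099,"rx":0,"ry":0,"rz":0,"jaw":0.042},{"x":0,"y":-0.002,"z":0.099,"rx":0,"ry":0,"rz":0,"jaw":0.042},{"x":0,"y":-0.002,"z":0.099,"rx":0,"ry":0,"rz":0,"jaw":0},{"x":0,"y":-0.002,"z":0.099,"rx":0,"ry":0,"rz":0,"jaw":0},{"x":0,"y":-0.002,"z":0.099,"rx":0,"ry":0,"rz":0,"jaw":0},{"x":0,"y":-0.002,"z":0.099,"rx":0,"ry":0,"rz":0,"jaw":0}], "newtons": 40}}

```text
t: 57.62
eef_pos: [0.5339, 0.1794, 0.3135]
orientation: [0.001, 0.76, 0.65, 0.002]
contact_force: [-0.0, -1.4, 6.0]
width: 0.0124
```

Run:
```python
from h import *
show()
p0=barpos(1.5);r=rot(st())
for th in np.arange(1.44,-0.02,-.06):
    print(round(th,3),r.inv().apply(barpos(th)-p0).round(4))
```

```text
t 57.62 p [0.5339 0.1794 0.3135] x [0.155 0.988 0.002] z [ 0.005  0.001 -1.   ] F [-0.02 -1.37  5.98] T [-0.009  0.065  0.085] w 0.0124 j [ 0.3   0.48 -1.05  1.26  0.41  1.62 -0.83]
1.44 [-0.     -0.0103  0.0061]
1.38 [-0.     -0.0203  0.0128]
1.32 [-0.     -0.0298  0.0201]
1.26 [-0.     -0.0389  0.0279]
1.2 [-0.0001 -0.0475  0.0363]
1.14 [-0.0001 -0.0556  0.0451]
1.08 [-0.0001 -0.0631  0.0545]
1.02 [-0.0001 -0.0701  0.0643]
0.96 [-0.0001 -0.0764  0.0744]
0.9 [-0.0001 -0.0822  0.085 ]
0.84 [-0.0002 -0.0873  0.0958]
0.78 [-0.0002 -0.0917  0.107 ]
0.72 [-0.0002 -0.0955  0.1184]
0.66 [-0.0002 -0.0986  0.13  ]
0.6 [-0.0002 -0.1009  0.1417]
0.54 [-0.0002 -0.1026  0.1536]
0.48 [-0.0003 -0.1035  0.1656]
0.42 [-0.0003 -0.1038  0.1776]
0.36 [-0.0003 -0.1033  0.1895]
0.3 [-0.0003 -0.1021  0.2015]
0.24 [-0.0003 -0.1001  0.2133]
0.18 [-0.0004 -0.0975  0.225 ]
0.12 [-0.0004 -0.0942  0.2366]
0.06 [-0.0004 -0.0901  0.2479]
-0.0 [-0.0004 -0.0855  0.2589]
```

{"fn": "jog_arm", "kwargs": {"commands": [{"x":0,"y":-0.005,"z":0.003,"rx":0,"ry":0,"rz":0,"jaw":0},{"x":0,"y":-0.0103,"z":0.006,"rx":0,"ry":0,"rz":0,"jaw":0},{"x":0,"y":-0.02,"z":0.0128,"rx":0,"ry":0,"rz":0,"jaw":0},{"x":0,"y":-0.03,"z":0.02,"rx":0,"ry":0,"rz":0,"jaw":0},{"x":0,"y":-0.039,"z":0.028,"rx":0,"ry":0,"rz":0,"jaw":0},{"x":0,"y":-0.0475,"z":0.0363,"rx":0,"ry":0,"rz":0,"jaw":0},{"x":0,"y":-0.0556,"z":0.045,"rx":0,"ry":0,"rz":0,"jaw":0},{"x":0,"y":-0.063,"z":0.0545,"rx":0,"ry":0,"rz":0,"jaw":0}], "newtons": 50}}

```text
t: 58.62
eef_pos: [0.472, 0.189, 0.257]
orientation: [0.001, 0.76, 0.65, 0.002]
contact_force: [5.0, 1.4, 1.4]
width: 0.0124
```

Run:
```python
from h import *
show()
s=snapshot("wrist");save("wrist30",s)
for u,v in((273,150),(273,200),(273,230)):print(wdist(s,u,v).round(4))
print(barpos(1.08))
p0=barpos(1.08);r=rot(st())
for th in np.arange(1.02,-0.02,-.06):
    print(round(th,3),r.inv().apply(barpos(th)-p0).round(4))
```

```text
t 58.62 p [0.472 0.189 0.257] x [0.155 0.988 0.001] z [ 0.005  0.001 -1.   ] F [5.02 1.43 1.4 ] T [ 0.218 -1.695  0.026] w 0.0124 j [ 0.4   0.38 -1.1   1.53  0.34  1.44 -0.87]
[0.4802 0.2507 0.2832]
[0.4771 0.2313 0.2863]
[0.475  0.2179 0.2846]
[0.47343563 0.18760481 0.27934311]
1.02 [ 0.     -0.0069  0.0098]
0.96 [ 0.     -0.0133  0.02  ]
0.9 [ 0.     -0.019   0.0305]
0.84 [ 0.     -0.0241  0.0414]
0.78 [ 0.     -0.0285  0.0526]
0.72 [-0.     -0.0322  0.064 ]
0.66 [-0.     -0.0353  0.0756]
0.6 [-0.     -0.0376  0.0873]
0.54 [-0.     -0.0392  0.0992]
0.48 [-0.     -0.0402  0.1112]
0.42 [-0.     -0.0404  0.1232]
0.36 [-0.     -0.0398  0.1352]
0.3 [-0.     -0.0386  0.1471]
0.24 [-0.     -0.0367  0.1589]
0.18 [-1.000e-04 -3.400e-02  1.706e-01]
0.12 [-1.000e-04 -3.060e-02  1.822e-01]
0.06 [-1.000e-04 -2.660e-02  1.934e-01]
-0.0 [-1.000e-04 -2.190e-02  2.045e-01]
```

{"fn": "jog_arm", "kwargs": {"commands": [{"x":0,"y":-0.007,"z":0.01,"rx":0,"ry":0,"rz":0,"jaw":0},{"x":0,"y":-0.0133,"z":0.02,"rx":0,"ry":0,"rz":0,"jaw":0},{"x":0,"y":-0.019,"z":0.0305,"rx":0,"ry":0,"rz":0,"jaw":0},{"x":0,"y":-0.024,"z":0.0414,"rx":0,"ry":0,"rz":0,"jaw":0},{"x":0,"y":-0.0285,"z":0.0526,"rx":0,"ry":0,"rz":0,"jaw":0},{"x":0,"y":-0.0322,"z":0.064,"rx":0,"ry":0,"rz":0,"jaw":0},{"x":0,"y":-0.0353,"z":0.0756,"rx":0,"ry":0,"rz":0,"jaw":0},{"x":0,"y":-0.0376,"z":0.0873,"rx":0,"ry":0,"rz":0,"jaw":0}]}}

```text
t: 59.68
eef_pos: [0.4356, 0.1947, 0.1697]
orientation: [0.002, 0.76, 0.65, 0.002]
contact_force: [5.7, 1.1, 2.7]
width: 0.0118
```

Run:
```python
from h import *
show()
s=snapshot("wrist");save("wrist31",s)
for u,v in((273,150),(273,200),(273,230)):print(wdist(s,u,v).round(4))
print(barpos(.6))
p0=barpos(.6);r=rot(st())
for th in np.arange(.54,-0.02,-.06):
    print(round(th,3),r.inv().apply(barpos(th)-p0).round(4))
```

```text
t 59.67 p [0.4356 0.1947 0.1697] x [0.155 0.988 0.001] z [ 0.006  0.001 -1.   ] F [5.75 1.13 2.66] T [ 0.267 -1.936  0.067] w 0.0118 j [ 0.4   0.38 -1.09  1.76  0.36  1.22 -0.94]
[0.4437 0.256  0.1932]
[0.4403 0.2351 0.1925]
[0.4382 0.2218 0.1927]
[0.43653804 0.19338282 0.19190406]
0.54 [-0.     -0.0017  0.0119]
0.48 [-0.     -0.0026  0.0238]
0.42 [-0.0001 -0.0028  0.0358]
0.36 [-0.0001 -0.0023  0.0478]
0.3 [-0.0001 -0.0011  0.0598]
0.24 [-0.0001  0.0008  0.0716]
0.18 [-0.0002  0.0034  0.0833]
0.12 [-0.0002  0.0068  0.0948]
0.06 [-0.0002  0.0108  0.1061]
0.0 [-0.0002  0.0155  0.1172]
```

{"fn": "jog_arm", "kwargs": {"commands": [{"x":0,"y":-0.0017,"z":0.012,"rx":0,"ry":0,"rz":0,"jaw":0},{"x":0,"y":-0.0026,"z":0.024,"rx":0,"ry":0,"rz":0,"jaw":0},{"x":0,"y":-0.0028,"z":0.036,"rx":0,"ry":0,"rz":0,"jaw":0},{"x":0,"y":-0.0023,"z":0.048,"rx":0,"ry":0,"rz":0,"jaw":0},{"x":0,"y":-0.0011,"z":0.06,"rx":0,"ry":0,"rz":0,"jaw":0},{"x":0,"y":0.0008,"z":0.0716,"rx":0,"ry":0,"rz":0,"jaw":0}]}}

```text
t: 60.48
eef_pos: [0.4388, 0.1942, 0.099]
orientation: [0.003, 0.76, 0.65, 0.004]
contact_force: [8.6, -0.2, 5.3]
width: 0.0116
```

Run:
```python
from h import *
show()
s=snapshot("wrist");save("wrist32",s)
for u,v in((273,150),(273,200),(273,230)):print(wdist(s,u,v).round(4))
print(barpos(.24),barpos(0))
```

```text
t 60.48 p [0.4388 0.1942 0.099 ] x [0.156 0.988 0.002] z [ 0.01  0.   -1.  ] F [ 8.62 -0.21  5.35] T [-0.035 -2.328  0.031] w 0.0116 j [ 0.34  0.46 -1.03  1.85  0.45  1.07 -1.02]
[0.4468 0.2553 0.1206]
[0.4434 0.2344 0.1209]
[0.4413 0.2211 0.1213]
[0.4376935  0.19320188 0.12030178] [0.45241031 0.19089729 0.07479281]
```

View pics/wrist32.png

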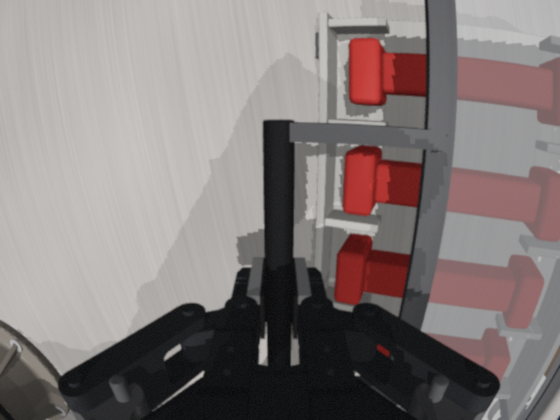

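{"fn": "jog_arm", "kwargs": {"commands": [{"x":0,"y":0.003,"z":0.007,"rx":0,"ry":0,"rz":0,"jaw":0},{"x":0,"y":0.0055,"z":0.014,"rx":0,"ry":0,"rz":0,"jaw":0},{"x":0,"y":0.008,"z":0.021,"rx":0,"ry":0,"rz":0,"jaw":0},{"x":0,"y":0.011,"z":0.028,"rx":0,"ry":0,"rz":0,"jaw":0},{"x":0,"y":0.0135,"z":0.034,"rx":0,"ry":0,"rz":0,"jaw":0},{"x":0,"y":0.0155,"z":0.039,"rx":0,"ry":0,"rz":0,"jaw":0},{"x":0,"y":0.0155,"z":0.039,"rx":0,"ry":0,"rz":0,"jaw":0}]}}

```text
t: 61.4
eef_pos: [0.4521, 0.1921, 0.0597]
orientation: [0.002, 0.76, 0.65, 0.002]
contact_force: [5.8, 1.6, 3.1]
width: 0.0115
```

Run:
```python
from h import *
show()
s=snapshot("wrist");save("wrist33",s)
for u,v in((273,150),(273,200),(273,230)):print(wdist(s,u,v).round(4))
```

```text
t 61.4 p [0.4521 0.1921 0.0597] x [0.155 0.988 0.001] z [ 0.005  0.001 -1.   ] F [5.81 1.56 3.09] T [ 0.275 -1.401  0.069] w 0.0115 j [ 0.29  0.53 -0.97  1.87  0.52  1.01 -1.05]
[0.4602 0.2532 0.0807]
[0.4568 0.2322 0.0813]
[0.4546 0.2188 0.0814]
```

{"fn": "jog_arm", "kwargs": {"commands": [{"x":0,"y":0.001,"z":0.003,"rx":0,"ry":0,"rz":0,"jaw":0},{"x":0,"y":0.002,"z":0.005,"rx":0,"ry":0,"rz":0,"jaw":0},{"x":0,"y":0.002,"z":0.006,"rx":0,"ry":0,"rz":0,"jaw":0},{"x":0,"y":0.002,"z":0.006,"rx":0,"ry":0,"rz":0,"jaw":0}]}}

```text
t: 61.95
eef_pos: [0.4524, 0.1921, 0.0591]
orientation: [0.003, 0.76, 0.65, -0.0]
contact_force: [-9.3, -7.2, 45.8]
width: 0.0114
```

Run:
```python
from h import *
show()
s=snapshot("wrist");save("wrist34",s)
for u,v in((273,150),(273,200),(273,230)):print(wdist(s,u,v).round(4))
```

```text
t 61.95 p [0.4524 0.1921 0.0591] x [ 0.154  0.988 -0.004] z [ 0.004 -0.005 -1.   ] F [-9.3  -7.16 45.79] T [-1.533  1.738 -0.008] w 0.0114 j [ 0.29  0.54 -0.97  1.86  0.53  1.02 -1.06]
[0.4604 0.2535 0.0816]
[0.457  0.2323 0.0805]
[0.4548 0.2188 0.0804]
```

It's on the lower stop: 46 N and no further movement. I relax, open and rise straight up.

{"fn": "jog_arm", "kwargs": {"commands": [{"x":0,"y":-0.001,"z":-0.005,"rx":0,"ry":0,"rz":0,"jaw":0},{"x":0,"y":-0.001,"z":-0.005,"rx":0,"ry":0,"rz":0,"jaw":0.042},{"x":0,"y":-0.001,"z":-0.005,"rx":0,"ry":0,"rz":0,"jaw":0.042},{"x":0,"y":-0.001,"z":-0.005,"rx":0,"ry":0,"rz":0,"jaw":0.042},{"x":0,"y":-0.001,"z":-0.03,"rx":0,"ry":0,"rz":0,"jaw":0.042},{"x":0,"y":-0.001,"z":-0.07,"rx":0,"ry":0,"rz":0,"jaw":0.042},{"x":0,"y":-0.001,"z":-0.12,"rx":0,"ry":0,"rz":0,"jaw":0.042},{"x":0,"y":-0.001,"z":-0.17,"rx":0,"ry":0,"rz":0,"jaw":0.042}]}}

```text
t: 63.0
eef_pos: [0.4505, 0.191, 0.2238]
orientation: [0.001, 0.76, 0.65, -0.0]
contact_force: [1.4, -0.1, 0.6]
width: 0.042
```

Run:
```python
from h import *
show()
s=snapshot("wrist");save("wrist35",s);np.savez("pics/wrist35.npz",**s)
for v in (130,160,200,240):
    r=[(u,wdist(s,u,v)) for u in range(255,305)]
    r=[x for x in r if .06<x[1][2]<.12]
    if r: print(v,r[0][0],r[-1][0],max(x[1][2] for x in r),np.mean([x[1] for x in r],0).round(3))
# cover plane fit
P=wcloud(s);q=tobed(P);m=(abs(q[...,0])<.08)&(abs(q[...,1])<.14)&(q[...,2]>.055)&(q[...,2]<.09)&(s["range_z"]>0)
Q=q[m];print(m.sum());A=np.c_[Q[:,:2],np.ones(len(Q))];print(np.linalg.lstsq(A,Q[:,2],rcond=None)[0])
inbed(s)
sc=snapshot("scene");save("scene35",sc)
P=cloud(sc);q=tobed(P);m=(q[...,0]>-.03)&(q[...,0]<.09)&(abs(q[...,1])<.13)&(q[...,2]>.055)&(q[...,2]<.09)&(sc["range_z"]>0)
Q=q[m];print(m.sum());A=np.c_[Q[:,:2],np.ones(len(Q))];print(np.linalg.lstsq(A,Q[:,2],rcond=None)[0])
```

```text
t 63.0 p [0.4505 0.191  0.2238] x [ 0.155  0.988 -0.001] z [ 0.    -0.001 -1.   ] F [ 1.4  -0.09  0.58] T [ 0.023 -0.025 -0.02 ] w 0.042 j [ 0.41  0.36 -1.1   1.63  0.33  1.35 -0.89]
130 272 287 0.08339090224582502 [0.461 0.248 0.08 ]
160 273 287 0.08380638999022788 [0.457 0.221 0.081]
200 273 286 0.08210773628751128 [0.451 0.183 0.08 ]
240 273 286 0.08218607756312618 [0.445 0.142 0.08 ]
34483
[-1.10650299e-02  4.67548287e-05  7.22788060e-02]
[327.  83.] 1180 bed x -58.9 y 104.4 mm wh 31 40 a 0.3 ztop [0.0327 0.0405 0.0425]
[325. 151.] 1211 bed x -59.2 y 34.9 mm wh 33 40 a 1.0 ztop [0.0325 0.0403 0.0425]
[322. 214.] 1204 bed x -60.7 y -33.2 mm wh 35 40 a 1.7 ztop [0.0324 0.0402 0.0424]
[319. 253.] 164 bed x -68.4 y -82.9 mm wh 6 17 a 68.9 ztop [0.0201 0.0262 0.0327]
[311. 279.] 375 bed x -70.0 y -107.4 mm wh 18 30 a 1.1 ztop [0.035  0.0413 0.0425]
1753
[-0.00403676 -0.00135625  0.07413354]
```

View pics/wrist35.png

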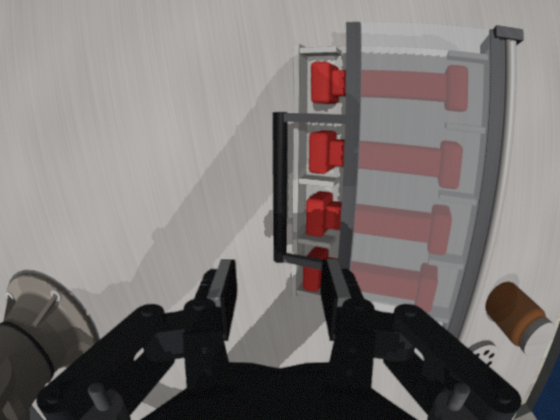

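View pics/scene35.png

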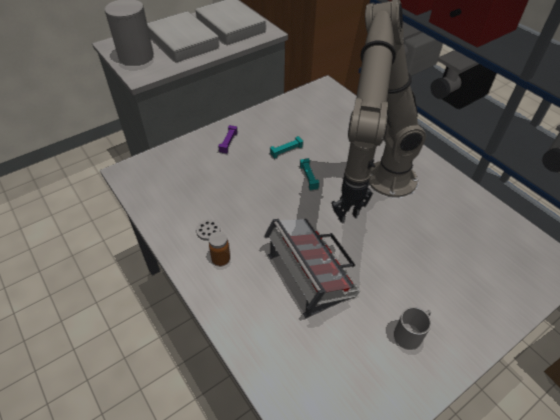

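Run:
```python
from h import *
print(job.finish_job());show()
```

```text
the job is handed in; nothing more can be done
None
the job is handed in; nothing more can be done
```

I raised the cover to its upper stop, put all four red pushers into lanes 1–4 with the weighted head at the low end, then lowered the cover onto its lower stop and handed in at about 63 s.

**Pushers:** just before the cover was lowered, the wrist camera put them at bed x −3 to −7 mm. Their y was −102, −34, 33 and 104 mm, with angles of about 1° or less. Their tops were 42 mm above the bed, so they lie flat. Seen again with the cover down, the parts not hidden were still in line. The felt torques were 0.13 to 0.18 N·m, all clear in sign. I regrasped the last pusher half a turn round so that it went in the right way.

**Cover:** it was pushed to 46 N on the lower stop without moving further. Plane fits from two cameras put it at −0.011 and −0.004 rad, so fully down within measurement.

**Bystanders:** the mug, jar and mincer plate are at the same pixels as at the start. The gripper was open and clear of everything, with the wrist force near zero.

**What failed or disagreed:**
- The fingertips were about 20 mm farther back than the stated TCP geometry. The first pinch of the bar therefore closed just above it, and I corrected for this from then on.
- The first move call was refused for missing keys, and nothing moved.

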